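# Load the inclined cuvette warmer and clamp its follower

## Task

Load the cuvette warmer: lay its clear cover aside on the bench, turn the follower's clamp knob anticlockwise to free it, draw the follower right down to the foot of the sloping track, then set each cuvette box from the bench into the track's open lower end, lengthwise and right way up, and push it up the slope, the first until it rests against the top stop, the others against the box ahead, in one row without gaps. Bring the follower up against the last box, turn the knob clockwise until it is tight, and put the cover back as it was; leave the other things on the bench alone.

Things in the scene. Friction and masses are not known exactly. Their poses are not given: they have to be found in the camera images.
- track: dark sloping bed, with bright side rails, of the white cuvette warmer, rising to the robot's left at 0.12 rad. Origin: on the bed surface, midway across, at the face of the top stop. y points up the slope along the track, x across it (away from the robot), z square out of the bed. The bed runs from y = 0 to the foot at y = -353 mm (a strip 10 mm high); the channel between its side rails is 61 mm wide
- stop (a point): middle of the face of the top stop, a grey plate 28 mm high at the upper end of the track; the point is 12.5 mm over the bed, axes as the track's. Beyond it stands the warmer's control block, about 25 mm higher than the bed there
- mouth (a point): lower end of the lipped part of the track, 160 mm down the slope from the stop; point on the bed, axes as the track's. From here up, lips 29 to 32 mm over the bed cover both sides of the channel and leave a 44 mm wide slot (room for shut fingers); no box can be lowered in there. Flared lead-in: 13 mm down from here, 40 mm out, 29 mm high. Farther down the rails are 6.5 mm high, 35 mm out: the open loading place
- follower_nose (a point): middle of the push face (56 mm wide, 24 mm high) of the follower, 12.5 mm over the bed; axes as the track's. The follower is a carriage that slides in the track below the boxes, its face looking up the slope; it reaches 48 mm down the slope behind the face, and a 34 mm square neck, 40 mm over the bed, carries the clamp knob
- follower (a joint): distance (m) of the follower's push face from the top stop, down the slope: 0 at the stop, 0.302 at the foot; at the foot means beyond 0.275. About 2 N moves it when the clamp is free, and it stays where it is left; it holds fast when the clamp is tight
- clamp_grip (a point): middle of the clamp knob's bar grip, on the knob's axis (square out of the bed), 57.5 mm over the bed and 26 mm down the slope from the push face. The bar is 13 mm thick, 46 mm long and 22 mm high (46.5 to 68.5 mm over the bed); y of this point points along the bar
- clamp (a joint): angle of the clamp knob (rad): 0 free, bar along the track; grows as it is turned clockwise seen from above. The brake bites from about 0.8; the end stop is at 1.45, bar nearly across the track. Freed: below 0.4; tight: above 1.1. Turning takes under 0.3 N m and the knob stays where it is left
- box_a_mid (a point): middle (12.5 mm over the underside) of a clear hinged cuvette box with a blue lid label, 78 mm long (its x axis), 56 mm wide (y), 25 mm high (z), about 0.12 kg, lid stays shut. Lies on the bench in front of the warmer at first; may be absent (None). All boxes are alike and may go in any order, either end first
- box_b_mid (a point): middle (12.5 mm over the underside) of a clear hinged cuvette box with a blue lid label, 78 mm long (its x axis), 56 mm wide (y), 25 mm high (z), about 0.12 kg, lid stays shut. Lies on the bench in front of the warmer at first; may be absent (None). All boxes are alike and may go in any order, either end first
- box_c_mid (a point): middle (12.5 mm over the underside) of a clear hinged cuvette box with a blue lid label, 78 mm long (its x axis), 56 mm wide (y), 25 mm high (z), about 0.12 kg, lid stays shut. Lies on the bench in front of the warmer at first; may be absent (None). All boxes are alike and may go in any order, either end first
- cover_grip (a point): middle of the grey ridge handle (12 mm thick along x, 84 mm long along y, 24 mm high) on the clear cover, 28 mm over the underside of the skirts. The cover is a plate 81 x 140 mm whose top is 12 mm below this point, with a 13 mm skirt along each long side. It starts on the track: plate on the lips, skirts 2.5 mm outside the rails, this point at x 0, y -79 mm, z 47 mm in the track's frame. 0.2 kg; may lie anywhere on the bench meanwhile
- beaker2: bystander: clear beaker, 57 mm across, 71 mm high, behind the warmer; origin under its centre; must stay
- buffer: bystander: white bottle with a blue cap, 44 mm across, 66 mm high, left of the work; origin under its centre; must stay

How it is judged (in metres and radians):
On the way, in this order (a step that is already met when the one before it is completed fails the run):
1. the cover is off and lies on the bench (height (world z) of cover_grip below 0.05 m and linear speed of cover below 0.05 m/s), for 0.2 s.
2. the clamp knob is turned anticlockwise and the follower is free (value of joint clamp below 0.4 rad), for 0.2 s.
3. the follower is drawn down to the foot of the track (value of joint follower above 0.275 m), for 0.2 s.
4. all boxes stand in one row in the track, without gaps, the first against the top stop (x of box_a_mid in the frame of track between -0.006 and 0.006 m and z of box_a_mid in the frame of track between 0.008 and 0.018 m and y of box_a_mid in the frame of track between -0.245 and -0.03 m and angle between the x axis of each of box_a_mid, box_b_mid, box_c_mid and the y axis of track, either way round below 0.12 rad and angle between each of box_a_mid, box_b_mid, box_c_mid's own z axis and vertical below 0.2 rad and x of box_b_mid in the frame of track between -0.006 and 0.006 m and z of box_b_mid in the frame of track between 0.008 and 0.018 m and y of box_b_mid in the frame of track between -0.245 and -0.03 m and x of box_c_mid in the frame of track between -0.006 and 0.006 m and z of box_c_mid in the frame of track between 0.008 and 0.018 m and y of box_c_mid in the frame of track between -0.245 and -0.03 m and y of any of box_a_mid, box_b_mid, box_c_mid in the frame of track above -0.0435 m and (distance between box_a_mid and box_b_mid below 0.0835 m or distance between box_a_mid and box_c_mid below 0.0835 m) and (distance between box_b_mid and box_a_mid below 0.0835 m or distance between box_b_mid and box_c_mid below 0.0835 m) and (distance between box_c_mid and box_a_mid below 0.0835 m or distance between box_c_mid and box_b_mid below 0.0835 m)), for 0.2 s.
At the end, for the whole second after the job is handed in: all boxes flat, lengthwise in the track (6 mm, 0.12 rad), the first within 4.5 mm of the stop, gaps under 5.5 mm; follower within 5.5 mm of the last box; clamp past 1.1 rad; cover seated on the lips (6 mm across, 18 mm along, 4.5 mm in height, 0.06 rad); all at rest (all of step 4 and (y of box_a_mid in the frame of follower_nose between 0.033 and 0.0445 m or y of box_b_mid in the frame of follower_nose between 0.033 and 0.0445 m or y of box_c_mid in the frame of follower_nose between 0.033 and 0.0445 m) and x of cover_grip in the frame of track between -0.006 and 0.006 m and y of cover_grip in the frame of track between -0.097 and -0.061 m and z of cover_grip in the frame of track between 0.042 and 0.051 m and angle between the y axis of cover_grip and the y axis of track, either way round below 0.06 rad and angle between cover_grip's own z axis and vertical below 0.18 rad and value of joint clamp above 1.1 rad and linear speed of each of cover, box_a, box_b, box_c below 0.02 m/s); the robot touches nothing.
It fails at once if the beaker or the buffer bottle is knocked away (distance of any of beaker2, buffer from where it was at the start of the episode above 0.03 m).
Of box_a, box_b, box_c only 2 to 3 are there at a start; the rules pass over those that are not, and their reading is None.
At some moment in a run one of box_a, box_b, box_c may be knocked a few centimetres aside while the robot is not near it.
Once in a run the grip may slacken for a moment while it holds something.
It also fails if it takes over 192 s, if anything falls off the work surface, if the arm or the gripper's body presses on something with over 40 N, if the wrist force passes 120 N, or if a joint passes its speed limit or range.

## Robot

A 6-joint arm with a two-finger parallel gripper is mounted at the origin on a cart in front of the work surface, level with it; the furniture and walls round the work are solid. World frame = base frame: x ahead of the robot, y to its left, z up, the work surface at z = 0. Lengths are in mm, angles in rad, forces in N, time in s.
With the tool pointing down it reaches from about 300 to 775 mm from the base axis. Payload 14.6 kg.
Tool frame: the origin (TCP) lies midway between the tips of the shut fingers; the grasp point (between the pads) lies 19 mm behind it; x points along the fingers, z is the direction in which the jaws open and shut, and the axes are right-handed (so a half turn about x gives the same grasp; the last joint's range is limited). The gripper opens to 94 mm and grips with 3 to 60 N. Pads are 16 mm wide; open, the fingers measure 119 mm over their backs; the gripper's body (75 mm by 177 mm) begins 78 mm behind the grasp point.
Start: joints at [1.211, 0.3, 1.521, -0, 1.321, -0.067], TCP at [158.746, 526.582, 205.446] pointing down, gripper open.
Joint ranges: [-3.03, 3.03], [-0.79, 2.21], [0.23, 2.52], [-1.04, 4.18], [0, 3.07], [-2.55, 2.55]. Speed limits (rad/s): [2.22, 2.22, 2.57, 3.14, 3.14, 3.14].

## Interface

Orientations are given as [roll, pitch, yaw] about the fixed x, y, z axes, in that order (R = Rz(yaw) Ry(pitch) Rx(roll)).
In Python, from cell import * gives the robot as it stands.
- The arm moves only by the tool play_rows, never from a script. Its argument "motion" is one flat list of numbers, 7 for each row, row after row: the turn, a rotation vector about the tool's x, y, z in rad, then the shift along the tool's x, y, z in m, then the closure, from -1 (fully open) to 1 (shut), so that 0 is half open. In form: [rx, ry, rz, x, y, z, fingers, rx, ry, rz, x, y, z, fingers, ...]. A call has 1 to 20 rows; each row shifts and turns the pose as measured when the row begins, along the tool's axes as they then stand; what a row does not reach is not made up. A row lasts 1/10 s, in which the tool goes at most 50 mm and 8.59 degrees, less where a joint would pass 70% of its speed; a pose out of reach is approached as far as the arm can. A call with a gripper value outside its range is refused whole. The fingers move at their own pace and stop on an object; "newtons" is the grip in N (left out, the last holds). Time passes only in rows, so rows that do not move let the fingers close. It gives the time, the measured TCP pose, the force and the opening at its end, in the units of the state.
- read_state(): the state, without advancing time (a new reading comes with each control period).
- camera(name): name is "side" or "top" or "wrist"; returns (picture, depth): 400x640x3 uint8, blue, green, red; 400x640 float32, mm along the optical axis (not along the pixel's ray), 0 where there is no reading.
- camera_params(name): a dict with "fx", "fy", "cx", "cy" (pixels), "k1" (the pictures are not rectified: a ray, as slopes to the right and down, at radius r is drawn at 1 + k1 r^2 times it, then the intrinsics apply), "T" (4x4, takes a point from camera to world coordinates). Camera axes: x right, y down, z forward; pixel columns grow to the right and rows downward; lengths in mm; the calibration is good to about 2 mm. A picture is of the moment at which its call begins: read the wrist's pose just before it. camera_params takes no time and is no camera call; for the wrist camera it gives the pose at the moment of the call.
- sign_off(): hands the job in, once; it reports no verdict.
Trained networks look in the newest picture that a camera, given by its name, has taken for a name from the list of things; names that differ only in an ending like _2 or _b are one class to them, and where a whole thing is asked for, a point or a joint stands for the part that bears it (a point fixed in the world has none). Each returns a list of dicts, best first, with "conf" (0 to 1); they miss things now and then, are a little off and sometimes report something else, mostly with a low value. They report only what shows in the picture. A call takes as long as a camera call.
- masks_of(camera, name): "region" (400x640 bool, what is visible of it).
- place_of(camera, name): "at" ([x, y, z] in mm, in the coordinates of the camera as it stood for that picture, good to about 4 mm: a listed point, or the origin of a listed thing).
The state is a dict: "clock": time; "joints": joint angles; "qd": joint speeds; "effort": joint torques, N m; "eef_pos": TCP position; "eef_rot": TCP orientation; "wrist_force": force on the tool from outside, world axes, zero at the start; "moment": the same for the moment, N m; "finger_gap": finger opening in mm.
Only numpy, scipy, OpenCV 4.12 (cv2) and the standard library are available. Lean on these libraries where they do the work, as an engineer would, in place of code of your own. Each camera call takes 0.05 s, during which the arm holds its last target.

## Working session

There is one attempt and no reset: what is moved stays moved. The work goes in short steps, Python scripts to look and compute and a tool call to move; the robot and the scene stay as the last step left them, time stands still between calls to the robot, and variables do not carry over. Pictures are saved under pics/ and viewed, and the job is handed in when it is done.

Besides the shell and the picture viewer there is one more tool, called after "Emit:" as name(argument=value, ...) on one line, values as JSON. play_rows: Moves the arm, as the interface text tells. Its arguments: {"type":"object","properties":{"motion":{"type":"array","items":{"type":"number"}},"newtons":{"type":"number"}},"required":["motion"]}

```bash
ls; mkdir -p pics; python3 - <<'E'
from cell import *
import cv2
s=read_state();print(s)
for n in("top","side","wrist"):
    p,d=camera(n);cv2.imwrite(f"pics/{n}0.png",p);c=camera_params(n);print(n,c)
E
```

```text
pics
{'clock': 0.0, 'joints': array([ 1.21140601e+00,  3.00457424e-01,  1.52159572e+00,  3.84352959e-06,
        1.32069086e+00, -6.66013075e-02]), 'qd': array([-0.00114536,  0.00071752, -0.00068139,  0.00100696, -0.00320382,
        0.00034997]), 'effort': array([ 1.85030731e-03, -5.31810451e+01, -3.52742565e+01,  7.09202746e-02,
        2.43278418e-02, -1.22214001e-04]), 'eef_pos': array([158.6515839 , 526.34258781, 204.88764044]), 'eef_rot': array([ 3.07175788,  1.56964498, -1.93342107]), 'wrist_force': array([-0.48428645, -0.28774799,  0.41331423]), 'moment': array([-0.02132555, -0.04022826,  0.0292968 ]), 'finger_gap': 93.72816261786213}
top {'fx': 376.29562019333616, 'fy': 376.29562019333616, 'cx': 319.6660096668197, 'cy': 199.9741673788283, 'k1': -0.03134553277313564, 'T': array([[-2.61369653e-02, -9.94767833e-01,  9.87614155e-02,
         4.84639902e+02],
       [-9.99373859e-01,  2.83586111e-02,  2.11584075e-02,
         9.30267441e+01],
       [-2.38484398e-02, -9.81465605e-02, -9.94886177e-01,
         1.24206163e+03],
       [ 0.00000000e+00,  0.00000000e+00,  0.00000000e
[... 298 characters left out ...]
01, -7.57592136e-01,
         8.40246801e+02],
       [-2.28686069e-03, -7.70909081e-01, -6.36941096e-01,
         7.05231307e+02],
       [ 0.00000000e+00,  0.00000000e+00,  0.00000000e+00,
         1.00000000e+00]])}
wrist {'fx': 292.2756350744429, 'fy': 292.2756350744429, 'cx': 323.3776044907124, 'cy': 198.5206100555202, 'k1': -0.02990980284170647, 'T': array([[ 2.87750649e-01,  9.23417151e-01,  2.53969150e-01,
         8.45180490e+01],
       [ 9.57705362e-01, -2.77429351e-01, -7.63766700e-02,
         5.48579853e+02],
       [-6.90306513e-05,  2.65205053e-01, -9.64192032e-01,
         3.83621216e+02],
       [ 0.00000000e+00,  0.00000000e+00,  0.00000000e+00,
         1.00000000e+00]])}
```

View pics/top0.png

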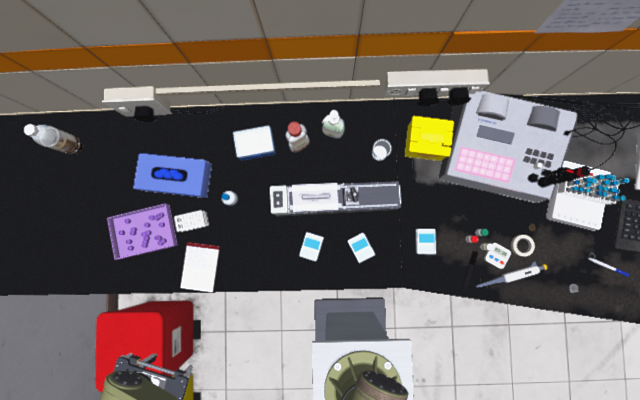

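View pics/side0.png

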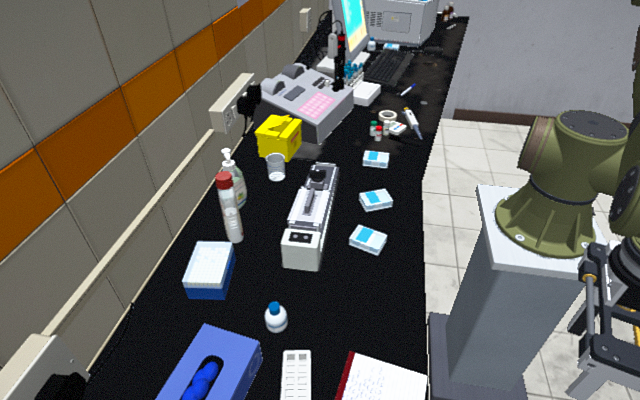

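```bash
cat > h.py <<'E'
from cell import *
import cv2, numpy as np
from scipy.spatial.transform import Rotation as R
def ray2w(c,u,v,d):
    P=cv2.undistortPoints(np.array([[[u,v]]],float),np.array([[c['fx'],0,c['cx']],[0,c['fy'],c['cy']],[0,0,1]]),np.array([c['k1'],0,0,0.]))[0,0]
    return (c['T']@np.array([P[0]*d,P[1]*d,d,1]))[:3]
def proj(c,p):
    q=np.linalg.inv(c['T'])@np.append(p,1)
    o,_=cv2.projectPoints(q[:3][None],np.zeros(3),np.zeros(3),np.array([[c['fx'],0,c['cx']],[0,c['fy'],c['cy']],[0,0,1]]),np.array([c['k1'],0,0,0.]))
    return o[0,0]
def cloud(c,d,m=None):
    v,u=np.nonzero((d>0)&(m if m is not None else True))
    P=cv2.undistortPoints(np.stack([u,v],-1)[:,None].astype(float),np.array([[c['fx'],0,c['cx']],[0,c['fy'],c['cy']],[0,0,1]]),np.array([c['k1'],0,0,0.]))[:,0]
    z=d[v,u]
    return (c['T']@np.stack([P[:,0]*z,P[:,1]*z,z,np.ones_like(z)]))[:3].T
def places(cam,name):
    c=camera_params(cam)
    return [(round(r['conf'],2),np.round((c['T']@np.append(r['at'],1))[:3],1)) for r in place_of(cam,name)]
def Rt(s=None):
    s=s or read_state(); return R.from_euler('xyz',s['eef_rot']).as_matrix()
def tocmd(target_pos,target_R=None,s=None):
    s=s or read_state(); R0=Rt(s)
    dp=R0.T@(np.array(target_pos)-s['eef_pos'])
    rv=R.from_matrix(R0.T@target_R).as_rotvec() if target_R is not None else np.zeros(3)
    return np.round(rv,4),np.round(dp/1000,4)
E
python3 - <<'E'
from h import *
for cam in("top","side"):
    camera(cam)
    for n in("track","stop","mouth","follower_nose","clamp_grip","box_a_mid","cover_grip","beaker2","buffer"):
        print(cam,n,[ (a,b.tolist()) for a,b in places(cam,n)])
E
```

```text
top track []
top stop [(0.88, [602.7, 208.5, 77.4]), (0.23, [467.1, -214.3, 16.4]), (0.22, [454.3, 153.5, 14.3])]
top mouth [(0.93, [609.9, 55.3, 49.0]), (0.61, [763.9, -81.6, 2.7])]
top follower_nose [(0.53, [610.5, 42.9, 57.6])]
top clamp_grip [(0.6, [612.5, 14.5, 101.2])]
top box_a_mid [(0.87, [451.6, -12.0, 14.9]), (0.55, [607.4, 215.2, 68.0])]
top cover_grip [(0.89, [607.5, 132.2, 106.0]), (0.59, [452.0, -8.6, 11.4])]
top beaker2 [(0.71, [760.7, -81.4, 1.8])]
top buffer [(0.51, [617.5, 420.4, -3.7])]
side track [(0.6, [604.9, 215.0, 63.7])]
side stop [(0.61, [610.1, 213.6, 80.9]), (0.55, [619.5, 412.1, -1.1])]
side mouth [(0.76, [611.6, 62.2, 42.7])]
side follower_nose [(0.85, [612.0, 45.9, 55.2])]
side clamp_grip [(0.52, [611.9, 14.4, 99.1])]
side box_a_mid [(0.82, [448.3, -12.4, 15.3])]
side cover_grip [(0.73, [611.0, 133.6, 96.8])]
side beaker2 [(0.65, [765.9, -82.6, 0.2]), (0.5, [607.6, 217.2, 65.2])]
side buffer [(0.91, [622.3, 413.7, 1.8])]
```

```bash
python3 - <<'E'
from h import *
p,d=camera("top");c=camera_params("top")
# boxes: white/blue pixels in region; print cloud
hsv=cv2.cvtColor(p,cv2.COLOR_BGR2HSV)
v,u=np.mgrid[:400,:640]
for (x0,x1,y0,y1) in((292,330,228,270),(342,380,230,268),(408,444,222,262)):
    m=(p.max(-1)>110)&(u>x0)&(u<x1)&(v>y0)&(v<y1)
    P=cloud(c,d,m); zz=P[:,2]
    k=zz>10
    r=cv2.minAreaRect(P[k][:,:2].astype(np.float32))
    print(m.sum(),np.percentile(zz,[5,25,50,75,95]).round(1),r)
m=(u>262)&(u<410)&(v>175)&(v<220)
P=cloud(c,d,m&(p.max(-1)>0));k=(P[:,2]>25)
r=cv2.minAreaRect(P[k][:,:2].astype(np.float32));print(r,cv2.boxPoints(r))
p8=cv2.resize(p[165:285,240:460],None,fx=3.6,fy=3.6,interpolation=cv2.INTER_CUBIC)
cv2.imwrite("pics/top0z.png",p8)
for y in range(-140,260,20):
    q=P[(abs(P[:,1]-y)<8)&(P[:,2]>5)]
    if len(q):print(y,len(q),q[:,0].min().round(),q[:,0].max().round(),np.percentile(q[:,2],[5,50,95]).round(1))
E
```

```text
487 [ 1.1 23.4 25.5 27.2 29.3] ((458.1568603515625, 151.92123413085938), (55.9927978515625, 78.29353332519531), 71.53126525878906)
493 [ 0.9 23.3 25.4 27.2 29.6] ((450.8130798339844, -8.881256103515625), (78.05216979980469, 56.124267578125), 26.060443878173828)
507 [ 2.5 23.5 25.5 27.4 29.6] ((465.1574401855469, -218.4951629638672), (57.610450744628906, 73.9349136352539), 88.22603607177734)
((612.5834350585938, 65.76077270507812), (86.48490905761719, 412.7328186035156), 1.476744294166565) [[ 564.03705  270.94424]
 [ 574.67365 -141.6515 ]
 [ 661.1298  -139.4227 ]
 [ 650.4932   273.17303]]
-140 81 544.0 673.0 [ 7.4 25.8 34.8]
-120 148 538.0 677.0 [ 6.  24.8 32.2]
-100 146 545.0 681.0 [ 6.4 27.7 34.7]
-80 145 539.0 682.0 [ 6.4 30.2 36. ]
-60 146 553.0 675.0 [ 6.7 32.8 38.2]
-40 144 543.0 676.0 [ 6.7 35.1 41.2]
-20 140 541.0 676.0 [ 7.9 37.6 43.4]
0 123 541.0 664.0 [  8.8  44.7 108.4]
20 167 552.0 684.0 [  7.6  61.4 112.3]
40 156 543.0 678.0 [ 9.9 60.2 77.9]
60 146 559.0 666.0 [ 8.9 60.7 85.1]
80 158 543.0 680.0 [ 6.7 83.7 88.1]
100 158 566.0 673.0 [  9.8  87.2 111. ]
120 165 551.0 684.0 [  6.9  89.7 114.5]
140 163 545.0 688.0 [  6.   92.1 115. ]
160 160 546.0 682.0 [  6.3  94.5 118.1]
180 161 563.0 686.0 [ 8.1 96.3 99.2]
200 143 553.0 683.0 [  6.   96.9 101.7]
220 165 557.0 687.0 [ 7.6 87.8 94.6]
240 151 548.0 691.0 [27.9 90.8 94.8]
```

View pics/top0z.png

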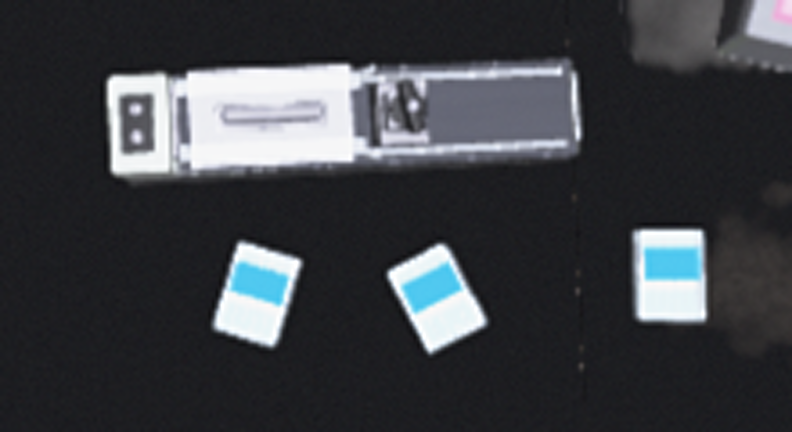

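View pics/wrist0.png

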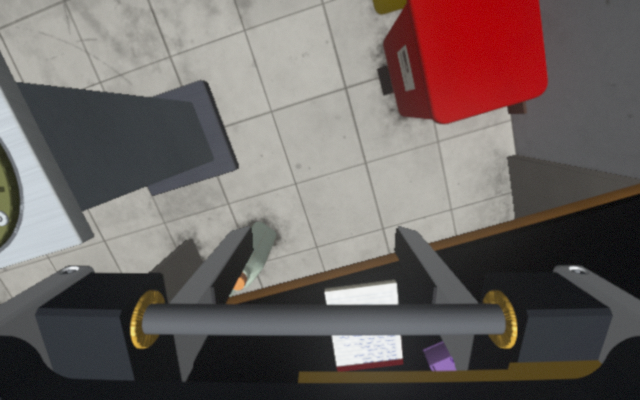

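```bash
python3 - <<'E'
from h import *
s=read_state();print(s['clock']);R0=Rt(s);print(R0.round(3))
c=camera_params("wrist")['T'];print(np.linalg.inv(np.block([[R0,s['eef_pos'][:,None]],[0,0,0,1]]))@c)
E
```

```text
1.2
[[-0.    -0.957  0.289]
 [-0.     0.289  0.957]
 [-1.    -0.    -0.   ]]
[[-8.14265194e-04 -2.65252578e-01  9.64178618e-01 -1.78602556e+02]
 [ 9.70737510e-04 -9.64178693e-01 -2.65251779e-01  7.74425788e+01]
 [ 9.99999197e-01  7.19979060e-04  1.04258778e-03 -3.44359085e-01]
 [ 0.00000000e+00  0.00000000e+00  0.00000000e+00  1.00000000e+00]]
```

Emit:
play_rows(motion=[0.142,0,0,-0.008,0,0,-1,0.142,0,0,-0.008,0,0,-1,0.142,0,0,-0.008,0,0,-1,0.142,0,0,-0.008,0,0,-1,0.142,0,0,-0.008,0,0,-1,0.142,0,0,-0.008,0,0,-1,0.142,0,0,-0.008,0,0,-1,0.142,0,0,-0.008,0,0,-1,0.142,0,0,-0.008,0,0,-1,0,0,0,0,-0.03,0.035,-1,0,0,0,0,-0.03,0.035,-1,0,0,0,0,-0.03,0.035,-1,0,0,0,0,-0.03,0.035,-1,0,0,0,0,-0.03,0.035,-1,0,0,0,0,-0.03,0.035,-1,0,0,0,0,-0.03,0.035,-1,0,0,0,0,-0.03,0.035,-1,0,0,0,0,-0.03,0.035,-1,0,0,0,0,-0.03,0.035,-1,0,0,0,0,-0.03,0.035,-1])

```text
clock: 3.2
eef_pos: [534.5, 164.6, 281.3]
eef_rot: [0.503, 1.568, 0.454]
wrist_force: [0.8, 0.9, 0.8]
finger_gap: 94.0
```

Emit:
play_rows(motion=[0,0,0,0,-0.04,0.035,-1,0,0,0,0,-0.02,0.035,-1,0,0,0,0,0,0,-1])

```text
clock: 3.5
eef_pos: [602.9, 98.0, 280.0]
eef_rot: [0.454, 1.57, 0.4]
wrist_force: [-1.1, -0.3, -1.3]
finger_gap: 94.4
```

```bash
python3 - <<'E'
from h import *
s=read_state();print(s['clock'],s['eef_pos']);print(Rt(s).round(3))
p,d=camera("wrist");c=camera_params("wrist");cv2.imwrite("pics/w1.png",p);np.savez("w1.npz",p=p,d=d,T=c['T'])
for n in("track","stop","mouth","follower_nose","clamp_grip","box_a_mid","cover_grip"):
    print(n,[ (a,b.tolist()) for a,b in places("wrist",n)])
E
```

```text
3.5 [602.85924365  98.00040537 279.98028095]
[[ 0.001  0.054  0.999]
 [ 0.     0.999 -0.054]
 [-1.     0.001  0.001]]
track [(0.93, [604.3, 215.0, 62.2])]
stop [(0.71, [608.2, 218.5, 77.0])]
mouth [(0.84, [610.3, 59.6, 44.4])]
follower_nose [(0.93, [614.4, 45.3, 58.5])]
clamp_grip [(0.67, [613.5, 16.9, 98.9])]
box_a_mid [(0.84, [449.7, 0.0, 10.5])]
cover_grip [(0.77, [608.9, 133.4, 104.7]), (0.26, [610.1, 59.1, 45.6])]
```

View pics/w1.png

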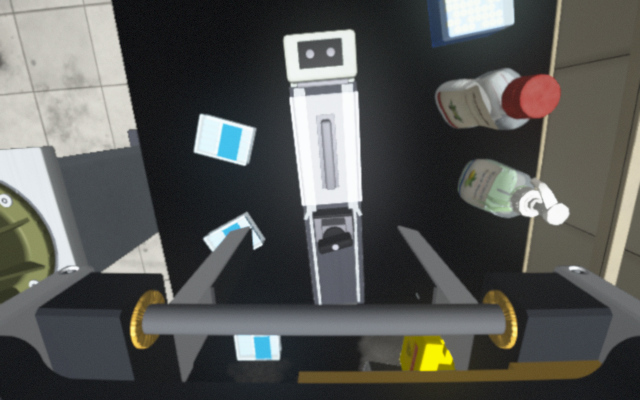

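```bash
python3 - <<'E'
from h import *
def fitplane(Q):
    for _ in range(5):
        A=np.c_[Q[:,:2],np.ones(len(Q))];k,*_=np.linalg.lstsq(A,Q[:,2],rcond=None);r=Q[:,2]-A@k;Q=Q[abs(r)<2.5*r.std()]
    return k,r.std(),len(Q)
z=np.load("w1.npz");c=camera_params("wrist");c['T']=z['T'];P=cloud(c,z['d'])
p,d=camera("top");ct=camera_params("top");Pt=cloud(ct,d)
p,d=camera("side");cs=camera_params("side");Ps=cloud(cs,d)
for nm,X in(("w",P),("t",Pt),("s",Ps)):
    for nn,(x0,x1,y0,y1,z0,z1) in dict(plate_l=(580,600,75,195,70,108),plate_r=(622,640,75,195,70,108),bed=(590,630,-120,-20,15,50),bench=(500,560,-100,150,-20,20)).items():
        k=(X[:,0]>x0)&(X[:,0]<x1)&(X[:,1]>y0)&(X[:,1]<y1)&(X[:,2]>z0)&(X[:,2]<z1)
        if k.sum()<20: continue
        f=fitplane(X[k]);print(nm,nn,f[0].round(4),f[1:], 'at',round(f[0]@[610,(135 if 'pl' in nn else -70),1],1))
E
```

```text
w plate_l [2.71000e-02 1.21200e-01 5.68343e+01] (np.float64(0.8093995173662777), 1464) at 89.7
w plate_r [-1.07000e-02  1.20200e-01  7.94802e+01] (np.float64(0.7235696374761961), 1334) at 89.2
w bed [-2.10000e-03  1.20400e-01  3.86267e+01] (np.float64(0.6981362910816151), 1120) at 28.9
w bench [ 7.000e-04  6.000e-04 -7.452e-01] (np.float64(0.7686797323312793), 5081) at -0.4
t plate_l [2.55000e-02 7.27000e-02 6.79303e+01] (np.float64(2.322872442255886), 33) at 93.3
t bed [7.50000e-03 1.20500e-01 3.52816e+01] (np.float64(2.234987697464371), 377) at 31.4
t bench [-6.7000e-03  1.8000e-03  5.3299e+00] (np.float64(2.48902830145921), 460) at 1.1
s plate_l [2.50000e-02 1.22000e-01 5.84121e+01] (np.float64(0.9464516760583046), 217) at 90.1
s plate_r [2.00000e-04 1.19400e-01 7.29863e+01] (np.float64(0.8932909815608857), 196) at 89.2
s bed [2.00000e-04 1.23800e-01 3.78962e+01] (np.float64(1.0219542618609951), 78) at 29.4
s bench [-2.000e-04  9.000e-04 -2.263e-01] (np.float64(1.2171988707983876), 1229) at -0.4
```

```bash
cat >> h.py <<'E'
def ortho(p,c,xs,ys,h,sc=2.0):
    """orthophoto on plane h(mm, vertical) over bed; rows: y descending, cols x ascending"""
    X,Y=np.meshgrid(np.arange(xs[0],xs[1],1/sc),np.arange(ys[1],ys[0],-1/sc))
    Z=54.2+0.1206*(Y-135)+h if h is not None else np.zeros_like(X)
    q=(np.linalg.inv(c['T'])@np.stack([X.ravel(),Y.ravel(),Z.ravel(),np.ones(X.size)]))[:3].T
    K=np.array([[c['fx'],0,c['cx']],[0,c['fy'],c['cy']],[0,0,1]])
    o,_=cv2.projectPoints(q,np.zeros(3),np.zeros(3),K,np.array([c['k1'],0,0,0.]))
    o=o[:,0].reshape(X.shape+(2,)).astype(np.float32)
    return cv2.remap(p,o[...,0],o[...,1],cv2.INTER_CUBIC)
E
python3 - <<'E'
from h import *
z=np.load("w1.npz");c=camera_params("wrist");c['T']=z['T']
a=ortho(z['p'],c,(550,670),(-60,240),35.3)
b=ortho(z['p'],c,(550,670),(-60,240),59.4)
e=ortho(z['p'],c,(550,670),(-60,240),0)
im=np.hstack([a,b,e])
for k in range(0,600,40): cv2.putText(im,str(240-k//2),(0,k+4),0,0.35,(0,0,255),1);cv2.line(im,(0,k),(6,k),(0,0,255))
for j in range(3):
  for x in range(560,670,10): cv2.line(im,(240*j+2*(x-550),594 if x%50 else 585),(240*j+2*(x-550),599),(0,255,0))
cv2.imwrite("pics/o1.png",im)
g=cv2.cvtColor(b,cv2.COLOR_BGR2GRAY)
E
```

```text
(no output)
```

View pics/o1.png

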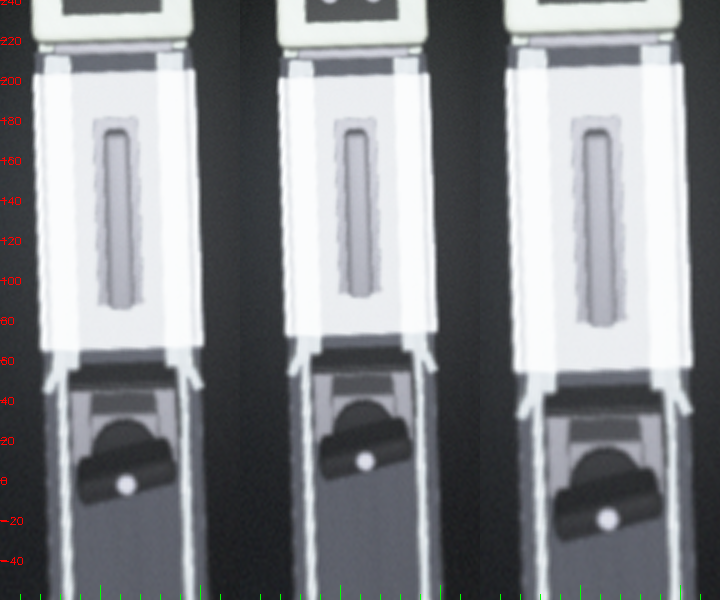

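```bash
python3 - <<'E'
from h import *
z=np.load("w1.npz");c=camera_params("wrist");c['T']=z['T']
a=cv2.cvtColor(ortho(z['p'],c,(550,670),(-60,240),35.3,4),cv2.COLOR_BGR2GRAY).astype(float)
b=cv2.GaussianBlur(cv2.cvtColor(ortho(z['p'],c,(550,670),(-60,240),59.4,4),cv2.COLOR_BGR2GRAY).astype(float),(5,5),0)
ys=[];L=[];Rr=[]
for y in range(75,196,3):
    r=a[int((240-y)*4)]; k=np.nonzero(r>150)[0]; ys.append(y);L.append(550+k[0]/4);Rr.append(550+k[-1]/4)
def rf(y,x):
    y=np.array(y);x=np.array(x)
    for _ in range(4):
        f=np.polyfit(y,x,1);e=x-np.polyval(f,y);m=abs(e)<2*e.std()+.01;y=y[m];x=x[m]
    return f,np.polyval(f,135)
print(rf(ys,L),rf(ys,Rr))
# handle: dark edges
ys=[];C=[]
for y in range(98,170,2):
    r=b[int((240-y)*4),180:300]; g=np.gradient(r); 
    l=np.argmin(g[:60]); q=60+np.argmax(g[60:]); ys.append(y);C.append((550+(180+l)/4,550+(180+q)/4))
C=np.array(C);print(rf(ys,C[:,0]),rf(ys,C[:,1]),rf(ys,C.mean(1)))
# rails bright at height 6.5 : y -55..0
e=cv2.cvtColor(ortho(z['p'],c,(550,670),(-60,240),6.5,4),cv2.COLOR_BGR2GRAY).astype(float)
ys=[];C=[]
for y in range(-58,-25,2):
    r=e[int((240-y)*4)]; l=np.argmax(r[40:200]);l=40+l; q=280+np.argmax(r[280:440]); ys.append(y);C.append((550+l/4,550+q/4))
C=np.array(C);print(C[::5],rf(ys,C.mean(1))[0],np.median(C.mean(1)))
E
```

```text
(array([-2.84262485e-02,  5.71971690e+02]), np.float64(568.1341463414633)) (array([-2.93699187e-02,  6.53355183e+02]), np.float64(649.3902439024389))
(array([-2.79077540e-02,  6.06128788e+02]), np.float64(602.3612410873438)) (array([-3.44967319e-02,  6.19961415e+02]), np.float64(615.3043559907228)) (array([-2.82489716e-02,  6.12628960e+02]), np.float64(608.8153488344601))
[[582.   646.5 ]
 [581.25 646.5 ]
 [581.75 646.75]
 [581.   646.25]] [-2.05688854e-02  6.12951277e+02] 613.75
```

```bash
cat >> h.py <<'E'
O=np.array([606.4,218.3,64.2]);yaw=0.0285;sl=0.12
Tr=R.from_euler('zx',[0,0]).as_matrix()
Tr=R.from_euler('z',yaw).as_matrix()@R.from_euler('x',sl).as_matrix()  # cols tx,ty,tz
RT=np.c_[-Tr[:,2],Tr[:,1],Tr[:,0]]   # tool orientation square to the track, jaws across
def tw(x,y,z): return O+Tr@np.array([x,y,z])
def wt(p): return Tr.T@(np.array(p)-O)
def down(a): # vertical tool, tool z at world angle a
    zz=np.array([np.cos(a),np.sin(a),0]);xx=np.array([0,0,-1.]);return np.c_[xx,np.cross(zz,xx),zz]
def spin(a): # track-square tool, turned anticlockwise by a about track z
    return Tr@R.from_euler('z',a).as_matrix()@Tr.T@RT
E
python3 - <<'E'
from h import *
print(Tr.round(4)); print(tw(0,-79,38.5))
s=read_state();print(tocmd(tw(0,-79,38.5),RT)); rv,_=tocmd(s['eef_pos'],RT,s)
# after rotation about TCP, shift in new axes
print((RT.T@(tw(0,-79,38.5)-s['eef_pos'])).round(1))
for n in(0,-160,-302,-328):print(n,tw(0,n,0).round(1))
E
```

```text
[[ 0.9996 -0.0283  0.0034]
 [ 0.0285  0.9924 -0.1197]
 [ 0.      0.1197  0.9928]]
[608.76634249 135.29292045  92.9658681 ]
(array([-0.0779,  0.0079,  0.1188]), array([0.189 , 0.0337, 0.0062]))
[191.6  10.5   9.4]
0 [606.4 218.3  64.2]
-160 [610.9  59.5  45. ]
-302 [614.9 -81.4  28. ]
-328 [ 615.7 -107.2   24.9]
```

Emit:
play_rows(motion=[-0.039,0.004,0.0594,0,0,0,-0.3,-0.039,0.004,0.0594,0,0,0,-0.3,0,0,0,0.03,0.01,0.009,-0.3,0,0,0,0.04,0,0,-0.3,0,0,0,0.04,0,0,-0.3,0,0,0,0.03,0,0,-0.3,0,0,0,0.01,0,0,-0.3,0,0,0,0,0,0,-0.3])

```text
clock: 4.8
eef_pos: [608.7, 133.7, 132.8]
eef_rot: [1.521, 1.446, 1.556]
wrist_force: [0.3, 0.1, 0.5]
finger_gap: 60.9
```

```bash
python3 - <<'E'
from h import *
s=read_state();print(s['eef_pos'],wt(s['eef_pos']),s['finger_gap']);print(tocmd(tw(0,-79,38.5),RT))
p,d=camera("wrist");cv2.imwrite("pics/w2.png",p)
E
```

```text
[608.65180524 133.66160058 132.76341506] [ -0.16097706 -75.85143815  78.20616717] 60.86493397457735
(array([ 0.0068,  0.0054, -0.005 ]), array([ 0.0397, -0.0033, -0.0001]))
```

View pics/w2.png

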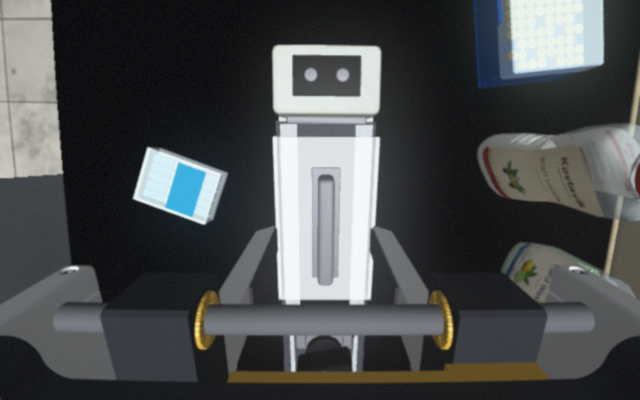

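Emit:
play_rows(motion=[0.007,0.005,-0.005,0.02,-0.003,0,-0.3,0,0,0,0.018,0,0,-0.3,0,0,0,0,0,0,1,0,0,0,0,0,0,1,0,0,0,0,0,0,1,0,0,0,0,0,0,1], newtons=40)

```text
clock: 5.45
eef_pos: [614.0, 135.1, 106.4]
eef_rot: [1.434, 1.448, 1.462]
wrist_force: [0.2, -0.4, -0.1]
finger_gap: 32.5
```

```bash
python3 - <<'E'
from h import *
s=read_state();print(s['clock'],s['eef_pos'],wt(s['eef_pos']),s['finger_gap'],s['wrist_force'],s['joints']);print(tocmd(tw(0,-79,38.5),RT))
p,d=camera("wrist");cv2.imwrite("pics/w3.png",p)
E
```

```text
5.45 [613.98184107 135.08575544 106.42216988] [  5.20747717 -77.7422609   51.90211454] 32.520254884031125 [ 0.20656689 -0.36109312 -0.12284293] [0.10677673 0.54513909 1.41796549 0.13074069 1.15541315 0.0268859 ]
(array([ 0.001 ,  0.0167, -0.0013]), array([ 0.0133, -0.0013, -0.0054]))
```

View pics/w3.png

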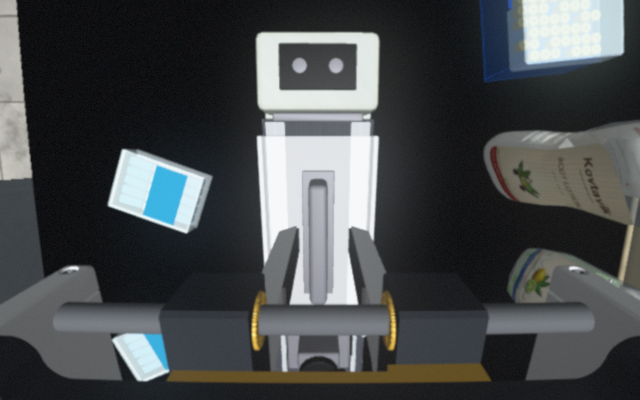

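Emit:
play_rows(motion=[0,0.016,0,0,0,-0.005,0.2,0,0,0,0,0,0,0.2,0,0,0,0,0,0,0.2])

```text
clock: 5.8
eef_pos: [608.8, 134.9, 107.5]
eef_rot: [1.565, 1.449, 1.595]
wrist_force: [0.6, -0.0, -0.0]
finger_gap: 37.4
```

```bash
python3 - <<'E'
from h import *
s=read_state();print(s['clock'],s['eef_pos'],wt(s['eef_pos']),s['finger_gap'],s['wrist_force'],s['joints'],s['qd']);print(tocmd(tw(0,-79,38.5),RT))
E
```

```text
5.8 [608.83032984 134.93440596 107.45295899] [ 5.37450837e-02 -7.76233204e+01  5.29260284e+01] 37.42700387856689 [ 0.6154953  -0.0068707  -0.00546081] [0.10678531 0.54232373 1.41966428 0.1313581  1.1726425  0.02667589] [ 0.00129402 -0.00094587  0.00080204 -0.00029633  0.00947011 -0.00163175]
(array([ 0.0011,  0.0005, -0.0014]), array([ 0.0144, -0.0014, -0.0001]))
```

Emit:
play_rows(motion=[0,0,0,0.014,-0.001,0,0.2,0,0,0,0,0,0,0.2])

```text
clock: 6.0
eef_pos: [608.7, 135.6, 92.1]
eef_rot: [1.567, 1.449, 1.597]
wrist_force: [0.7, -0.1, 0.5]
finger_gap: 37.6
```

```bash
cat > st.py <<'E'
from h import *
s=read_state();print(s['clock'],s['eef_pos'].round(1),wt(s['eef_pos']).round(1),round(s['finger_gap'],1),s['wrist_force'].round(1),s['joints'].round(2));print(RT.T@Rt(s)@np.eye(3)@np.array([1,0,0])@np.eye(3)@np.eye(3) if 0 else R.from_matrix(RT.T@Rt(s)).as_rotvec().round(4))
E
python3 st.py
```

```text
6.0 [608.7 135.6  92.1] [ -0.1 -78.7  37.6] 37.6 [ 0.7 -0.1  0.5] [0.11 0.56 1.43 0.13 1.14 0.02]
[-0.001  -0.0003  0.0014]
```

Good. Close and lift.

Emit:
play_rows(motion=[0,0,0,0,0,0,1,0,0,0,0,0,0,1,0,0,0,0,0,0,1,0,0,0,0,0,0,1,0,0,0,0,0,0,1,0,0,0,0,0,0,1,0,0,0,-0.02,0,0,1,0,0,0,-0.03,0,0,1,0,0,0,-0.03,0,0,1,0,0,0,0,0,0,1], newtons=40)

```text
clock: 7.0
eef_pos: [608.6, 125.6, 171.9]
eef_rot: [1.588, 1.45, 1.617]
wrist_force: [-0.0, 0.7, -1.4]
finger_gap: 11.5
```

```bash
python3 st.py; python3 - <<'E'
from h import *
s=read_state()
p,d=camera("wrist");cv2.imwrite("pics/w4.png",p)
# vertical tool, z angle 0; tcp target on bench (480,315): grip 28 over bench; grasp now ~ at TCP+8.5..; tip 9.5 below grip pt -> TCP z 28-9.5+... 
tgt=np.array([480,320,60.]);Rd=down(0.0285)
print(tocmd(s['eef_pos'],Rd)); print((Rd.T@(tgt-s['eef_pos'])).round(1))
E
```

```text
7.0 [608.6 125.6 171.9] [ -0.4 -79.1 118. ] 11.5 [-0.   0.7 -1.4] [0.09 0.48 1.36 0.13 1.3  0.03]
[-0.0008  0.0022  0.0008]
(array([ 0.0008, -0.0053, -0.1206]), array([-0.0026,  0.0002,  0.0008]))
[ 111.9  198.  -123. ]
```

View pics/w4.png

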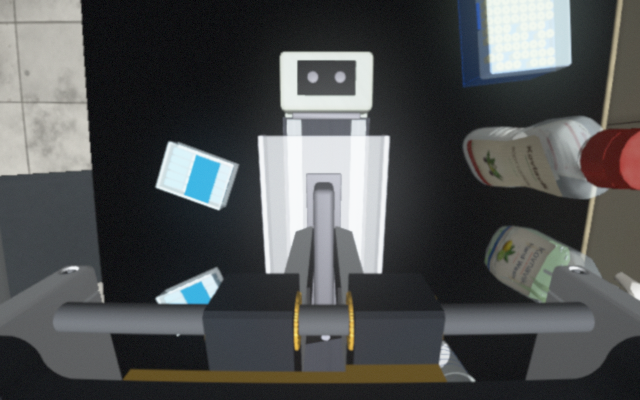

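Emit:
play_rows(motion=[0,-0.003,-0.06,0,0,0,1,0,-0.003,-0.06,0,0,0,1,0,0,0,0,0.033,-0.02,1,0,0,0,0,0.033,-0.021,1,0,0,0,0,0.033,-0.02,1,0,0,0,0,0.033,-0.021,1,0,0,0,0.03,0.033,-0.02,1,0,0,0,0.03,0.033,-0.021,1,0,0,0,0.03,0,0,1,0,0,0,0.02,0,0,1,0,0,0,0,0,0,1])

```text
clock: 8.15
eef_pos: [464.4, 323.5, 36.2]
eef_rot: [-2.633, 1.547, -2.602]
wrist_force: [0.3, -0.3, -1.1]
finger_gap: 11.8
```

```bash
python3 st.py; python3 - <<'E'
from h import *
s=read_state()
p,d=camera("top");cv2.imwrite("pics/t5.png",cv2.resize(p[150:300,180:460],None,fx=2.8,fy=2.8))
Rd=down(0.0285)
print(tocmd([480,320,30],Rd))
E
```

```text
8.15 [464.4 323.5  36.2] [-139.   105.1  -40.9] 11.8 [ 0.3 -0.3 -1.1] [0.54 0.54 1.61 0.   1.02 0.51]
[-0.0014  0.0213 -0.1318]
(array([ 0.0025, -0.0198,  0.011 ]), array([ 0.0073, -0.0041,  0.015 ]))
```

View pics/t5.png

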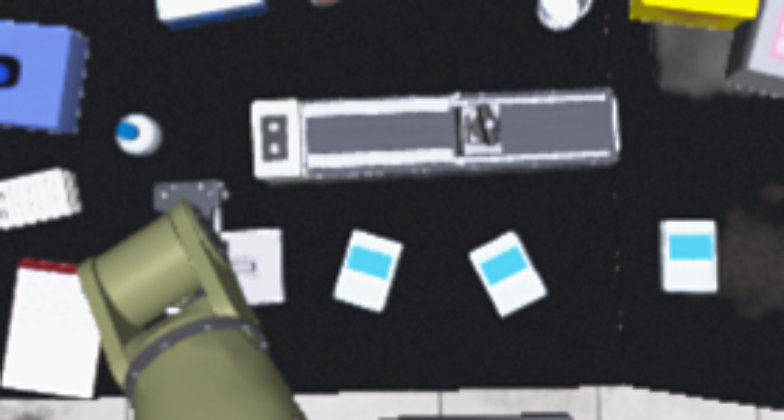

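Emit:
play_rows(motion=[0,-0.02,0.011,0,0,0,1,0,0,0,0.01,0,0,1,0,0,0,0,0,0,1])

```text
clock: 8.5
eef_pos: [465.8, 323.4, 28.1]
eef_rot: [0.454, 1.569, 0.484]
wrist_force: [0.2, 0.9, -3.4]
finger_gap: 11.5
```

```bash
python3 st.py
```

```text
8.5 [465.8 323.4  28.1] [-137.5  104.   -48.9] 11.5 [ 0.2  0.9 -3.4] [ 0.54  0.54  1.63 -0.    0.97  0.51]
[-0.0016 -0.0013 -0.1193]
```

Emit:
play_rows(motion=[0,0,0,0.006,0,0,1,0,0,0,0.003,0,0,1,0,0,0,0,0,0,1])

```text
clock: 8.8
eef_pos: [466.7, 323.4, 19.1]
eef_rot: [0.487, 1.569, 0.516]
wrist_force: [0.0, 0.5, -2.8]
finger_gap: 11.6
```

Emit:
play_rows(motion=[0,0,0,0.002,0,0,1,0,0,0,0,0,0,1])

```text
clock: 9.0
eef_pos: [467.2, 323.6, 18.0]
eef_rot: [0.494, 1.568, 0.523]
wrist_force: [-0.2, 0.3, -1.9]
finger_gap: 11.6
```

Emit:
play_rows(motion=[0,0,0,0,0,0,-0.2,0,0,0,0,0,0,-0.2,0,0,0,0,0,0,-0.2,0,0,0,-0.03,0,0,-0.2,0,0,0,-0.05,0,0,-0.2,0,0,0,-0.05,0,0,-0.2,0,0,0,-0.05,0,0,-0.2,0,0,0,0,0,0,-0.2])

```text
clock: 9.8
eef_pos: [466.3, 323.1, 203.1]
eef_rot: [0.478, 1.569, 0.508]
wrist_force: [0.7, -0.1, -1.4]
finger_gap: 56.1
```

```bash
python3 st.py; python3 - <<'E'
from h import *
s=read_state()
p,d=camera("wrist");cv2.imwrite("pics/w6.png",p); print(places("wrist","cover_grip"))
Rd=RT
print(tocmd(tw(0,-183,150),Rd)); print(RT.T@(tw(0,-183,150)-s['eef_pos']))
E
```

```text
9.8 [466.3 323.1 203.1] [-137.1  124.6  124.9] 56.1 [ 0.7 -0.1 -1.4] [ 0.54  0.34  1.47 -0.    1.33  0.51]
[-0.0008 -0.0016 -0.1192]
[(0.96, array([465.9, 318.4,  26.1]))]
(array([ 0.0004, -0.0058,  0.1233]), array([ 0.0061, -0.3075,  0.1386]))
[ -25.08823712 -307.59947002  137.09018846]
```

View pics/w6.png

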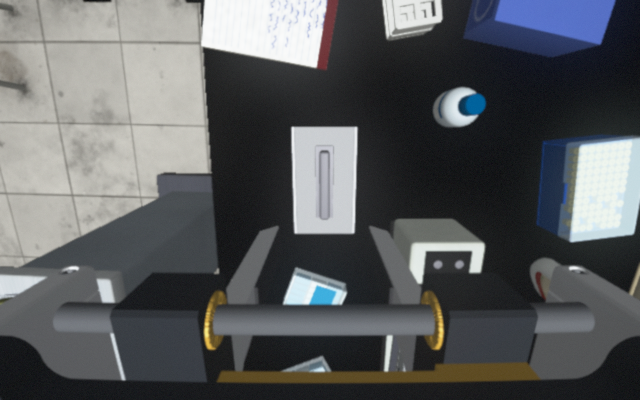

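```bash
python3 - <<'E'
from h import *
for p in([613.5,16.9,98.9],[612.5,14.5,101.2],[611.9,14.4,99.1]):print("knob",wt(p).round(1))
for p in([614.4,45.3,58.5],[612,45.9,55.2],[610.5,42.9,57.6]):print("nose",wt(p).round(1))
z=np.load("w1.npz");c=camera_params("wrist");c['T']=z['T']
# ortho in track coords at 68.5
def orth(h,sc=6,xs=(-40,40),ys=(-250,-150)):
    X,Y=np.meshgrid(np.arange(xs[0],xs[1],1/sc),np.arange(ys[1],ys[0],-1/sc))
    W=O+np.stack([X.ravel(),Y.ravel(),np.full(X.size,h)],1)@Tr.T
    q=(np.c_[W,np.ones(len(W))]@np.linalg.inv(c['T']).T)[:,:3]
    K=np.array([[c['fx'],0,c['cx']],[0,c['fy'],c['cy']],[0,0,1]])
    o,_=cv2.projectPoints(q,np.zeros(3),np.zeros(3),K,np.array([c['k1'],0,0,0.]));o=o.reshape(X.shape+(2,)).astype(np.float32)
    im=cv2.remap(z['p'],o[...,0],o[...,1],cv2.INTER_CUBIC)
    for y in range(ys[0],ys[1],10): cv2.putText(im,str(y),(0,int((ys[1]-y)*sc)),0,.4,(0,0,255),1)
    for x in range(xs[0],xs[1],10): cv2.line(im,(int((x-xs[0])*sc),590),(int((x-xs[0])*sc),600),(0,255,0))
    return np.clip(im*1.6,0,255).astype(np.uint8)
cv2.imwrite("pics/o2.png",orth(68.5))
E
```

```text
knob [   1.4 -195.9   58.6]
knob [   0.3 -198.    61.1]
knob [  -0.3 -198.3   59.1]
nose [   3.1 -172.6   15.1]
nose [   0.7 -172.3   11.7]
nose [  -0.9 -175.    14.5]Traceback (most recent call last):
  File "<stdin>", line 16, in <module>
  File "<stdin>", line 11, in orth
cv2.error: OpenCV(4.12.0) /io/opencv/modules/calib3d/src/calibration_base.cpp:1490: error: (-215:Assertion failed) npoints >= 0 && (depth == CV_32F || depth == CV_64F) in function 'projectPoints'
```

```bash
cat >> h.py <<'E'
def torth(p,c,h,sc=6,xs=(-40,40),ys=(-250,-150)):
    X,Y=np.meshgrid(np.arange(xs[0],xs[1],1/sc),np.arange(ys[1],ys[0],-1/sc))
    W=O+np.stack([X.ravel(),Y.ravel(),np.full(X.size,h)],1)@Tr.T
    q=np.ascontiguousarray((np.c_[W,np.ones(len(W))]@np.linalg.inv(c['T']).T)[:,:3])
    K=np.array([[c['fx'],0,c['cx']],[0,c['fy'],c['cy']],[0,0,1]])
    o,_=cv2.projectPoints(q,np.zeros(3),np.zeros(3),K,np.array([c['k1'],0,0,0.]));o=o.reshape(X.shape+(2,)).astype(np.float32)
    im=cv2.remap(p,o[...,0],o[...,1],cv2.INTER_CUBIC)
    for y in range(ys[0],ys[1],10): cv2.putText(im,str(y),(0,int((ys[1]-y)*sc)),0,.4,(0,0,255),1)
    for x in range(xs[0],xs[1],10): cv2.line(im,(int((x-xs[0])*sc),im.shape[0]-(20 if x==0 else 8)),(int((x-xs[0])*sc),im.shape[0]),(0,255,0))
    return im
E
python3 - <<'E'
from h import *
z=np.load("w1.npz");c=camera_params("wrist");c['T']=z['T']
cv2.imwrite("pics/o2.png",np.clip(torth(z['p'],c,68.5)*1.6,0,255).astype(np.uint8))
E
```

```text
(no output)
```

View pics/o2.png

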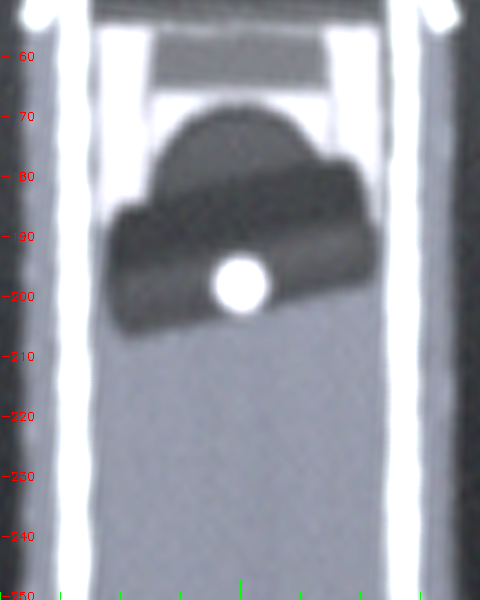

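```bash
python3 - <<'E'
from h import *
s=read_state();Rs=spin(-1.37)
print(tocmd(s['eef_pos'],Rs)); print((RT.T@(tw(0,-197.5,110)-s['eef_pos'])).round(1),(Rt(s).T@(tw(0,-197.5,110)-s['eef_pos'])).round(1))
E
```

```text
(array([1.3685, 0.0796, 0.1073]), array([0., 0., 0.]))
[   9.1 -320.4  138.8] [  47.6 -317.   138.8]
```

Emit:
play_rows(motion=[0,0,0,0,-0.035,0.015,0,0,0,0,0,-0.035,0.015,0,0,0,0,0,-0.035,0.015,0,0,0,0,0,-0.035,0.015,0,0,0,0,0,-0.035,0.015,0,0,0,0,0,-0.035,0.015,0,0,0,0,0,-0.035,0.015,0,0,0,0,0,-0.035,0.015,0,0,0,0,0,-0.035,0.015,0,0.137,0.008,0.011,0,0,0,0,0.137,0.008,0.011,0,0,0,0,0.137,0.008,0.011,0,0,0,0,0.137,0.008,0.011,0,0,0,0,0.137,0.008,0.011,0,0,0,0,0.137,0.008,0.011,0,0,0,0,0.137,0.008,0.011,0,0,0,0,0.137,0.008,0.011,0,0,0,0,0.137,0.008,0.011,0,0,0,0,0.137,0.008,0.011,0,0,0,0])

```text
clock: 11.8
eef_pos: [602.1, -3.0, 156.0]
eef_rot: [-2.893, 1.434, 1.992]
wrist_force: [0.2, 0.4, -0.2]
finger_gap: 46.9
```

```bash
python3 st.py; python3 - <<'E'
from h import *
s=read_state();Rs=spin(-1.37)
print(tocmd(s['eef_pos'],Rs)); print((Rs.T@(tw(0,-197.5,50)-s['eef_pos'])).round(1))
E
```

```text
11.8 [602.1  -3.  156. ] [ -10.6 -208.5  117.6] 46.9 [ 0.2  0.4 -0.2] [-0.12  0.49  1.37  0.12  1.35  1.25]
[ 1.4295  0.0475 -0.0321]
(array([-0.0599, -0.0152,  0.0503]), array([0., 0., 0.]))
[67.6 12.5 -8.6]
```

Emit:
play_rows(motion=[-0.06,-0.015,0.05,0,0,0,0,0,0,0,0,0.012,-0.009,0,0,0,0,0,0,0,0])

```text
clock: 12.1
eef_pos: [610.3, 8.7, 151.5]
eef_rot: [3.009, 1.449, 1.66]
wrist_force: [0.2, -0.4, 1.1]
finger_gap: 46.9
```

```bash
python3 st.py; python3 - <<'E'
from h import *
p,d=camera("wrist");cv2.imwrite("pics/w7.png",p)
s=read_state();Rs=spin(-1.37)
print(tocmd(s['eef_pos'],Rs)); print((Rs.T@(tw(0,-197.5,50)-s['eef_pos'])).round(1))
E
```

```text
12.1 [610.3   8.7 151.5] [  -2.1 -197.7  111.7] 46.9 [ 0.2 -0.4  1.1] [-0.1   0.49  1.39  0.12  1.29  1.21]
[ 1.378   0.0072 -0.0039]
(array([-0.0079, -0.0028,  0.0076]), array([0., 0., 0.]))
[61.5  2.6 -0.3]
```

View pics/w7.png

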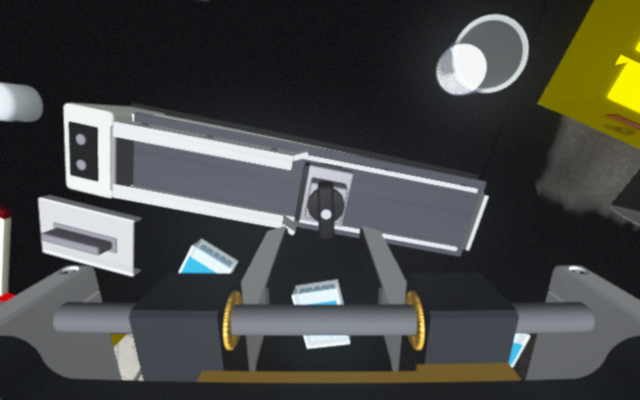

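Emit:
play_rows(motion=[0,0,0,0.025,0.002,0,0,0,0,0,0.025,0,0,0,0,0,0,0,0,0,0,0,0,0,0,0,0,0])

```text
clock: 12.55
eef_pos: [611.1, 14.7, 98.9]
eef_rot: [3.047, 1.449, 1.698]
wrist_force: [-0.8, -0.1, 0.4]
finger_gap: 46.8
```

```bash
python3 st.py; python3 - <<'E'
from h import *
s=read_state();Rs=spin(-1.37)
print(tocmd(s['eef_pos'],Rs)); print((Rs.T@(tw(0,-197.5,50)-s['eef_pos'])).round(1))
E
```

```text
12.55 [611.1  14.7  98.9] [  -1.1 -198.1   58.8] 46.8 [-0.8 -0.1  0.4] [-0.09  0.55  1.43  0.13  1.19  1.21]
[ 1.3784  0.0109 -0.0072]
(array([-0.0085, -0.0036,  0.0115]), array([0., 0., 0.]))
[ 8.8  1.2 -0.3]
```

Now down the last bit and close.

Emit:
play_rows(motion=[-0.008,-0.003,0.011,0.008,0.001,0,0,0,0,0,0,0,0,0,0,0,0,0,0,0,1,0,0,0,0,0,0,1,0,0,0,0,0,0,1,0,0,0,0,0,0,1,0,0,0,0,0,0,1], newtons=25)

```text
clock: 13.25
eef_pos: [613.5, 15.0, 94.0]
eef_rot: [2.899, 1.451, 1.558]
wrist_force: [1.3, 0.1, -1.8]
finger_gap: 12.5
```

```bash
python3 st.py
```

```text
13.25 [613.5  15.   94. ] [   1.3 -198.4   53.9] 12.5 [ 1.3  0.1 -1.8] [-0.09  0.55  1.45  0.13  1.16  1.2 ]
[ 1.3697 -0.0046  0.0028]
```

Emit:
play_rows(motion=[-0.1,0,0,0,0,0,1,-0.1,0,0,0,0,0,1,-0.1,0,0,0,0,0,1,-0.1,0,0,0,0,0,1,0,0,0,0,0,0,1])

```text
clock: 13.75
eef_pos: [613.5, 15.0, 94.0]
eef_rot: [2.486, 1.451, 1.558]
wrist_force: [-0.8, -0.9, -0.3]
finger_gap: 13.1
```

```bash
python3 st.py
```

```text
13.75 [613.5  15.   94. ] [   1.3 -198.4   53.9] 13.1 [-0.8 -0.9 -0.3] [-0.09  0.55  1.45  0.13  1.16  0.79]
[ 0.9562 -0.0047  0.0022]
```

Emit:
play_rows(motion=[-0.1,0,0,0,0,0,1,-0.1,0,0,0,0,0,1,-0.1,0,0,0,0,0,1,-0.1,0,0,0,0,0,1,-0.1,0,0,0,0,0,1,-0.1,0,0,0,0,0,1,-0.1,0,0,0,0,0,1,-0.1,0,0,0,0,0,1,-0.05,0,0,0,0,0,1,0,0,0,0,0,0,1,0,0,0,0,0,0,1])

```text
clock: 14.85
eef_pos: [613.6, 14.9, 93.9]
eef_rot: [1.64, 1.45, 1.558]
wrist_force: [-0.4, 0.2, -1.2]
finger_gap: 13.1
```

```bash
python3 st.py
```

```text
14.85 [613.6  14.9  93.9] [   1.4 -198.5   53.9] 13.1 [-0.4  0.2 -1.2] [-0.09  0.55  1.45  0.13  1.16 -0.06]
[ 0.1101 -0.005   0.0007]
```

Emit:
play_rows(motion=[0,0,0,0,-0.015,0.0015,1,0,0,0,0,-0.015,0.0015,1,0,0,0,0,-0.015,0.0015,1,0,0,0,0,-0.015,0.0015,1,0,0,0,0,0,0,1])

```text
clock: 15.35
eef_pos: [615.3, -50.2, 86.1]
eef_rot: [1.627, 1.45, 1.538]
wrist_force: [3.7, -1.7, -1.4]
finger_gap: 13.2
```

```bash
python3 st.py
```

```text
15.35 [615.3 -50.2  86.1] [   1.2 -264.1   53.9] 13.2 [ 3.7 -1.7 -1.4] [-0.19  0.57  1.43  0.13  1.16 -0.16]
[ 0.1171 -0.0074  0.0012]
```

Emit:
play_rows(motion=[0,0,0,0,-0.015,0.0016,1,0,0,0,0,-0.015,0.0016,1,0,0,0,0,-0.015,0.0016,1,0,0,0,0,-0.009,0.001,1,0,0,0,0,0,0,1,0,0,0,0,0,0,1])

```text
clock: 15.95
eef_pos: [616.9, -110.9, 78.8]
eef_rot: [1.61, 1.449, 1.517]
wrist_force: [4.4, 1.4, -2.6]
finger_gap: 12.9
```

```bash
python3 st.py;python3 - <<'E'
from h import *
p,d=camera("top");cv2.imwrite("pics/t8.png",cv2.resize(p[150:300,220:500],None,fx=2.8,fy=2.8))
p,d=camera("side");cv2.imwrite("pics/s8.png",p)
E
```

```text
15.95 [ 616.9 -110.9   78.8] [   1.1 -325.3   53.9] 12.9 [ 4.4  1.4 -2.6] [-0.29  0.6   1.4   0.13  1.17 -0.25]
[ 0.1206 -0.0099  0.0018]
```

View pics/t8.png

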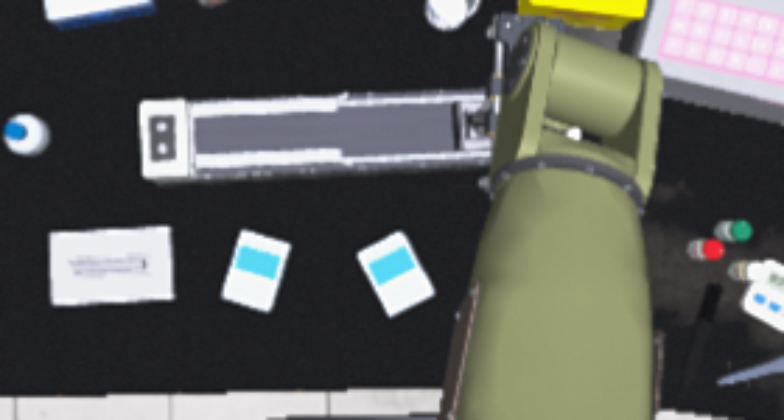

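View pics/s8.png

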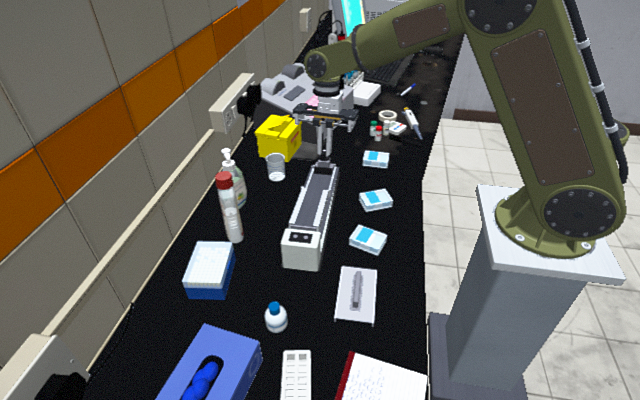

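Emit:
play_rows(motion=[0,0,0,0,0,0,-0.2,0,0,0,0,0,0,-0.2,0,0,0,0,0,0,-0.2,0,0,0,-0.03,0,0,-0.2,0,0,0,-0.05,0,0,-0.2,0,0,0,-0.05,0,0,-0.2,0,0,0,0,0,0,-0.2])

```text
clock: 16.75
eef_pos: [614.1, -125.7, 211.1]
eef_rot: [1.673, 1.449, 1.584]
wrist_force: [-0.6, 0.1, -0.8]
finger_gap: 56.4
```

```bash
python3 st.py;python3 - <<'E'
from h import *
p,d=camera("wrist");cv2.imwrite("pics/w9.png",p);c=camera_params("wrist")
print([(a,wt(b).round(1)) for a,b in places("wrist","clamp_grip")],[(a,wt(b).round(1)) for a,b in places("wrist","follower_nose")])
s=read_state();Rs=down(-1.5708)
print(tocmd(s['eef_pos'],Rs)); print((Rs.T@(np.array([400,-215,210])-s['eef_pos'])).round(1),tocmd([400,-215,210])[1])
E
```

```text
16.75 [ 614.1 -125.7  211.1] [  -2.1 -324.   187. ] 56.4 [-0.6  0.1 -0.8] [-0.31  0.49  1.25  0.12  1.44 -0.24]
[ 0.1181 -0.0018  0.0016]
[(0.66, array([   2. , -326.4,   49.9]))] [(0.93, array([   1.5, -301.9,    0.9]))]
(array([ 1.4787, -0.11  , -0.0828]), array([0., 0., 0.]))
[  -6.7 -212.    90.5] [-0.0154 -0.1078 -0.2033]
```

View pics/w9.png

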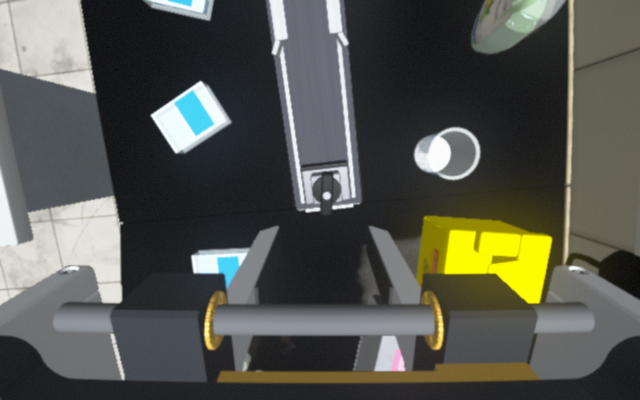

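Emit:
play_rows(motion=[0,0,0,-0.003,-0.018,-0.034,-0.9,0,0,0,-0.003,-0.018,-0.034,-0.9,0,0,0,-0.003,-0.018,-0.034,-0.9,0,0,0,-0.003,-0.018,-0.034,-0.9,0,0,0,-0.003,-0.018,-0.034,-0.9,0,0,0,-0.003,-0.018,-0.034,-0.9,0.134,-0.01,-0.0075,0,0,0,-0.9,0.134,-0.01,-0.0075,0,0,0,-0.9,0.134,-0.01,-0.0075,0,0,0,-0.9,0.134,-0.01,-0.0075,0,0,0,-0.9,0.134,-0.01,-0.0075,0,0,0,-0.9,0.134,-0.01,-0.0075,0,0,0,-0.9,0.134,-0.01,-0.0075,0,0,0,-0.9,0.134,-0.01,-0.0075,0,0,0,-0.9,0.134,-0.01,-0.0075,0,0,0,-0.9,0.134,-0.01,-0.0075,0,0,0,-0.9,0.134,-0.01,-0.0075,0,0,0,-0.9,0,0,0,0,0,0,-0.9])

```text
clock: 18.7
eef_pos: [379.9, -208.6, 184.0]
eef_rot: [-1.984, 1.518, 2.681]
wrist_force: [0.3, 1.0, -0.6]
finger_gap: 89.5
```

```bash
cat >> h.py <<'E'
def boxfind(p,d,c,near=None):
    """boxes on bench: bright cloud 15<z<35 -> label blobs"""
    hsv=cv2.cvtColor(p,cv2.COLOR_BGR2HSV)
    m=((hsv[...,0]>90)&(hsv[...,0]<112)&(hsv[...,1]>90)&(hsv[...,2]>120)).astype(np.uint8)
    n,l,st,ce=cv2.connectedComponentsWithStats(m)
    out=[]
    for i in range(1,n):
        if st[i,4]<60: continue
        # corners of the label on z=25 plane
        P=[]
        v,u=np.nonzero(l==i)
        for a,b in zip(u,v):
            A=ray2w(c,a,b,0.0);B=ray2w(c,a,b,100.0);t=(25-A[2])/(B[2]-A[2]);P.append((A+(B-A)*t)[:2])
        r=cv2.minAreaRect(np.array(P,np.float32));out.append((st[i,4],np.round(r[0],1),np.round(r[1],1),round(r[2],1)))
    return out
def boxcloud(p,d,c,xy,rad=50):
    P=cloud(c,d);P=P[(P[:,2]>21)&(P[:,2]<29)&(np.hypot(P[:,0]-xy[0],P[:,1]-xy[1])<rad)]
    r=cv2.minAreaRect(P[:,:2].astype(np.float32));return len(P),r
E
python3 st.py;python3 - <<'E'
from h import *
p,d=camera("wrist");cv2.imwrite("pics/w10.png",p);c=camera_params("wrist")
print(boxfind(p,d,c));print(boxcloud(p,d,c,(465,-218)));print(places("wrist","box_a_mid"))
E
```

```text
18.7 [ 379.9 -208.6  184. ] [-238.6 -402.9  169.2] 89.5 [ 0.3  1.  -0.6] [-0.58  0.09  1.82 -0.01  1.28  1.04]
[ 1.6479 -0.0428 -0.111 ]
[(np.int32(1295), array([ 474.4, -216.9]), array([48.7, 29. ]), 88.9), (np.int32(1115), array([457.9,  -3.8]), array([29.4, 49.2]), 26.7), (np.int32(953), array([464.5, 148.6]), array([47.8, 29.7]), 71.5), (np.int32(94), array([ 412.2, -418.6]), array([13.2,  9.5]), 48.6), (np.int32(91), array([ 402.9, -434.6]), array([12.6,  9.6]), 49.3)]
(3805, ((464.47412109375, -217.13592529296875), (56.223228454589844, 77.77808380126953), 88.36637878417969))
[(0.96, array([448.1,  -4.6,   8.2]))]
```

View pics/w10.png

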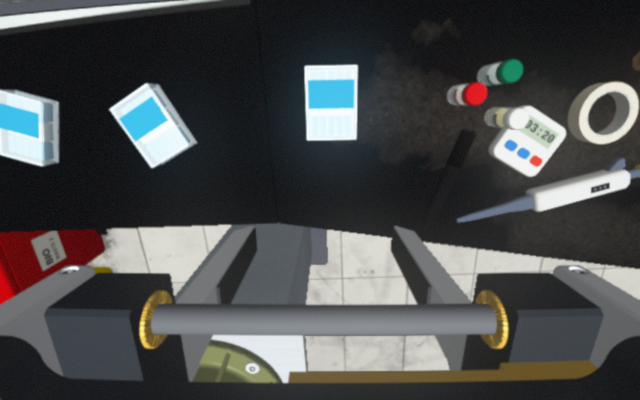

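```bash
cat > go.py <<'E'
# usage: go.py x y z ang  -> rotation then shift in rotated frame ; or 'T' x y z spin
import sys
from h import *
a=sys.argv[1:]
if a[0]=='T': x,y,z,g=map(float,a[1:5]);tg=tw(x,y,z);Rd=spin(g)
else: x,y,z,g=map(float,a[:4]);tg=np.array([x,y,z]);Rd=down(g)
s=read_state();rv,_=tocmd(s['eef_pos'],Rd,s)
print('clk',s['clock'],'pos',s['eef_pos'].round(1),'trk',wt(s['eef_pos']).round(1),'gap',round(s['finger_gap'],1),'F',s['wrist_force'].round(1))
print('rot',rv,'shift(after)',(Rd.T@(tg-s['eef_pos'])).round(1),'shift(now)',(Rt(s).T@(tg-s['eef_pos'])).round(1))
E
python3 go.py 464.5 -217.1 100 -1.599
```

```text
clk 18.8 pos [ 379.9 -208.8  184.3] trk [-238.6 -403.1  169.5] gap 89.2 F [-0.1 -0.6  0.1]
rot [-0.0131 -0.0221  0.0474] shift(after) [84.3 84.8  5.9] shift(now) [80.  88.8  6.6]
```

Emit:
play_rows(motion=[-0.013,-0.022,0.047,0,0,0,-1,0,0,0,0,0.04,0.003,-1,0,0,0,0.04,0.04,0.003,-1,0,0,0,0.04,0,0,-1,0,0,0,0,0,0,-1,0,0,0,0,0,0,-1])

```text
clock: 19.4
eef_pos: [457.3, -215.8, 104.8]
eef_rot: [3.015, 1.569, 1.438]
wrist_force: [0.5, 0.8, 0.2]
finger_gap: 94.1
```

```bash
python3 go.py 464.5 -217.1 11 -1.599
```

```text
clk 19.4 pos [ 457.3 -215.8  104.8] trk [-161.4 -421.7   91.7] gap 94.1 F [0.5 0.8 0.2]
rot [ 0.0222 -0.002  -0.0002] shift(after) [93.8  7.2  1.1] shift(now) [93.8  7.1  1.5]
```

Emit:
play_rows(motion=[0.022,0,0,0.03,0.007,0.001,-1,0,0,0,0.03,0,0,-1,0,0,0,0.02,0,0,-1,0,0,0,0,0,0,-1])

```text
clock: 19.8
eef_pos: [466.9, -219.1, 30.8]
eef_rot: [1.324, 1.561, -0.271]
wrist_force: [-0.1, 0.2, 0.4]
finger_gap: 94.0
```

```bash
python3 go.py 464.5 -217.1 11 -1.599
```

```text
clk 19.8 pos [ 466.9 -219.1   30.8] trk [-151.9 -434.1   18.7] gap 94.0 F [-0.1  0.2  0.4]
rot [ 0.0042  0.0023 -0.0092] shift(after) [19.8 -2.4 -1.9] shift(now) [19.7 -2.6 -2. ]
```

Emit:
play_rows(motion=[0.004,0.002,-0.009,0.017,-0.002,-0.002,-1,0,0,0,0.002,0,0,-1,0,0,0,0,0,0,1,0,0,0,0,0,0,1,0,0,0,0,0,0,1,0,0,0,0,0,0,1,0,0,0,0,0,0,1,0,0,0,0,0,0,1], newtons=30)

```text
clock: 20.6
eef_pos: [467.5, -218.7, 17.3]
eef_rot: [1.061, 1.562, -0.537]
wrist_force: [0.3, -0.3, -0.9]
finger_gap: 55.5
```

```bash
python3 go.py 464.5 -217.1 80 -1.599
```

```text
clk 20.6 pos [ 467.5 -218.7   17.3] trk [-151.3 -435.4    5.2] gap 55.5 F [ 0.3 -0.3 -0.9]
rot [ 0.0014  0.0041 -0.0073] shift(after) [-62.7  -3.   -1.6] shift(now) [-62.8  -2.6  -1.3]
```

Emit:
play_rows(motion=[0,0,0,0,0,0,-0.6,0,0,0,0,0,0,-0.6,0,0,0,0.006,-0.003,0,-0.6,0,0,0,0.001,0,0,-0.6,0,0,0,0,0,0,1,0,0,0,0,0,0,1,0,0,0,0,0,0,1,0,0,0,0,0,0,1,0,0,0,0,0,0,1], newtons=30)

```text
clock: 21.5
eef_pos: [464.1, -218.6, 9.4]
eef_rot: [1.052, 1.563, -0.546]
wrist_force: [-0.5, 0.5, -1.1]
finger_gap: 55.8
```

```bash
python3 go.py 464.5 -217.1 120 -1.599
```

```text
clk 21.5 pos [ 464.1 -218.6    9.4] trk [-154.7 -436.2   -2.6] gap 55.8 F [-0.5  0.5 -1.1]
rot [ 0.0015  0.0039 -0.0068] shift(after) [-110.6    0.4   -1.6] shift(now) [-110.6    1.1   -1.1]
```

Emit:
play_rows(motion=[0,0,0,-0.02,0,0,1,0,0,0,-0.03,0,0,1,0,0,0,-0.03,0,0,1,0,0,0,-0.03,0,0,1,0,0,0,0,0,0,1])

```text
clock: 22.0
eef_pos: [462.7, -217.8, 122.5]
eef_rot: [1.042, 1.566, -0.556]
wrist_force: [0.2, 0.3, -1.6]
finger_gap: 55.8
```

```bash
python3 go.py T 0 -220 80 0; python3 - <<'E'
from h import *
p,d=camera("wrist");cv2.imwrite("pics/w11.png",p)
E
```

```text
clk 22.0 pos [ 462.7 -217.8  122.5] trk [-156.1 -421.7  109.6] gap 55.8 F [ 0.2  0.3 -1.6]
rot [-1.6235  0.103   0.091 ] shift(after) [ 29.6 201.7 156.1] shift(now) [   5.3  144.6 -212.1]
```

View pics/w11.png

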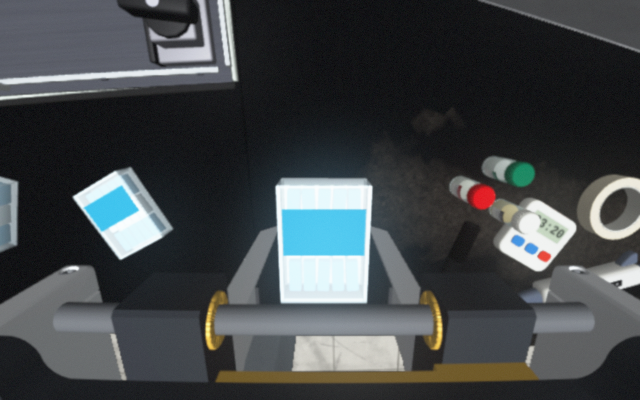

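Emit:
play_rows(motion=[-0.135,0.0086,0.0076,-0.004,0,0,1,-0.135,0.0086,0.0076,-0.004,0,0,1,-0.135,0.0086,0.0076,-0.004,0,0,1,-0.135,0.0086,0.0076,-0.004,0,0,1,-0.135,0.0086,0.0076,-0.004,0,0,1,-0.135,0.0086,0.0076,-0.004,0,0,1,-0.135,0.0086,0.0076,-0.004,0,0,1,-0.135,0.0086,0.0076,-0.004,0,0,1,-0.135,0.0086,0.0076,-0.004,0,0,1,-0.135,0.0086,0.0076,-0.004,0,0,1,-0.135,0.0086,0.0076,-0.004,0,0,1,-0.135,0.0086,0.0076,-0.004,0,0,1,0,0,0,0,0,0,1])

```text
clock: 23.35
eef_pos: [455.3, -216.8, 151.1]
eef_rot: [1.707, 1.429, 1.796]
wrist_force: [0.3, 0.1, -0.4]
finger_gap: 55.5
```

```bash
python3 go.py T 0 -220 80 0
```

```text
clk 23.35 pos [ 455.3 -216.8  151.1] trk [-163.4 -417.1  137.8] gap 55.5 F [ 0.3  0.1 -0.4]
rot [ 0.0587 -0.0272 -0.0204] shift(after) [ 57.8 197.1 163.4] shift(now) [ 57.1 186.  176.3]
```

Emit:
play_rows(motion=[0.058,-0.027,-0.02,0,0,0,1,0,0,0,0,0.028,0.023,1,0,0,0,0,0.028,0.023,1,0,0,0,0,0.028,0.023,1,0,0,0,0,0.028,0.023,1,0,0,0,0,0.028,0.023,1,0,0,0,0,0.028,0.023,1,0,0,0,0,0.02,0.018,1,0,0,0,0,0,0,1])

```text
clock: 24.25
eef_pos: [612.0, -20.5, 161.5]
eef_rot: [1.699, 1.447, 1.679]
wrist_force: [0.2, -1.2, -1.0]
finger_gap: 56.0
```

```bash
python3 go.py T 0 -220 40 0
```

```text
clk 24.25 pos [612.  -20.5 161.5] trk [  -1.2 -225.5  125.2] gap 56.0 F [ 0.2 -1.2 -1. ]
rot [-0.0488 -0.0098 -0.0027] shift(after) [85.2  5.5  1.2] shift(now) [85.2  5.3  1.8]
```

Emit:
play_rows(motion=[-0.048,-0.01,-0.003,0,0,0,1,0,0,0,0.035,0.005,0.001,1,0,0,0,0.035,0,0,1,0,0,0,0,0,0,1])

```text
clock: 24.65
eef_pos: [610.7, -7.2, 86.5]
eef_rot: [1.609, 1.452, 1.624]
wrist_force: [-0.2, -0.4, -0.7]
finger_gap: 55.5
```

```bash
python3 go.py T 0 -220 20 0; python3 - <<'E'
from h import *
p,d=camera("wrist");cv2.imwrite("pics/w12.png",p)
E
```

```text
clk 24.65 pos [610.7  -7.2  86.5] trk [  -2.1 -221.2   49.2] gap 55.5 F [-0.2 -0.4 -0.7]
rot [-0.0139 -0.0029  0.0008] shift(after) [29.2  1.2  2.1] shift(now) [29.2  1.2  2.2]
```

View pics/w12.png

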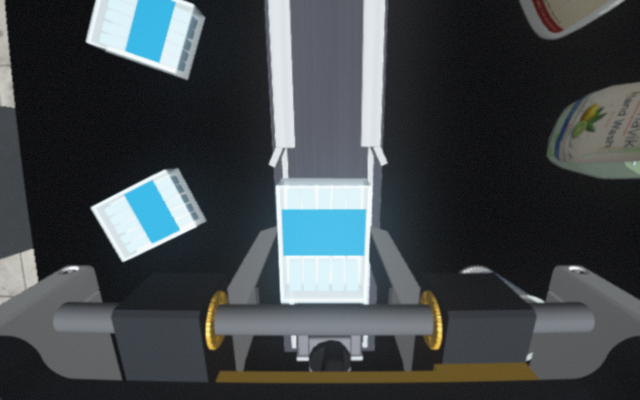

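Emit:
play_rows(motion=[-0.014,-0.003,0.001,0.015,0.001,0.002,1,0,0,0,0.01,0,0,1,0,0,0,0,0,0,1,0,0,0,0,0,0,1])

```text
clock: 25.1
eef_pos: [615.4, -4.6, 66.3]
eef_rot: [1.504, 1.451, 1.53]
wrist_force: [0.3, -0.5, -0.3]
finger_gap: 55.6
```

```bash
python3 go.py T 0 -220 10 0
```

```text
clk 25.1 pos [615.4  -4.6  66.3] trk [   2.6 -221.2   28.8] gap 55.6 F [ 0.3 -0.5 -0.3]
rot [-0.0021  0.0083  0.0009] shift(after) [18.8  1.2 -2.6] shift(now) [18.7  1.2 -2.8]
```

Emit:
play_rows(motion=[0,0.008,0,0,0,0,1,0,0,0,0,0,0,1])

```text
clock: 25.3
eef_pos: [615.9, -4.8, 67.4]
eef_rot: [1.563, 1.452, 1.589]
wrist_force: [-0.3, 0.0, -1.0]
finger_gap: 55.7
```

```bash
python3 go.py T 0 -220 10 0
```

```text
clk 25.3 pos [615.9  -4.8  67.4] trk [   3.1 -221.3   29.9] gap 55.7 F [-0.3  0.  -1. ]
rot [-0.0024  0.0012  0.0012] shift(after) [19.9  1.3 -3.1] shift(now) [19.9  1.3 -3.1]
```

Emit:
play_rows(motion=[0,0,0,0,0.001,-0.003,1,0,0,0,0.008,0,0,1,0,0,0,0,0,0,1])

```text
clock: 25.6
eef_pos: [612.9, -2.9, 59.7]
eef_rot: [1.553, 1.452, 1.579]
wrist_force: [0.3, 0.3, -0.3]
finger_gap: 55.7
```

```bash
python3 go.py T 0 -220 10 0;python3 - <<'E'
from h import *
p,d=camera("wrist");cv2.imwrite("pics/w13.png",p[80:380,160:500])
E
```

```text
clk 25.6 pos [612.9  -2.9  59.7] trk [ 2.000e-01 -2.202e+02  2.200e+01] gap 55.7 F [ 0.3  0.3 -0.3]
rot [-0.0024  0.0024  0.0013] shift(after) [12.   0.2 -0.2] shift(now) [12.   0.2 -0.2]
```

View pics/w13.png

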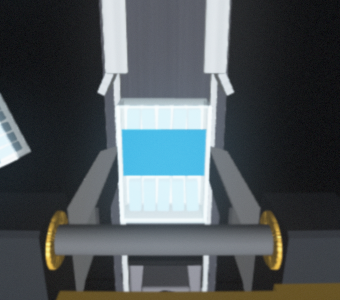

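Emit:
play_rows(motion=[0,0,0,0.007,0,0,1,0,0,0,0.004,0,0,1,0,0,0,0,0,0,1])

```text
clock: 25.95
eef_pos: [613.8, -2.2, 53.4]
eef_rot: [1.526, 1.453, 1.553]
wrist_force: [-6.9, 0.3, 2.0]
finger_gap: 55.7
```

```bash
python3 go.py T 0 -220 10 0
```

```text
clk 25.95 pos [613.8  -2.2  53.4] trk [   1.1 -220.3   15.7] gap 55.7 F [-6.9  0.3  2. ]
rot [-0.0016  0.0055  0.0021] shift(after) [ 5.7  0.3 -1.1] shift(now) [ 5.7  0.3 -1.1]
```

Emit:
play_rows(motion=[0,0.005,0,0,0,-0.001,1,0,0,0,0.003,0,-0.001,1,0,0,0,0.002,0,0,1])

```text
clock: 26.25
eef_pos: [613.0, -2.1, 51.7]
eef_rot: [1.533, 1.453, 1.56]
wrist_force: [-21.8, -2.8, 34.6]
finger_gap: 55.7
```

```bash
python3 go.py T 0 -220 10 0
```

```text
clk 26.25 pos [613.   -2.1  51.7] trk [   0.3 -220.4   14. ] gap 55.7 F [-21.8  -2.8  34.6]
rot [-0.0011  0.0045  0.0028] shift(after) [ 4.   0.4 -0.3] shift(now) [ 4.   0.4 -0.3]
```

Emit:
play_rows(motion=[0,0.004,0,-0.003,0,-0.002,1,0,0,0,0,0,-0.001,1,0,0,0,0,0,0,1])

```text
clock: 26.55
eef_pos: [609.8, -2.5, 54.0]
eef_rot: [1.566, 1.454, 1.594]
wrist_force: [0.6, -0.0, -1.5]
finger_gap: 55.9
```

```bash
python3 go.py T 0 -220 10 0
```

```text
clk 26.55 pos [609.8  -2.5  54. ] trk [  -2.9 -220.4   16.3] gap 55.9 F [ 0.6 -0.  -1.5]
rot [-0.001   0.0006  0.0028] shift(after) [6.3 0.4 2.9] shift(now) [6.3 0.4 2.9]
```

Emit:
play_rows(motion=[0,0,0,0.003,0,0.001,1,0,0,0,0.002,0,0,1,0,0,0,0,0,0,1])

```text
clock: 26.85
eef_pos: [610.7, -2.4, 52.0]
eef_rot: [1.573, 1.454, 1.601]
wrist_force: [-0.3, -0.3, 0.7]
finger_gap: 55.8
```

```bash
python3 go.py T 0 -220 10 0
```

```text
clk 26.85 pos [610.7  -2.4  52. ] trk [  -2.  -220.6   14.3] gap 55.8 F [-0.3 -0.3  0.7]
rot [-0.0006 -0.0002  0.0033] shift(after) [4.3 0.6 2. ] shift(now) [4.3 0.6 2. ]
```

No contact now; further down.

Emit:
play_rows(motion=[0,0,-0.003,0.003,0,0,1,0,0,0,0.002,0,0,1,0,0,0,0,0,0,1])

```text
clock: 27.15
eef_pos: [611.1, -2.5, 51.6]
eef_rot: [1.563, 1.458, 1.592]
wrist_force: [0.1, 0.6, -0.1]
finger_gap: 56.0
```

```bash
python3 go.py T 0 -220 10 0
```

```text
clk 27.15 pos [611.1  -2.5  51.6] trk [  -1.6 -220.7   14. ] gap 56.0 F [ 0.1  0.6 -0.1]
rot [0.0002 0.0008 0.0071] shift(after) [4.  0.7 1.6] shift(now) [4.  0.7 1.6]
```

```bash
python3 - <<'E'
from h import *
p,d=camera("wrist");cv2.imwrite("pics/w14.png",cv2.resize(p[80:330,180:480],None,fx=2.5,fy=2.4))
s=read_state();print(s['wrist_force'],s['moment'])
c=camera_params("wrist")
P=cloud(c,d);Q=(P-O)@Tr
for y in range(-265,-175,10):
    k=(abs(Q[:,1]-y)<5)&(abs(Q[:,0])<24)&(Q[:,2]>-5)&(Q[:,2]<60)
    print(y,k.sum(),np.median(Q[k,2]) if k.any() else None)
E
```

```text
[-2.59330252 -2.27946575  7.15246503] [-0.22481733  0.57946856  0.06658157]
-265 0 None
-255 916 29.169941890164047
-245 1046 29.155480836031757
-235 1094 29.05259925690501
-225 1145 29.192724961870017
-215 1207 29.334368712897852
-205 1270 29.298489071552957
-195 1351 29.05522567651001
-185 2113 28.056821088931034
```

View pics/w14.png

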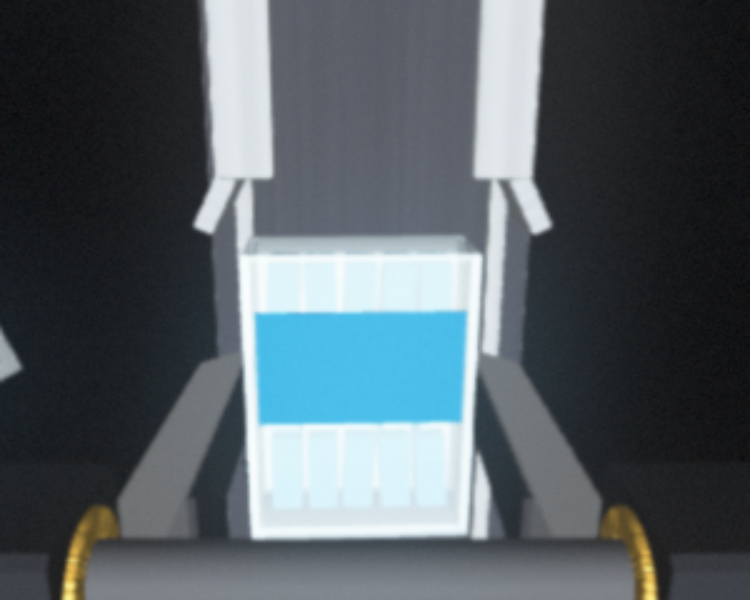

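Emit:
play_rows(motion=[0,0,0,0,0,0.0015,1,0,0,0,0.004,0,0,1,0,0,0,0.004,0,0,1])

```text
clock: 27.5
eef_pos: [612.2, -2.4, 50.5]
eef_rot: [1.569, 1.459, 1.599]
wrist_force: [-36.9, -5.1, 58.9]
finger_gap: 56.1
```

```bash
python3 go.py T 0 -220 10 0
```

```text
clk 27.5 pos [612.2  -2.4  50.5] trk [  -0.5 -220.8   12.8] gap 56.1 F [-36.9  -5.1  58.9]
rot [ 0.0015 -0.      0.0079] shift(after) [2.8 0.8 0.5] shift(now) [2.8 0.8 0.5]
```

Emit:
play_rows(motion=[0,0,0,-0.006,0,0,1,0,0,0,0,0,0,1])

```text
clock: 27.7
eef_pos: [612.5, -3.2, 57.1]
eef_rot: [1.557, 1.459, 1.587]
wrist_force: [-0.5, -0.3, -1.2]
finger_gap: 55.7
```

```bash
python3 go.py T 0 -220 10 0; python3 - <<'E'
from h import *
p,d=camera("wrist");c=camera_params("wrist");np.savez("w15.npz",p=p,d=d,T=c['T'])
P=cloud(c,d);Q=(P-O)@Tr
k=(Q[:,1]>-252)&(Q[:,1]<-190)&(abs(Q[:,0])<24)&(Q[:,2]>20)&(Q[:,2]<50)
A=np.c_[Q[k][:,:2]-[0,-220],np.ones(k.sum())];f,*_=np.linalg.lstsq(A,Q[k][:,2],rcond=None);print("top plane",f)
im=torth(p,c,6.5,5,(-50,50),(-260,-150)); cv2.imwrite("pics/o15.png",im)
im=torth(p,c,34,5,(-50,50),(-260,-150)); cv2.imwrite("pics/o15b.png",im)
E
```

```text
clk 27.7 pos [612.5  -3.2  57.1] trk [-2.000e-01 -2.208e+02  1.950e+01] gap 55.7 F [-0.5 -0.3 -1.2]
rot [0.0015 0.0014 0.0081] shift(after) [9.5 0.8 0.2] shift(now) [9.5 0.9 0.2]
top plane [-4.08357503e-02 -4.35680102e-03  3.40425522e+01]
```

View pics/o15.png

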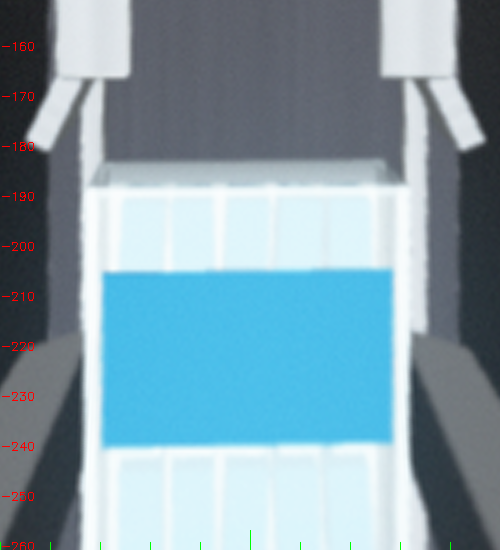

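View pics/o15b.png

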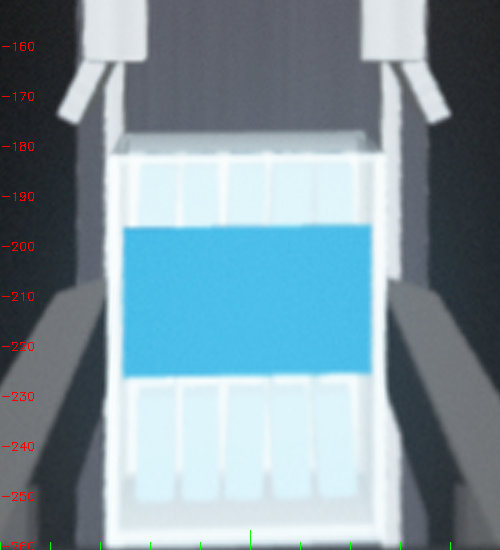

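Emit:
play_rows(motion=[0,0,-0.007,0,0,0.002,1,0,0,0,0.003,0,0,1,0,0,0,0,0,0,1])

```text
clock: 28.05
eef_pos: [615.4, -2.8, 54.1]
eef_rot: [1.545, 1.467, 1.575]
wrist_force: [-2.9, -2.3, 7.3]
finger_gap: 55.8
```

```bash
python3 go.py T 0 -220 10 0; python3 - <<'E'
from h import *
p,d=camera("wrist");c=camera_params("wrist")
P=cloud(c,d);Q=(P-O)@Tr
k=(Q[:,1]>-252)&(Q[:,1]<-190)&(abs(Q[:,0])<24)&(Q[:,2]>20)&(Q[:,2]<50)
A=np.c_[Q[k][:,:2]-[0,-220],np.ones(k.sum())];f,*_=np.linalg.lstsq(A,Q[k][:,2],rcond=None);print("top plane",f)
k=(Q[:,1]>-160)&(Q[:,1]<-20)&(abs(Q[:,0])<20)&(abs(Q[:,2])<10)
A=np.c_[Q[k][:,:2]-[0,-90],np.ones(k.sum())];f,*_=np.linalg.lstsq(A,Q[k][:,2],rcond=None);print("bed",f)
cv2.imwrite("pics/w16.png",p)
p,d=camera("side");cv2.imwrite("pics/s16.png",cv2.resize(p[130:270,240:400],None,fx=4.5,fy=4.2))
s=read_state();print(s['wrist_force'],s['moment'])
E
```

```text
clk 28.05 pos [615.4  -2.8  54.1] trk [   2.7 -220.9   16.5] gap 55.8 F [-2.9 -2.3  7.3]
rot [0.0017 0.0025 0.0163] shift(after) [ 6.5  0.9 -2.7] shift(now) [ 6.5  1.  -2.7]
top plane [-3.71835526e-02 -1.26846774e-02  3.20349063e+01]
bed [-2.07567902e-04  1.26926097e-03 -4.79224388e-01]
[-2.62122293 -1.83729728 13.0302213 ] [-0.1612325   0.13574969  0.0655958 ]
```

View pics/s16.png

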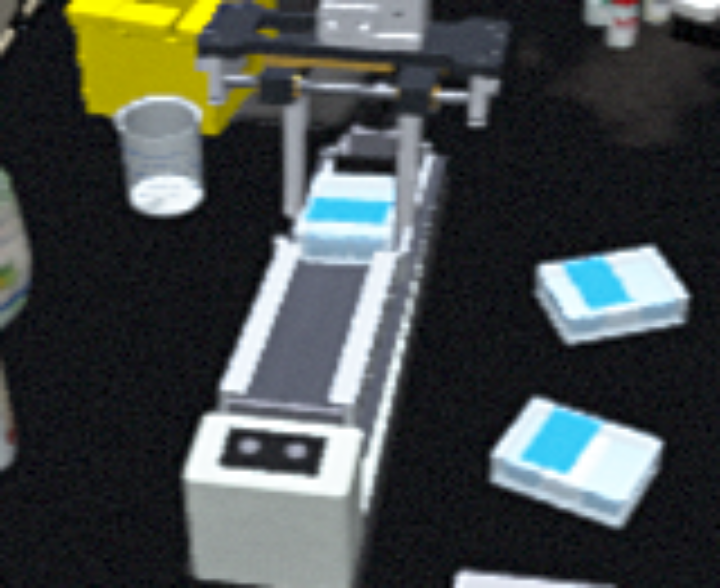

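Emit:
play_rows(motion=[0,0,0,-0.006,0,0,1,0,-0.038,0.016,0,0,0,1,0,0,0,0,0,0,1])

```text
clock: 28.45
eef_pos: [615.3, -3.1, 58.6]
eef_rot: [1.251, 1.444, 1.28]
wrist_force: [-0.1, -0.9, -1.1]
finger_gap: 55.8
```

```bash
cat > bx.py <<'E'
from h import *
p,d=camera("wrist");c=camera_params("wrist")
P=cloud(c,d);Q=(P-O)@Tr
k=(Q[:,1]>-252)&(Q[:,1]<-190)&(abs(Q[:,0])<24)&(Q[:,2]>18)&(Q[:,2]<50)
A=np.c_[Q[k][:,:2]-[0,-220],np.ones(k.sum())];f,*_=np.linalg.lstsq(A,Q[k][:,2],rcond=None);print("top plane",f.round(4))
h=f[2]+.45
im=torth(p,c,h,5,(-50,50),(-260,-150)); cv2.imwrite("pics/ob_%d.png"%(read_state()['clock']*100),im)
g=cv2.cvtColor(im,cv2.COLOR_BGR2GRAY).astype(float);hsv=cv2.cvtColor(im,cv2.COLOR_BGR2HSV)
m=(hsv[...,0]>90)&(hsv[...,0]<112)&(hsv[...,1]>90)&(hsv[...,2]>120)
v,u=np.nonzero(m);r=cv2.minAreaRect(np.stack([u,v],1).astype(np.float32));print('label x',r[0][0]/5-50,'y',-150-r[0][1]/5,r[1],r[2])
e=cv2.cvtColor(torth(p,c,6.5,5,(-50,50),(-260,-150)),cv2.COLOR_BGR2GRAY).astype(float)
e2=cv2.cvtColor(torth(p,c,32,5,(-50,50),(-260,-130)),cv2.COLOR_BGR2GRAY).astype(float)
row=e2[30:80].mean(0);gr=np.gradient(row);print('lip edges', [round(i/5-50,1) for i in np.nonzero((abs(gr)>12)&(abs(gr)>=np.maximum(np.roll(abs(gr),1),np.roll(abs(gr),-1))))[0]])
E
python3 go.py T 0 -220 10 0; python3 bx.py
```

```text
clk 28.45 pos [615.3  -3.1  58.6] trk [   2.6 -220.6   20.9] gap 55.8 F [-0.1 -0.9 -1.1]
rot [0.0022 0.0396 0.0001] shift(after) [10.9  0.6 -2.6] shift(now) [10.8  0.6 -3. ]
top plane [-1.40000e-03  2.80000e-03  3.66048e+01]
label x 2.3999999999999986 y -209.8 (150.0, 248.0) 90.0
lip edges [np.float64(-33.4), np.float64(-20.6), np.float64(23.4), np.float64(36.2)]
```

Emit:
play_rows(motion=[0,0,0,0.003,0,-0.001,1,0,0,0,0.004,0,0,1,0,0,0,0,0,0,1])

```text
clock: 28.8
eef_pos: [615.1, -2.3, 53.2]
eef_rot: [1.262, 1.447, 1.291]
wrist_force: [-8.2, -1.1, 8.2]
finger_gap: 55.7
```

```bash
python3 go.py T 0 -220 10 0; python3 bx.py
```

```text
clk 28.8 pos [615.1  -2.3  53.2] trk [   2.4 -220.5   15.5] gap 55.7 F [-8.2 -1.1  8.2]
rot [0.003  0.0375 0.0019] shift(after) [ 5.5  0.5 -2.4] shift(now) [ 5.4  0.6 -2.6]
top plane [-3.80000e-03  1.60000e-03  3.09592e+01]
label x 1.7999999999999972 y -209.7 (148.99996948242188, 247.99996948242188) 90.0
lip edges [np.float64(-33.6), np.float64(-20.8), np.float64(23.0), np.float64(36.0)]
```

Emit:
play_rows(motion=[0,0,0,-0.001,0,-0.002,1,0,0,0,0.003,0,0,1,0,0,0,0,0,0,1])

```text
clock: 29.15
eef_pos: [613.6, -2.2, 52.1]
eef_rot: [1.259, 1.448, 1.289]
wrist_force: [-7.3, -2.1, 9.6]
finger_gap: 56.1
```

```bash
python3 go.py T 0 -220 10 0; python3 bx.py
```

```text
clk 29.15 pos [613.6  -2.2  52.1] trk [   0.9 -220.5   14.4] gap 56.1 F [-7.3 -2.1  9.6]
rot [0.0034 0.0375 0.0028] shift(after) [ 4.4  0.5 -0.9] shift(now) [ 4.3  0.5 -1.1]
top plane [-3.10000e-03  1.70000e-03  2.98482e+01]
label x 0.3999999999999986 y -209.7 (149.0, 248.0) 90.0
lip edges [np.float64(-33.6), np.float64(-20.8), np.float64(23.0), np.float64(36.0)]
```

Emit:
play_rows(motion=[0,0,0,-0.001,0,-0.0015,1,0,0,0,0.004,0,0,1,0,0,0,0,0,0,1])

```text
clock: 29.5
eef_pos: [612.7, -2.1, 51.0]
eef_rot: [1.249, 1.448, 1.279]
wrist_force: [-8.7, -0.6, 8.7]
finger_gap: 55.5
```

```bash
python3 go.py T 0 -220 10 0; python3 bx.py
```

```text
clk 29.5 pos [612.7  -2.1  51. ] trk [   0.  -220.5   13.2] gap 55.5 F [-8.7 -0.6  8.7]
rot [0.004  0.0385 0.0035] shift(after) [ 3.2  0.5 -0. ] shift(now) [ 3.2  0.5 -0.1]
top plane [-2.30000e-03  1.00000e-04  2.86456e+01]
label x -0.6000000000000014 y -209.7 (149.0, 248.0) 90.0
lip edges [np.float64(-33.6), np.float64(-20.8), np.float64(23.0), np.float64(35.8)]
```

Emit:
play_rows(motion=[0,0,0,0,0,0,-0.35,0,0,0,0,0,0,-0.35,0,0,0,0,0,0,-0.35,0,0,0,-0.006,0,0,-0.35,0,0,0,0,0,0,-0.35])

```text
clock: 30.05
eef_pos: [608.5, -2.8, 56.8]
eef_rot: [1.339, 1.451, 1.37]
wrist_force: [0.5, 0.0, -0.1]
finger_gap: 63.5
```

```bash
python3 go.py T 0 -220 10 0; sed -i 's/>18)/>14)/' bx.py; python3 bx.py; ls -t pics | head -1
```

```text
clk 30.05 pos [608.5  -2.8  56.8] trk [  -4.2 -220.4   19.1] gap 63.5 F [ 0.5  0.  -0.1]
rot [0.0043 0.0272 0.0034] shift(after) [9.1 0.4 4.2] shift(now) [9.2 0.4 3.9]
top plane [-8.00000e-04  5.40000e-03  2.33135e+01]
label x -1.5000030517578153 y -210.5 (246.99996948242188, 148.99996948242188) 0.0
lip edges [np.float64(-33.8), np.float64(-21.0), np.float64(22.6), np.float64(35.6)]
ob_3010.png
```

Emit:
play_rows(motion=[0,0,0,-0.03,0,0,-0.35,0,0.027,0.003,-0.03,0,0,1,0,0,0,0,-0.03,0.002,1,0,0,0,0,-0.027,0.002,1,0,0,0,0,0,0,1,0,0,0,0,0,0,1])

```text
clock: 30.7
eef_pos: [612.7, -67.0, 108.3]
eef_rot: [1.6, 1.451, 1.634]
wrist_force: [-0.6, 0.0, -0.0]
finger_gap: 27.0
```

```bash
python3 go.py T 0 -277 10 0
```

```text
clk 30.7 pos [612.7 -67.  108.3] trk [  -1.8 -278.    77.9] gap 27.0 F [-0.6  0.  -0. ]
rot [ 0.0053 -0.0042 -0.0001] shift(after) [67.9  1.   1.8] shift(now) [67.9  1.   2.1]
```

Emit:
play_rows(motion=[0,0,0,0.03,0.001,0.002,1,0,0,0,0.02,0,0,1,0,0,0,0,0,0,1,0,0,0,0,0,0,1])

```text
clock: 31.1
eef_pos: [614.4, -56.7, 57.5]
eef_rot: [1.598, 1.45, 1.634]
wrist_force: [0.8, -0.2, 0.4]
finger_gap: 0.4
```

```bash
python3 go.py T 0 -277 11 0;  python3 - <<'E'
from h import *
p,d=camera("wrist");cv2.imwrite("pics/w17.png",p);print(places("wrist","follower_nose"), [ (a,wt(b).round(1)) for a,b in places("wrist","box_a_mid")])
p,d=camera("side");cv2.imwrite("pics/s17.png",cv2.resize(p[130:270,240:400],None,fx=4.5,fy=4.2))
E
```

```text
clk 31.1 pos [614.4 -56.7  57.5] trk [ 2.000e-01 -2.739e+02  2.630e+01] gap 0.4 F [ 0.8 -0.2  0.4]
rot [ 0.0073 -0.0042 -0.0004] shift(after) [15.3 -3.1 -0.2] shift(now) [15.3 -3.1 -0.2]
[(0.72, array([761.9, -80.7,  -3.6])), (0.39, array([611.7,  55.1,  44.4]))] [(0.95, array([-160.4, -224.8,  -28.6]))]
```

View pics/w17.png

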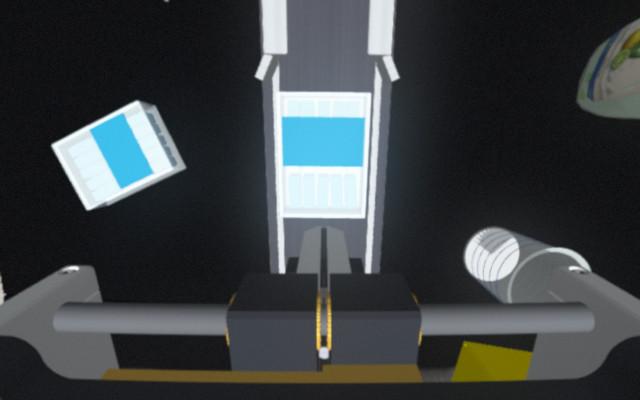

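View pics/s17.png

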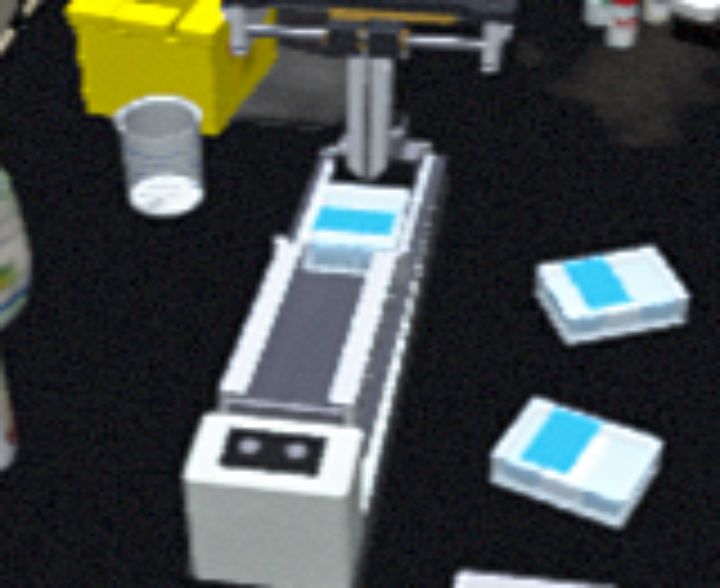

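Emit:
play_rows(motion=[0,0,0,0.011,-0.002,0,1,0,0,0,0.003,0,0,1,0,0,0,0,0,0,1])

```text
clock: 31.6
eef_pos: [615.3, -58.0, 44.1]
eef_rot: [1.569, 1.451, 1.605]
wrist_force: [-0.6, 0.8, -0.4]
finger_gap: 0.5
```

```bash
python3 go.py T 0 -200 11 0
```

```text
clk 31.6 pos [615.3 -58.   44.1] trk [   1.  -276.8   13.1] gap 0.5 F [-0.6  0.8 -0.4]
rot [ 0.0068 -0.0006  0.0005] shift(after) [ 2.1 76.8 -1. ] shift(now) [ 2.1 76.8 -0.5]
```

Emit:
play_rows(motion=[0.003,0,0,0.001,0.01,-0.001,1,0,0,0,0,0.01,0,1,0,0,0,0,0.01,0,1,0,0,0,0,0.01,0,1,0,0,0,0,0.01,0,1,0,0,0,0,0.01,0,1,0,0,0,0,0,0,1])

```text
clock: 32.3
eef_pos: [612.1, 8.0, 51.4]
eef_rot: [1.568, 1.451, 1.601]
wrist_force: [0.9, 0.3, -0.7]
finger_gap: 0.6
```

```bash
python3 go.py T 0 -86 11 0
```

```text
clk 32.3 pos [612.1   8.   51.4] trk [  -0.3 -210.4   12.4] gap 0.6 F [ 0.9  0.3 -0.7]
rot [ 0.0045 -0.0002  0.0005] shift(after) [  1.4 124.4   0.3] shift(now) [  1.4 124.4   0.8]
```

Emit:
play_rows(motion=[0,0,0,0,0.01,0,1,0,0,0,0,0.01,0,1,0,0,0,0,0.01,0,1,0,0,0,0,0.01,0,1,0,0,0,0,0.01,0,1,0,0,0,0,0.01,0,1,0,0,0,0,0.01,0,1,0,0,0,0,0.01,0,1,0,0,0,0,0.01,0,1,0,0,0,0,0.01,0,1,0,0,0,0,0,0,1])

```text
clock: 33.4
eef_pos: [608.7, 116.2, 64.5]
eef_rot: [1.562, 1.451, 1.595]
wrist_force: [-0.2, -0.2, -0.5]
finger_gap: 0.3
```

```bash
python3 go.py T 0 -86 11 0; python3 - <<'E'
from h import *
p,d=camera("wrist");cv2.imwrite("pics/w18.png",p)
E
```

```text
clk 33.4 pos [608.7 116.2  64.5] trk [  -0.6 -101.3   12.5] gap 0.3 F [-0.2 -0.2 -0.5]
rot [0.0046 0.0005 0.0007] shift(after) [ 1.5 15.3  0.6] shift(now) [ 1.5 15.3  0.7]
```

View pics/w18.png

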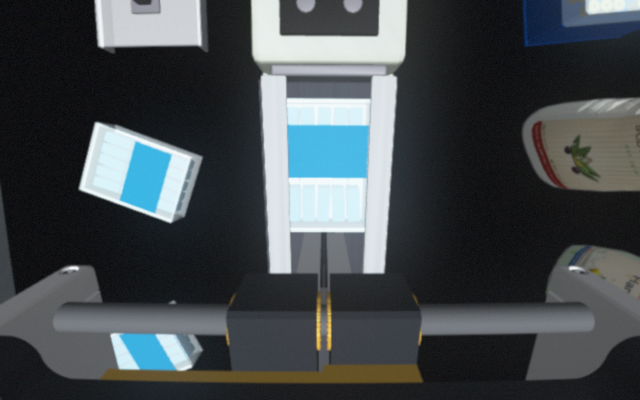

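Emit:
play_rows(motion=[0,0,0,0,0.004,0,1,0,0,0,0,0.004,0,1,0,0,0,0,0.003,0,1,0,0,0,0,0.003,0,1,0,0,0,0,0,0,1])

```text
clock: 33.95
eef_pos: [608.3, 127.3, 65.7]
eef_rot: [1.57, 1.456, 1.601]
wrist_force: [0.4, 1.1, 0.5]
finger_gap: 0.7
```

```bash
python3 go.py T 0 -86 11 0
```

```text
clk 33.95 pos [608.3 127.3  65.7] trk [ -0.7 -90.2  12.4] gap 0.7 F [0.4 1.1 0.5]
rot [ 0.0027 -0.0002  0.0048] shift(after) [1.4 4.2 0.7] shift(now) [1.4 4.2 0.7]
```

Emit:
play_rows(motion=[0,0,0,0,0.004,0,1,0,0,0,0,0.004,0,1,0,0,0,0,0,0,1])

```text
clock: 34.25
eef_pos: [608.4, 126.6, 65.8]
eef_rot: [1.588, 1.469, 1.616]
wrist_force: [-0.2, 0.7, -0.6]
finger_gap: 0.6
```

```bash
python3 go.py T 0 -86 11 0;python3 - <<'E'
from h import *
p,d=camera("wrist");cv2.imwrite("pics/w19.png",cv2.resize(p[30:280,200:450],None,fx=2.4,fy=2.4))
E
```

```text
clk 34.25 pos [608.4 126.6  65.8] trk [ -0.7 -90.9  12.6] gap 0.6 F [-0.2  0.7 -0.6]
rot [-0.0001 -0.0017  0.0182] shift(after) [1.6 4.9 0.7] shift(now) [1.5 4.9 0.7]
```

View pics/w19.png

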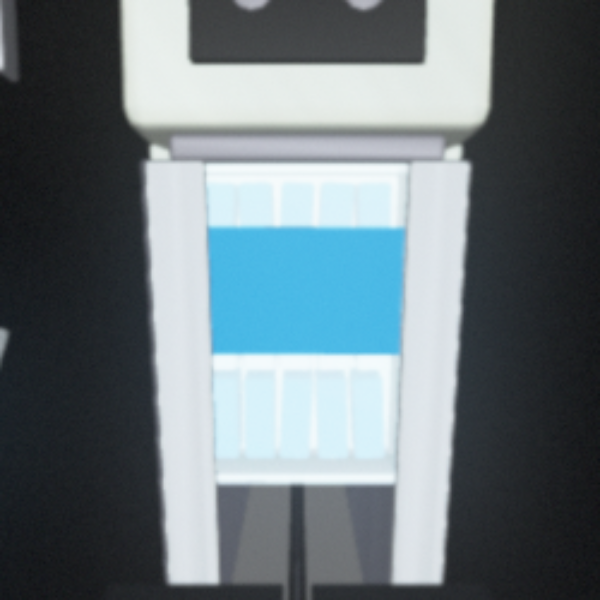

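Emit:
play_rows(motion=[0,0,0,0,-0.01,0,1,0,0,0.018,0,0,0,1,0,0,0,-0.03,0,0,1,0,0,0,-0.04,0,0,1,0,0,0,-0.04,0,0,1,0,0,0,-0.02,0,0,1,0,0,0,0,0,0,1])

```text
clock: 35.0
eef_pos: [608.5, 101.0, 197.2]
eef_rot: [1.605, 1.441, 1.635]
wrist_force: [-0.6, 0.6, -0.2]
finger_gap: 0.6
```

```bash
python3 go.py 390 -45 200 -1.11;python3 - <<'E'
from h import *
p,d=camera("top");cv2.imwrite("pics/t20.png",cv2.resize(p[150:300,220:500],None,fx=2.8,fy=2.8));c=camera_params("top");print(boxfind(p,d,c))
E
```

```text
clk 35.0 pos [608.5 101.  197.2] trk [  -1.3 -100.5  146.1] gap 0.6 F [-0.6  0.6 -0.2]
rot [ 1.1383 -0.0776 -0.1124] shift(after) [  -2.8 -260.6   33.7] shift(now) [ -19.8 -138.  -222.8]
[(np.int32(93), array([ 647.3, -835.6]), array([47.1, 33.1]), 88.4), (np.int32(73), array([ 639.8, -770.3]), array([36.5, 30.4]), 84.4), (np.int32(85), array([ 611.7, -806.3]), array([31.4, 36.6]), 77.1), (np.int32(117), array([615. , 187.9]), array([43.8, 27.6]), 4.4), (np.int32(115), array([467. , 149.7]), array([46.5, 25.7]), 72.0)]
```

View pics/t20.png

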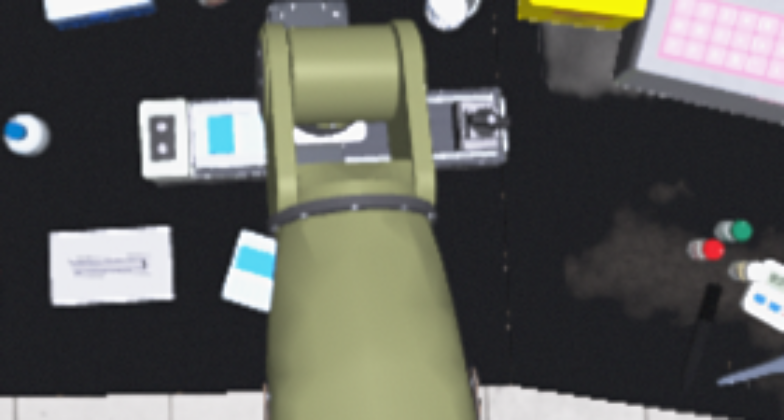

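Emit:
play_rows(motion=[0,0,0,-0.005,-0.023,-0.037,-1,0,0,0,-0.005,-0.023,-0.037,-1,0,0,0,-0.005,-0.023,-0.037,-1,0,0,0,-0.005,-0.023,-0.037,-1,0,0,0,-0.005,-0.023,-0.037,-1,0,0,0,-0.005,-0.023,-0.033,-1,0.142,-0.01,-0.014,-0.003,0,0,-1,0.142,-0.01,-0.014,-0.003,0,0,-1,0.142,-0.01,-0.014,-0.003,0,0,-1,0.142,-0.01,-0.014,-0.003,0,0,-1,0.142,-0.01,-0.014,-0.003,0,0,-1,0.142,-0.01,-0.014,-0.003,0,0,-1,0.142,-0.01,-0.014,-0.003,0,0,-1,0.142,-0.01,-0.014,-0.003,0,0,-1,0,0,0,0,0,0,-1])

```text
clock: 36.55
eef_pos: [377.5, -47.4, 208.0]
eef_rot: [-2.315, 1.535, 2.823]
wrist_force: [-0.3, -1.4, -0.7]
finger_gap: 94.4
```

```bash
python3 go.py 449 -8.3 110 -1.11;python3 - <<'E'
from h import *
p,d=camera("wrist");cv2.imwrite("pics/w21.png",p);c=camera_params("wrist");print(boxfind(p,d,c));print(boxcloud(p,d,c,(449,-8)))
E
```

```text
clk 36.55 pos [377.5 -47.4 208. ] trk [-236.4 -239.9  173.8] gap 94.4 F [-0.3 -1.4 -0.7]
rot [-0.0353 -0.0248  0.026 ] shift(after) [98.  81.4 -3.2] shift(now) [96.  83.8 -3.7]
[(np.int32(1196), array([465.5, 149.5]), array([48.9, 29. ]), 72.4), (np.int32(1068), array([458.6,  -3.1]), array([28.7, 48.8]), 26.5)]
(3211, ((449.46051025390625, -7.807502746582031), (77.6854248046875, 56.25437927246094), 26.531436920166016))
```

View pics/w21.png

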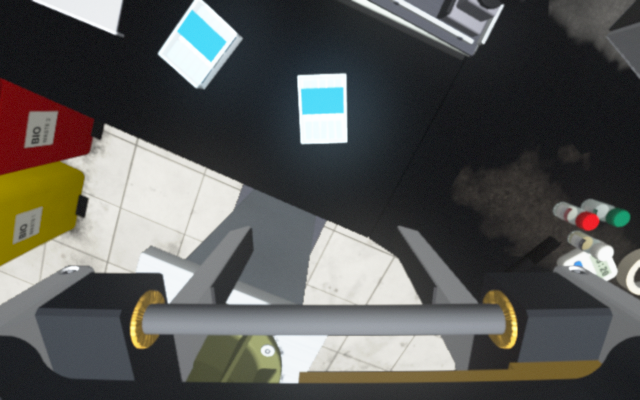

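Emit:
play_rows(motion=[-0.035,-0.025,0.026,0,0,0,-1,0,0,0,0.02,0.041,-0.002,-1,0,0,0,0.04,0.035,-0.001,-1,0,0,0,0.04,0,0,-1,0,0,0,0.02,0,0,-1,0,0,0,0,0,0,-1,0,0,0,0,0,0,-1])

```text
clock: 37.3
eef_pos: [443.7, -8.0, 81.5]
eef_rot: [2.491, 1.565, 1.421]
wrist_force: [0.4, -0.7, -0.6]
finger_gap: 94.1
```

```bash
python3 go.py 449.5 -7.8 10 -1.108
```

```text
clk 37.3 pos [443.7  -8.   81.5] trk [-169.1 -217.9   43.7] gap 94.1 F [ 0.4 -0.7 -0.6]
rot [ 0.0374 -0.0043 -0.0032] shift(after) [71.5  5.3  2.4] shift(now) [71.5  4.9  2.9]
```

Emit:
play_rows(motion=[0.037,-0.004,-0.003,0.01,0.005,0.003,-1,0,0,0,0.03,0,0,-1,0,0,0,0.015,0,0,-1,0,0,0,0,0,0,-1,0,0,0,0,0,0,-1])

```text
clock: 37.8
eef_pos: [452.8, -9.2, 31.1]
eef_rot: [1.147, 1.561, 0.046]
wrist_force: [-0.2, 0.2, -0.0]
finger_gap: 94.2
```

```bash
python3 go.py 449.5 -7.8 10 -1.108
```

```text
clk 37.8 pos [452.8  -9.2  31.1] trk [-160.  -225.4   -6.2] gap 94.2 F [-0.2  0.2 -0. ]
rot [ 0.0064  0.0039 -0.0087] shift(after) [21.1 -2.3 -2.7] shift(now) [21.1 -2.5 -2.8]
```

Emit:
play_rows(motion=[0.006,0.004,-0.009,0.01,-0.002,-0.003,-1,0,0,0,0.01,0,0,-1,0,0,0,0,0,0,-1,0,0,0,0,0,0,-1])

```text
clock: 38.2
eef_pos: [450.9, -7.5, 12.3]
eef_rot: [0.995, 1.568, -0.112]
wrist_force: [0.5, -0.7, 0.4]
finger_gap: 94.1
```

```bash
python3 go.py 449.5 -7.8 10 -1.108
```

```text
clk 38.2 pos [450.9  -7.5  12.3] trk [-161.9 -225.9  -25.1] gap 94.1 F [ 0.5 -0.7  0.4]
rot [ 0.001   0.0018 -0.0027] shift(after) [ 2.3 -1.4 -0.3] shift(now) [ 2.3 -1.4 -0.3]
```

Emit:
play_rows(motion=[0,0.002,-0.003,0.002,-0.001,0,-1,0,0,0,0,0,0,1,0,0,0,0,0,0,1,0,0,0,0,0,0,1,0,0,0,0,0,0,1,0,0,0,0,0,0,1,0,0,0,0,0,0,1,0,0,0,0,0,0,1], newtons=45)

```text
clock: 39.0
eef_pos: [450.3, -8.0, 10.7]
eef_rot: [1.433, 1.571, 0.326]
wrist_force: [0.4, 0.3, -0.3]
finger_gap: 55.4
```

```bash
python3 go.py 449.5 -7.8 130 -1.108
```

```text
clk 39.0 pos [450.3  -8.   10.7] trk [-162.5 -226.6  -26.6] gap 55.4 F [ 0.4  0.3 -0.3]
rot [ 0.0011  0.     -0.0003] shift(after) [-119.3   -0.7   -0.5] shift(now) [-119.3   -0.6   -0.5]
```

Emit:
play_rows(motion=[0,0,0,-0.02,0,0,1,0,0,0,-0.03,0,0,1,0,0,0,-0.04,0,0,1,0,0,0,-0.04,0,0,1,0,0,0,0,0,0,1])

```text
clock: 39.5
eef_pos: [448.9, -7.9, 144.0]
eef_rot: [-2.16, 1.566, 3.016]
wrist_force: [0.0, -0.9, -1.6]
finger_gap: 55.7
```

```bash
python3 go.py T 0 -220 60 0; python3 - <<'E'
from h import *
p,d=camera("wrist");cv2.imwrite("pics/w22.png",p);c=camera_params("wrist")
s=read_state();P=(cloud(c,d)-s['eef_pos'])@Rt(s)
k=(abs(P[:,2])<24)&(abs(P[:,1])<36)&(P[:,0]>-30)&(P[:,0]<0)
A=np.c_[P[k][:,1:],np.ones(k.sum())];f,*_=np.linalg.lstsq(A,P[k][:,0],rcond=None);print("boxtop in tool: slope y,z,x0",f.round(4),k.sum())
E
```

```text
clk 39.5 pos [448.9  -7.9 144. ] trk [-163.9 -210.4  105.7] gap 55.7 F [ 0.  -0.9 -1.6]
rot [-1.1343  0.0637  0.1088] shift(after) [ 45.7  -9.6 163.9] shift(now) [ 45.8 147.1  72.9]
boxtop in tool: slope y,z,x0 [-1.60000e-03  8.00000e-04 -1.31261e+01] 8358
```

View pics/w22.png

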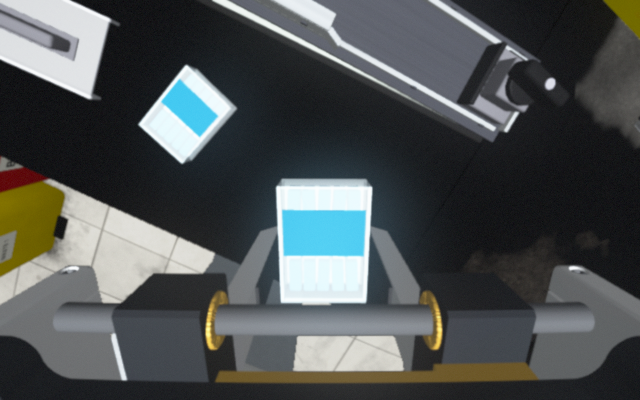

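Emit:
play_rows(motion=[-0.141,0.008,0.0136,-0.003,0,0,1,-0.141,0.008,0.0136,-0.003,0,0,1,-0.141,0.008,0.0136,-0.003,0,0,1,-0.141,0.008,0.0136,-0.003,0,0,1,-0.141,0.008,0.0136,-0.003,0,0,1,-0.141,0.008,0.0136,-0.003,0,0,1,-0.141,0.008,0.0136,-0.003,0,0,1,-0.141,0.008,0.0136,-0.003,0,0,1,0,0,0,0,0,0,1,0,0,0,0,0,0,1])

```text
clock: 40.55
eef_pos: [441.2, -8.3, 150.7]
eef_rot: [1.75, 1.44, 1.81]
wrist_force: [0.1, -0.3, -1.1]
finger_gap: 55.5
```

```bash
python3 go.py T 0 -220 60 0
```

```text
clk 40.55 pos [441.2  -8.3 150.7] trk [-171.5 -209.8  112.5] gap 55.5 F [ 0.1 -0.3 -1.1]
rot [ 0.0303 -0.0272 -0.0085] shift(after) [ 52.5 -10.2 171.5] shift(now) [ 47.7 -15.8 172.5]
```

Emit:
play_rows(motion=[0.03,-0.027,-0.0085,0,0,0,1,0,0,0,0,-0.002,0.034,1,0,0,0,0,-0.002,0.034,1,0,0,0,0,-0.002,0.034,1,0,0,0,0,-0.002,0.034,1,0,0,0,0,0,0.03,1,0,0,0,0,0,0,1,0,0,0,0,0,0,1])

```text
clock: 41.35
eef_pos: [609.8, -12.5, 140.2]
eef_rot: [1.679, 1.452, 1.673]
wrist_force: [-0.5, -0.1, -1.1]
finger_gap: 55.7
```

```bash
python3 go.py T 0 -220 30 0
```

```text
clk 41.35 pos [609.8 -12.5 140.2] trk [  -3.2 -220.   103.1] gap 55.7 F [-0.5 -0.1 -1.1]
rot [-0.0354 -0.0087  0.002 ] shift(after) [73.1  0.   3.2] shift(now) [73.   0.3  3.8]
```

Emit:
play_rows(motion=[-0.035,-0.009,0.002,0.02,0,0.003,1,0,0,0,0.03,0,0,1,0,0,0,0.01,0,0,1,0,0,0,0,0,0,1,0,0,0,0,0,0,1])

```text
clock: 41.85
eef_pos: [609.9, -5.0, 79.6]
eef_rot: [1.575, 1.452, 1.596]
wrist_force: [0.3, 0.6, -0.7]
finger_gap: 55.2
```

```bash
python3 go.py T 0 -220 22 0; sed -i 's/<50)/<60)/' bx.py; python3 bx.py
```

```text
clk 41.85 pos [609.9  -5.   79.6] trk [  -2.9 -219.9   42. ] gap 55.2 F [ 0.3  0.6 -0.7]
rot [-0.0075  0.0004  0.0007] shift(after) [20.  -0.1  2.9] shift(now) [20.  -0.1  2.9]
top plane [-1.10000e-03  4.30000e-03  5.53205e+01]
label x -2.8948730468749986 y -210.05154418945312 (248.531982421875, 149.4838409423828) 0.8425242304801941
lip edges [np.float64(-33.6), np.float64(-20.6), np.float64(23.0), np.float64(23.4), np.float64(36.2)]
```

Emit:
play_rows(motion=[-0.007,0,0,0.01,0,0.004,1,0,0,0,0.007,0,0,1,0,0,0,0,0,0,1,0,0,0,0,0,0,1])

```text
clock: 42.3
eef_pos: [615.4, -3.1, 63.9]
eef_rot: [1.534, 1.452, 1.562]
wrist_force: [-0.4, -0.1, -2.2]
finger_gap: 55.6
```

```bash
python3 go.py T 1.2 -220 18 0; python3 bx.py
```

```text
clk 42.3 pos [615.4  -3.1  63.9] trk [   2.6 -220.    26.3] gap 55.6 F [-0.4 -0.1 -2.2]
rot [-0.0002  0.0044  0.0013] shift(after) [ 8.3  0.  -1.4] shift(now) [ 8.3  0.  -1.5]
top plane [3.80000e-03 4.40000e-03 3.92933e+01]
label x 2.263568115234378 y -210.21068725585937 (248.03785705566406, 149.09420776367188) 0.34724292159080505
lip edges [np.float64(-33.6), np.float64(-20.8), np.float64(23.0), np.float64(35.8)]
```

Emit:
play_rows(motion=[0,0.004,0,0.003,0,-0.001,1,0,0,0,0.003,0,0,1,0,0,0,0,0,0,1])

```text
clock: 42.65
eef_pos: [614.3, -2.5, 57.8]
eef_rot: [1.567, 1.452, 1.596]
wrist_force: [0.7, 0.2, -2.3]
finger_gap: 55.2
```

```bash
python3 go.py T 1.2 -220 18 0; python3 bx.py
```

```text
clk 42.65 pos [614.3  -2.5  57.8] trk [   1.6 -220.1   20.1] gap 55.2 F [ 0.7  0.2 -2.3]
rot [-0.0003  0.0004  0.0014] shift(after) [ 2.1  0.1 -0.4] shift(now) [ 2.1  0.1 -0.4]
top plane [1.00000e-04 4.20000e-03 3.33744e+01]
label x 1.4569946289062514 y -210.21092529296874 (248.0839080810547, 149.11505126953125) 0.3370301127433777
lip edges [np.float64(-33.6), np.float64(-20.6), np.float64(23.2), np.float64(36.2)]
```

Box bottom about 8.8 mm over bed, centred to 0.2 mm. Continue down.

Emit:
play_rows(motion=[0,0,0,0.004,0,0,1,0,0,0,0.002,0,0,1,0,0,0,0,0,0,1])

```text
clock: 43.0
eef_pos: [615.1, -2.1, 54.6]
eef_rot: [1.542, 1.453, 1.571]
wrist_force: [-0.7, -0.2, -0.8]
finger_gap: 55.3
```

```bash
python3 go.py T 1.2 -220 12 0; python3 bx.py
```

```text
clk 43.0 pos [615.1  -2.1  54.6] trk [   2.5 -220.1   16.9] gap 55.3 F [-0.7 -0.2 -0.8]
rot [0.0001 0.0034 0.0019] shift(after) [ 4.9  0.1 -1.3] shift(now) [ 4.9  0.1 -1.3]
top plane [4.0000e-03 2.9000e-03 2.9766e+01]
label x 2.3894287109375014 y -210.2170837402344 (248.694580078125, 148.86898803710938) 0.42757248878479004
lip edges [np.float64(-33.4), np.float64(-20.6), np.float64(23.2), np.float64(36.2)]
```

Emit:
play_rows(motion=[0,0.003,0,0.001,0,-0.001,1,0,0,0,0.003,0,-0.001,1,0,0,0,0,0,0,1])

```text
clock: 43.35
eef_pos: [615.6, -2.1, 54.5]
eef_rot: [1.503, 1.453, 1.532]
wrist_force: [-0.1, -0.7, -2.2]
finger_gap: 55.7
```

```bash
python3 go.py T 1.2 -220 12 0; python3 bx.py
```

```text
clk 43.35 pos [615.6  -2.1  54.5] trk [   2.9 -220.2   16.8] gap 55.7 F [-0.1 -0.7 -2.2]
rot [0.0007 0.0079 0.0028] shift(after) [ 4.8  0.2 -1.7] shift(now) [ 4.8  0.2 -1.7]
top plane [8.00000e-03 2.40000e-03 2.96732e+01]
label x 2.794995117187497 y -210.318310546875 (248.8772735595703, 149.4954376220703) 0.5535651445388794
lip edges [np.float64(-33.4), np.float64(-20.4), np.float64(23.4), np.float64(36.2)]
```

```bash
python3 - <<'E'
from h import *
p,d=camera("wrist");c=camera_params("wrist");np.savez("w23.npz",p=p,d=d,T=c['T'])
cv2.imwrite("pics/w23.png",cv2.resize(p[100:330,210:440],None,fx=3.3,fy=2.6,interpolation=cv2.INTER_CUBIC))
p,d=camera("side");cv2.imwrite("pics/s23.png",cv2.resize(p[150:230,270:370],None,fx=7,fy=7,interpolation=cv2.INTER_CUBIC))
s=read_state();print(s['wrist_force'],s['moment'])
E
```

```text
[-2.50308105 -0.40642454  8.53183609] [-0.07188751  0.33936875  0.05682808]
```

View pics/w23.png

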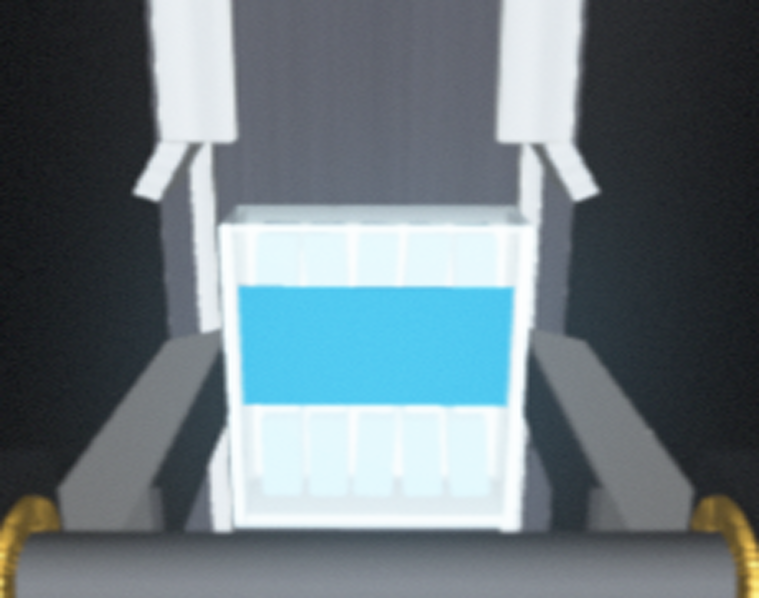

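View pics/s23.png

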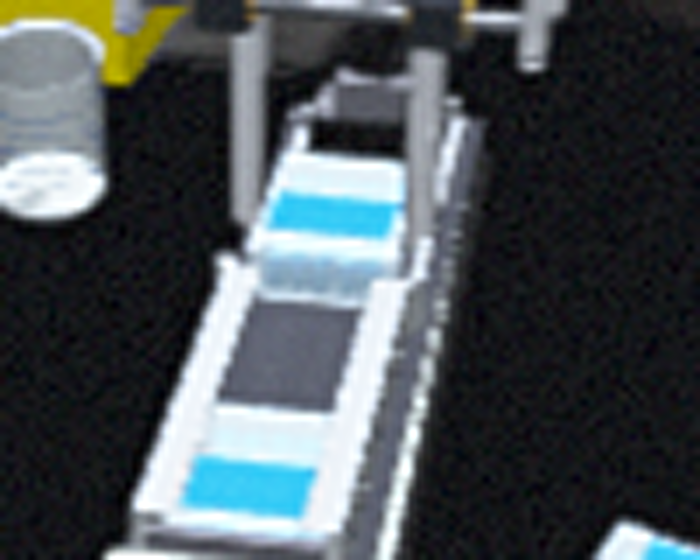

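Emit:
play_rows(motion=[0,0.008,0,-0.003,0,-0.002,1,0,0,0,0,0,0,1,0,0,0,0,0,0,1])

```text
clock: 43.8
eef_pos: [613.3, -2.4, 56.2]
eef_rot: [1.583, 1.453, 1.612]
wrist_force: [1.1, -0.4, -1.1]
finger_gap: 55.7
```

```bash
python3 go.py T 1.2 -220 12 0; python3 bx.py
```

```text
clk 43.8 pos [613.3  -2.4  56.2] trk [   0.6 -220.1   18.5] gap 55.7 F [ 1.1 -0.4 -1.1]
rot [ 0.0005 -0.0015  0.0027] shift(after) [6.5 0.1 0.6] shift(now) [6.5 0.2 0.6]
top plane [-1.50000e-03  2.40000e-03  3.15473e+01]
label x 0.4484924316406236 y -210.30857543945314 (248.05581665039062, 148.27761840820312) 0.28085944056510925
lip edges [np.float64(-33.6), np.float64(-20.6), np.float64(23.0), np.float64(36.0)]
```

Emit:
play_rows(motion=[0,0,0,0.003,0,-0.0005,1,0,0,0,0.002,0,0,1,0,0,0,0,0,0,1])

```text
clock: 44.15
eef_pos: [613.0, -2.1, 52.8]
eef_rot: [1.575, 1.454, 1.604]
wrist_force: [-4.8, 0.5, 2.4]
finger_gap: 55.7
```

```bash
python3 go.py T 1.2 -220 12 0; python3 bx.py
```

```text
clk 44.15 pos [613.   -2.1  52.8] trk [   0.3 -220.2   15.1] gap 55.7 F [-4.8  0.5  2.4]
rot [ 0.0007 -0.0006  0.0029] shift(after) [3.1 0.2 0.9] shift(now) [3.1 0.2 0.9]
top plane [0.00000e+00 2.30000e-03 2.81017e+01]
label x 0.05068359375000142 y -210.31000366210938 (248.05068969726562, 148.28602600097656) 0.2794893682003021
lip edges [np.float64(-33.6), np.float64(-20.6), np.float64(23.0), np.float64(36.0)]
```

Emit:
play_rows(motion=[0,0,0,0.001,0,-0.0015,1,0,0,0,0.003,0,-0.001,1,0,0,0,0.001,0,0,1,0,0,0,0,0,0,1])

```text
clock: 44.6
eef_pos: [611.7, -2.0, 51.5]
eef_rot: [1.531, 1.454, 1.561]
wrist_force: [-2.9, -0.9, 2.1]
finger_gap: 55.5
```

```bash
python3 go.py T 1.2 -220 12 0; python3 bx.py
```

```text
clk 44.6 pos [611.7  -2.   51.5] trk [  -1.  -220.3   13.8] gap 55.5 F [-2.9 -0.9  2.1]
rot [0.0014 0.0045 0.0037] shift(after) [1.8 0.3 2.2] shift(now) [1.8 0.3 2.2]
top plane [3.00000e-03 1.50000e-03 2.67477e+01]
label x -1.2069030761718764 y -210.40879516601564 (248.44798278808594, 149.26290893554688) 0.28085941076278687
lip edges [np.float64(-33.6), np.float64(-20.8), np.float64(23.0), np.float64(36.0)]
```

Emit:
play_rows(motion=[0,0.004,0,0.002,0,-0.0015,1,0,0,0,0.003,0,-0.001,1,0,0,0,0.001,0,0,1,0,0,0,0,0,0,1])

```text
clock: 45.05
eef_pos: [611.5, -2.0, 51.2]
eef_rot: [1.496, 1.455, 1.526]
wrist_force: [-3.7, -0.5, 1.0]
finger_gap: 55.3
```

```bash
python3 go.py T 1.2 -220 12 0; python3 bx.py
```

```text
clk 45.05 pos [611.5  -2.   51.2] trk [  -1.2 -220.3   13.4] gap 55.3 F [-3.7 -0.5  1. ]
rot [0.0023 0.0084 0.0048] shift(after) [1.4 0.3 2.4] shift(now) [1.4 0.3 2.4]
top plane [8.40000e-03 9.00000e-04 2.63612e+01]
label x -1.4981140136718736 y -210.41725463867186 (247.68667602539062, 149.19033813476562) 0.28224292397499084
lip edges [np.float64(-33.6), np.float64(-20.6), np.float64(23.0), np.float64(36.0)]
```

Emit:
play_rows(motion=[0,0,0,0,0,0,-0.35,0,0,0,0,0,0,-0.35,0,0,0,0,0,0,-0.35,0,0,0,-0.005,0,0.002,-0.4,0,0,0,0,0,0,-0.4])

```text
clock: 45.6
eef_pos: [609.6, -2.5, 55.8]
eef_rot: [1.584, 1.455, 1.615]
wrist_force: [-0.1, -0.6, 0.7]
finger_gap: 65.6
```

```bash
python3 go.py T 0 -220 80 0; python3 bx.py
```

```text
clk 45.6 pos [609.6  -2.5  55.8] trk [  -3.1 -220.3   18.1] gap 65.6 F [-0.1 -0.6  0.7]
rot [ 0.0023 -0.0018  0.004 ] shift(after) [-61.9   0.3   3.1] shift(now) [-61.9   0.    3. ]
top plane [-1.70000e-03  4.60000e-03  2.33529e+01]
label x -1.8000030517578125 y -210.9 (247.99996948242188, 148.99996948242188) 0.0
lip edges [np.float64(-33.8), np.float64(-21.0), np.float64(22.6), np.float64(35.6)]
```

Emit:
play_rows(motion=[0,0,0,-0.03,0,0,-0.4,0,0,0.004,-0.03,0,0.001,1,0,0,0,0,-0.03,0.001,1,0,0,0,0,-0.027,0.001,1,0,0,0,0,0,0,1,0,0,0,0.025,0,0,1,0,0,0,0.015,0,0,1,0,0,0,0,0,0,1,0,0,0,0,0,0,1,0,0,0,0,0,0,1])

```text
clock: 46.65
eef_pos: [614.6, -60.1, 66.7]
eef_rot: [1.597, 1.45, 1.63]
wrist_force: [-0.6, 0.6, 0.2]
finger_gap: 0.8
```

```bash
python3 go.py T -0.5 -276 12 0
```

```text
clk 46.65 pos [614.6 -60.1  66.7] trk [ 2.000e-01 -2.763e+02  3.580e+01] gap 0.8 F [-0.6  0.6  0.2]
rot [ 0.0042 -0.0037 -0.0007] shift(after) [23.8  0.3 -0.7] shift(now) [23.8  0.3 -0.6]
```

Emit:
play_rows(motion=[0.003,0,0,0.015,0,-0.001,1,0,0,0,0.006,0,0,1,0,0,0,0,0,0,1,0,0,0,0,0,0,1])

```text
clock: 47.05
eef_pos: [613.8, -57.1, 45.2]
eef_rot: [1.586, 1.45, 1.616]
wrist_force: [-0.4, 0.2, 0.4]
finger_gap: 0.5
```

```bash
python3 go.py T 0 -168 12 0
```

```text
clk 47.05 pos [613.8 -57.1  45.2] trk [  -0.4 -275.8   14.1] gap 0.5 F [-0.4  0.2  0.4]
rot [ 0.0016 -0.002  -0.0004] shift(after) [  2.1 107.8   0.4] shift(now) [  2.2 107.8   0.6]
```

Emit:
play_rows(motion=[0,0,0,0.001,0.01,0,1,0,0,0,0,0.01,0,1,0,0,0,0,0.01,0,1,0,0,0,0,0.01,0,1,0,0,0,0,0.01,0,1,0,0,0,0,0.01,0,1,0,0,0,0,0.01,0,1,0,0,0,0,0.01,0,1,0,0,0,0,0.008,0,1,0,0,0,0,0,0,1,0,0,0,0,0,0,1])

```text
clock: 48.15
eef_pos: [611.2, 39.3, 56.7]
eef_rot: [1.573, 1.451, 1.605]
wrist_force: [-0.3, 0.2, -0.3]
finger_gap: 0.6
```

```bash
python3 go.py T 0 -168 12 0
```

```text
clk 48.15 pos [611.2  39.3  56.7] trk [  -0.3 -178.7   14. ] gap 0.6 F [-0.3  0.2 -0.3]
rot [ 0.0033 -0.0006 -0.    ] shift(after) [ 2.  10.7  0.3] shift(now) [ 2.  10.7  0.3]
```

Emit:
play_rows(motion=[0,0,0,0,0.004,0,1,0,0,0,0,0.004,0,1,0,0,0,0,0.003,0,1,0,0,0,0,0.003,0,1,0,0,0,0,0.003,0,1,0,0,0,0,0,0,1])

```text
clock: 48.75
eef_pos: [610.9, 49.2, 58.1]
eef_rot: [1.577, 1.462, 1.606]
wrist_force: [0.1, 0.9, 0.9]
finger_gap: 0.5
```

```bash
python3 go.py T 0 -168 12 0;python3 - <<'E'
from h import *
p,d=camera("wrist");cv2.imwrite("pics/w24.png",p[0:300,100:540])
E
```

```text
clk 48.75 pos [610.9  49.2  58.1] trk [  -0.3 -168.6   14.2] gap 0.5 F [0.1 0.9 0.9]
rot [ 0.0002 -0.0007  0.0109] shift(after) [2.2 0.6 0.3] shift(now) [2.2 0.7 0.3]
```

View pics/w24.png

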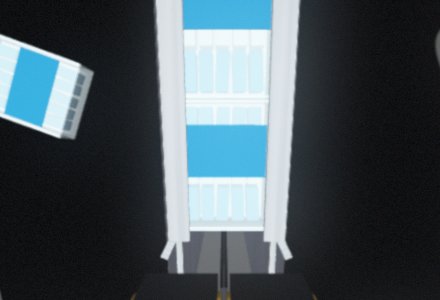

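Emit:
play_rows(motion=[0,0,0,0,-0.01,0,1,0,0,0.011,0,0,0,1,0,0,0,-0.03,0,0,1,0,0,0,-0.04,0,0,1,0,0,0,-0.04,0,0,1,0,0,0,-0.03,0,0,1,0,0,0,0,0,0,1])

```text
clock: 49.5
eef_pos: [611.1, 21.9, 200.1]
eef_rot: [1.598, 1.444, 1.628]
wrist_force: [0.5, 1.6, -0.2]
finger_gap: 0.3
```

```bash
python3 go.py 523 131 200 1.264
```

```text
clk 49.5 pos [611.1  21.9 200.1] trk [  -0.9 -178.8  158.4] gap 0.3 F [ 0.5  1.6 -0.2]
rot [-1.2329  0.0752 -0.1124] shift(after) [1.000e-01 1.169e+02 7.740e+01] shift(now) [ 14.5 110.8 -84.8]
```

Emit:
play_rows(motion=[0,0,0,0,0.037,-0.028,-1,0,0,0,0,0.037,-0.028,-1,0,0,0,0,0.037,-0.028,-1,-0.137,0.0083,-0.0125,-0.003,0,0,-1,-0.137,0.0083,-0.0125,-0.003,0,0,-1,-0.137,0.0083,-0.0125,-0.003,0,0,-1,-0.137,0.0083,-0.0125,-0.003,0,0,-1,-0.137,0.0083,-0.0125,-0.003,0,0,-1,-0.137,0.0083,-0.0125,-0.003,0,0,-1,-0.137,0.0083,-0.0125,-0.003,0,0,-1,-0.137,0.0083,-0.0125,-0.003,0,0,-1,-0.137,0.0083,-0.0125,-0.003,0,0,-1,0,0,0,0,0,0,-1,0,0,0,0,0,0,-1])

```text
clock: 50.9
eef_pos: [517.3, 133.5, 232.6]
eef_rot: [1.36, 1.558, 2.671]
wrist_force: [-0.1, -0.1, 0.7]
finger_gap: 93.9
```

```bash
python3 - <<'E'
from h import *
p,d=camera("wrist");cv2.imwrite("pics/w25.png",p);c=camera_params("wrist");print(boxfind(p,d,c));print(boxcloud(p,d,c,(456,152)))
E
python3 go.py 456 152 100 1.264
```

```text
[(np.int32(860), array([467. , 149.4]), array([49.1, 29.2]), 71.4), (np.int32(201), array([641.6, 449.8]), array([23.3, 21.6]), 36.0), (np.int32(744), array([640.2, 191.1]), array([48.7, 36.1]), 0.5), (np.int32(656), array([637.1, 100.6]), array([47.3, 33. ]), 0.8)]
(2647, ((457.1209716796875, 152.87954711914062), (56.068485260009766, 78.35383605957031), 71.52098846435547))
clk 50.95 pos [517.3 133.5 232.6] trk [-91.5 -61.5 177. ] gap 93.8 F [-0.5  0.3  0.1]
rot [ 0.0475  0.0023 -0.0123] shift(after) [132.6  64.   -0.8] shift(now) [133.3  62.4   1.9]
```

View pics/w25.png

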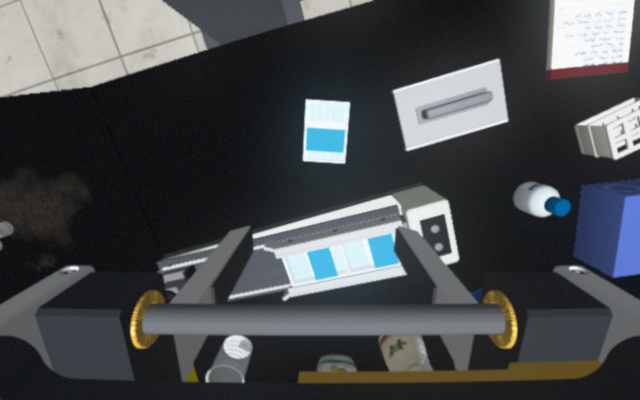

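```bash
python3 go.py 457.1 152.9 10 1.248
```

```text
clk 50.95 pos [517.3 133.5 232.6] trk [-91.5 -61.5 177. ] gap 93.8 F [-0.5  0.3  0.1]
rot [ 0.0635  0.0022 -0.0123] shift(after) [222.6  63.3  -0.7] shift(now) [223.3  60.5   2.8]
```

Emit:
play_rows(motion=[0.062,0.002,-0.012,0,0,0,-1,0,0,0,0.03,0.032,0,-1,0,0,0,0.04,0.027,0,-1,0,0,0,0.04,0,0,-1,0,0,0,0.03,0,0,-1,0,0,0,0,0,0,-1,0,0,0,0,0,0,-1])

```text
clock: 51.65
eef_pos: [459.3, 152.9, 88.0]
eef_rot: [0.487, 1.568, 1.711]
wrist_force: [0.3, 0.1, 0.5]
finger_gap: 94.1
```

```bash
python3 go.py 457.1 152.9 10 1.248
```

```text
clk 51.65 pos [459.3 152.9  88. ] trk [-148.9  -57.9   30.9] gap 94.1 F [0.3 0.1 0.5]
rot [-0.024   0.0028 -0.0014] shift(after) [78.   2.1 -0.7] shift(now) [78.   1.9 -0.9]
```

Emit:
play_rows(motion=[-0.024,0.003,-0.001,0.01,0.002,-0.001,-1,0,0,0,0.03,0,0,-1,0,0,0,0.015,0,0,-1,0,0,0,0,0,0,-1,0,0,0,0,0,0,-1])

```text
clock: 52.15
eef_pos: [460.8, 153.2, 36.4]
eef_rot: [-1.022, 1.562, 0.228]
wrist_force: [-0.5, 0.3, -0.1]
finger_gap: 93.8
```

```bash
python3 go.py 457.1 152.9 10 1.248
```

```text
clk 52.15 pos [460.8 153.2  36.4] trk [-147.4  -63.8  -20.4] gap 93.8 F [-0.5  0.3 -0.1]
rot [0.0012 0.0048 0.0079] shift(after) [26.4  3.4 -1.4] shift(now) [26.3  3.6 -1.6]
```

Emit:
play_rows(motion=[0,0.005,0.008,0.012,0.003,-0.001,-1,0,0,0,0.012,0,0,-1,0,0,0,0.001,0,0,-1,0,0,0,0,0,0,-1,0,0,0,0,0,0,-1])

```text
clock: 52.65
eef_pos: [458.8, 153.5, 11.5]
eef_rot: [-1.043, 1.568, 0.206]
wrist_force: [-0.0, -0.6, -0.3]
finger_gap: 94.0
```

```bash
python3 go.py 457.1 152.9 10 1.248
```

```text
clk 52.65 pos [458.8 153.5  11.5] trk [-149.4  -66.4  -45. ] gap 94.0 F [-0.  -0.6 -0.3]
rot [0.0014 0.0014 0.0023] shift(after) [ 1.5  1.4 -1.2] shift(now) [ 1.5  1.4 -1.2]
```

Emit:
play_rows(motion=[0,0.001,0.002,0.001,0.001,-0.001,-1,0,0,0,0,0,0,1,0,0,0,0,0,0,1,0,0,0,0,0,0,1,0,0,0,0,0,0,1,0,0,0,0,0,0,1,0,0,0,0,0,0,1,0,0,0,0,0,0,1,0,0,0,-0.02,0,0,1,0,0,0,-0.03,0,0,1,0,0,0,-0.04,0,0,1,0,0,0,-0.04,0,0,1,0,0,0,0,0,0,1], newtons=45)

```text
clock: 53.95
eef_pos: [456.6, 152.6, 144.7]
eef_rot: [2.084, 1.568, -2.949]
wrist_force: [0.6, 0.6, -1.4]
finger_gap: 55.5
```

```bash
python3 go.py T -2 -220 60 0; cat > bt.py <<'E'
from h import *
p,d=camera("wrist");cv2.imwrite("pics/w_%d.png"%(read_state()['clock']*100),p);c=camera_params("wrist")
s=read_state();P=(cloud(c,d)-s['eef_pos'])@Rt(s)
k=(abs(P[:,2])<24)&(abs(P[:,1])<36)&(P[:,0]>-30)&(P[:,0]<0)
A=np.c_[P[k][:,1:],np.ones(k.sum())];f,*_=np.linalg.lstsq(A,P[k][:,0],rcond=None);print("boxtop in tool: slope y,z,x0",f.round(4),k.sum())
E
python3 bt.py; ls -t pics|head -1
```

```text
clk 53.95 pos [456.6 152.6 144.7] trk [-151.6  -51.3   87.3] gap 55.5 F [ 0.6  0.6 -1.4]
rot [ 1.2192 -0.0756  0.1036] shift(after) [  27.3 -168.7  149.6] shift(now) [  47.  -196.9 -102.9]
boxtop in tool: slope y,z,x0 [ 2.30000e-03  2.00000e-04 -1.24448e+01] 8286
w_5400.png
```

Emit:
play_rows(motion=[0.1355,-0.0084,0.0115,-0.003,0,0,1,0.1355,-0.0084,0.0115,-0.003,0,0,1,0.1355,-0.0084,0.0115,-0.003,0,0,1,0.1355,-0.0084,0.0115,-0.003,0,0,1,0.1355,-0.0084,0.0115,-0.003,0,0,1,0.1355,-0.0084,0.0115,-0.003,0,0,1,0.1355,-0.0084,0.0115,-0.003,0,0,1,0.1355,-0.0084,0.0115,-0.003,0,0,1,0.1355,-0.0084,0.0115,-0.003,0,0,1,0,0,0,0,0,0,1,0,0,0,0,0,0,1])

```text
clock: 55.1
eef_pos: [449.5, 149.3, 152.4]
eef_rot: [1.836, 1.45, 1.816]
wrist_force: [1.0, 0.3, -0.8]
finger_gap: 55.4
```

```bash
python3 go.py T -2 -220 60 0
```

```text
clk 55.1 pos [449.5 149.3 152.4] trk [-158.8  -53.5   95.3] gap 55.4 F [ 1.   0.3 -0.8]
rot [-0.0501 -0.0258  0.0025] shift(after) [  35.3 -166.5  156.8] shift(now) [  31.6 -158.4  165.8]
```

Emit:
play_rows(motion=[-0.05,-0.026,0.002,-0.01,0,0,1,0,0,0,0,-0.027,0.026,1,0,0,0,0,-0.027,0.026,1,0,0,0,0,-0.027,0.026,1,0,0,0,0,-0.027,0.026,1,0,0,0,0,-0.027,0.026,1,0,0,0,0,-0.022,0.022,1,0,0,0,0,0,0,1,0,0,0,0,0,0,1])

```text
clock: 56.0
eef_pos: [611.7, -5.9, 134.2]
eef_rot: [1.631, 1.453, 1.698]
wrist_force: [-0.4, 0.4, -0.5]
finger_gap: 55.3
```

```bash
python3 go.py T -2 -220 30 0
```

```text
clk 56.0 pos [611.7  -5.9 134.2] trk [  -1.1 -214.3   96.3] gap 55.3 F [-0.4  0.4 -0.5]
rot [ 0.038  -0.0116  0.0024] shift(after) [66.3 -5.7 -0.9] shift(now) [66.3 -5.5 -0.4]
```

Emit:
play_rows(motion=[0.038,-0.012,0.002,0.02,-0.005,-0.001,1,0,0,0,0.03,0,0,1,0,0,0,0.005,0,0,1,0,0,0,0,0,0,1,0,0,0,0,0,0,1])

```text
clock: 56.5
eef_pos: [608.9, -1.2, 78.6]
eef_rot: [1.561, 1.451, 1.599]
wrist_force: [0.0, 0.3, -0.5]
finger_gap: 55.7
```

```bash
python3 go.py T -1.5 -220 22 0;  python3 bx.py
```

```text
clk 56.5 pos [608.9  -1.2  78.6] trk [  -3.8 -216.2   40.6] gap 55.7 F [ 0.   0.3 -0.5]
rot [0.0095 0.     0.0006] shift(after) [18.6 -3.8  2.3] shift(now) [18.6 -3.8  2.2]
top plane [-1.50000e-03 -2.10000e-03  5.33987e+01]
label x -3.670449829101564 y -226.0956237792969 (149.55343627929688, 248.7217559814453) 89.41537475585938
lip edges [np.float64(-33.4), np.float64(36.4)]
```

Emit:
play_rows(motion=[0.009,0,0,0.008,-0.003,0.001,1,0,0,0,0.006,0,0,1,0,0,0,0,0,0,1,0,0,0,0,0,0,1])

```text
clock: 56.95
eef_pos: [611.3, -2.8, 65.9]
eef_rot: [1.535, 1.452, 1.564]
wrist_force: [0.3, -0.6, -1.3]
finger_gap: 55.5
```

```bash
python3 go.py T -1.5 -220 22 0;  python3 bx.py
```

```text
clk 56.95 pos [611.3  -2.8  65.9] trk [  -1.4 -219.4   28.2] gap 55.5 F [ 0.3 -0.6 -1.3]
rot [0.0005 0.0042 0.0012] shift(after) [ 6.2 -0.6 -0.1] shift(now) [ 6.2 -0.6 -0.1]
top plane [ 3.00000e-03 -4.60000e-03  4.05748e+01]
label x -1.8000030517578125 y -229.09998779296876 (247.99996948242188, 148.99996948242188) -0.0
lip edges [np.float64(-33.6), np.float64(36.0)]
```

Emit:
play_rows(motion=[0,0.004,0,0.004,0,-0.0005,1,0,0,0,0.004,0,0,1,0,0,0,0,0,0,1,0,0,0,0,0,0,1])

```text
clock: 57.4
eef_pos: [610.8, -1.8, 57.3]
eef_rot: [1.572, 1.452, 1.601]
wrist_force: [-0.1, 0.2, -0.1]
finger_gap: 55.4
```

```bash
python3 go.py T -1.5 -220 16 0;  python3 bx.py
```

```text
clk 57.4 pos [610.8  -1.8  57.3] trk [  -1.9 -219.3   19.5] gap 55.4 F [-0.1  0.2 -0.1]
rot [ 0.0006 -0.0002  0.0013] shift(after) [ 3.5 -0.7  0.4] shift(now) [ 3.5 -0.7  0.4]
top plane [-2.60000e-03 -5.00000e-03  3.19858e+01]
label x -2.1989807128906236 y -229.24327392578124 (149.4566650390625, 248.59445190429688) 89.75926971435547
lip edges [np.float64(-33.6), np.float64(36.0)]
```

Emit:
play_rows(motion=[0,0,0,0.004,0,0,1,0,0,0,0.003,0,0,1,0,0,0,0,0,0,1,0,0,0,0,0,0,1])

```text
clock: 57.85
eef_pos: [611.7, -1.2, 51.9]
eef_rot: [1.546, 1.452, 1.575]
wrist_force: [-2.1, -0.8, 1.8]
finger_gap: 55.4
```

```bash
python3 go.py T -1.5 -220 12 0;  python3 bx.py
```

```text
clk 57.85 pos [611.7  -1.2  51.9] trk [  -0.9 -219.4   14.1] gap 55.4 F [-2.1 -0.8  1.8]
rot [0.0009 0.0028 0.0017] shift(after) [ 2.1 -0.6 -0.6] shift(now) [ 2.1 -0.6 -0.6]
top plane [-1.3000e-03 -4.7000e-03  2.6578e+01]
label x -1.200003051757811 y -229.29998779296875 (247.99996948242188, 148.99996948242188) 0.0
lip edges [np.float64(-33.6), np.float64(36.0)]
```

Emit:
play_rows(motion=[0,0.002,0,0.001,0,-0.001,1,0,0,0,0.003,0,-0.0005,1,0,0,0,0,0,0,1,0,0,0,0,0,0,-0.35,0,0,0,0,0,0,-0.35,0,0,0,0,0,0,-0.35,0,0,0,-0.005,0,0,-0.4,0,0,0,0,0,0,-0.4])

```text
clock: 58.7
eef_pos: [607.7, -1.9, 57.1]
eef_rot: [1.608, 1.452, 1.638]
wrist_force: [-0.6, -0.2, -0.1]
finger_gap: 65.8
```

```bash
python3 go.py T -1.5 -220 80 0;  python3 bx.py
```

```text
clk 58.7 pos [607.7  -1.9  57.1] trk [  -5.  -219.4   19.3] gap 65.8 F [-0.6 -0.2 -0.1]
rot [ 0.0014 -0.0045  0.0018] shift(after) [-60.7  -0.6   3.5] shift(now) [-60.7  -0.7   3.2]
top plane [-2.00000e-04 -4.50000e-03  2.34353e+01]
label x -1.6000030517578097 y -229.69998779296876 (247.99996948242188, 148.99996948242188) 0.0
lip edges [np.float64(-33.8), np.float64(35.6)]
```

Emit:
play_rows(motion=[0,0,0,-0.03,0,0.002,-0.4,0,0,0,-0.03,0,0.002,1,0,0,0,0,-0.03,0.001,1,0,0,0,0,-0.027,0,1,0,0,0,0,0,0,1,0,0,0,0.025,0,0,1,0,0,0,0.015,0,0,1,0,0,0,0,0,0,1,0,0,0,0,0,0,1,0,0,0,0,0,0,1])

```text
clock: 59.75
eef_pos: [614.9, -59.9, 70.1]
eef_rot: [1.616, 1.452, 1.648]
wrist_force: [0.0, 0.4, -0.4]
finger_gap: 0.8
```

```bash
python3 go.py T -0.5 -276 12 0
```

```text
clk 59.75 pos [614.9 -59.9  70.1] trk [   0.5 -275.7   39.2] gap 0.8 F [ 0.   0.4 -0.4]
rot [ 0.0035 -0.0058  0.0015] shift(after) [27.2 -0.3 -1. ] shift(now) [27.2 -0.3 -0.9]
```

Emit:
play_rows(motion=[0.003,-0.005,0.001,0.015,-0.001,-0.001,1,0,0,0,0.01,0,0,1,0,0,0,0,0,0,1,0,0,0,0,0,0,1])

```text
clock: 60.15
eef_pos: [615.3, -57.6, 47.5]
eef_rot: [1.542, 1.452, 1.572]
wrist_force: [0.2, -0.8, 0.7]
finger_gap: 0.4
```

```bash
python3 go.py T -0.5 -246 12 0
```

```text
clk 60.15 pos [615.3 -57.6  47.5] trk [   1.1 -276.    16.4] gap 0.4 F [ 0.2 -0.8  0.7]
rot [0.0019 0.0032 0.0014] shift(after) [ 4.4 30.  -1.6] shift(now) [ 4.4 30.  -1.5]
```

Emit:
play_rows(motion=[0,0.003,0,0.004,0.005,0,1,0,0,0,0,0.006,0,1,0,0,0,0,0.006,0,1,0,0,0,0,0.004,0,1,0,0,0,0,0.003,0,1,0,0,0,0,0.003,0,1,0,0,0,0,0,0,1])

```text
clock: 60.85
eef_pos: [615.2, -27.6, 48.5]
eef_rot: [1.551, 1.453, 1.582]
wrist_force: [-0.1, -0.8, -0.4]
finger_gap: 0.3
```

```bash
python3 go.py T -0.5 -246 12 0
```

```text
clk 60.85 pos [615.2 -27.6  48.5] trk [   1.8 -246.2   13.8] gap 0.3 F [-0.1 -0.8 -0.4]
rot [0.0027 0.002  0.0021] shift(after) [ 1.8  0.2 -2.3] shift(now) [ 1.8  0.2 -2.3]
```

Emit:
play_rows(motion=[0,0,0,0,0.003,0,1,0,0,0,0,0.003,0,1,0,0,0,0,0.003,0,1,0,0,0,0,0,0,1])

```text
clock: 61.25
eef_pos: [615.1, -28.4, 49.1]
eef_rot: [1.538, 1.467, 1.566]
wrist_force: [0.2, -0.3, 0.6]
finger_gap: 0.1
```

```bash
python3 go.py T -0.5 -246 12 0;python3 - <<'E'
from h import *
p,d=camera("wrist");cv2.imwrite("pics/w26.png",p)
E
```

```text
clk 61.25 pos [615.1 -28.4  49.1] trk [   1.7 -246.9   14.6] gap 0.1 F [ 0.2 -0.3  0.6]
rot [0.     0.0034 0.0166] shift(after) [ 2.6  0.9 -2.2] shift(now) [ 2.5  0.9 -2.2]
```

View pics/w26.png

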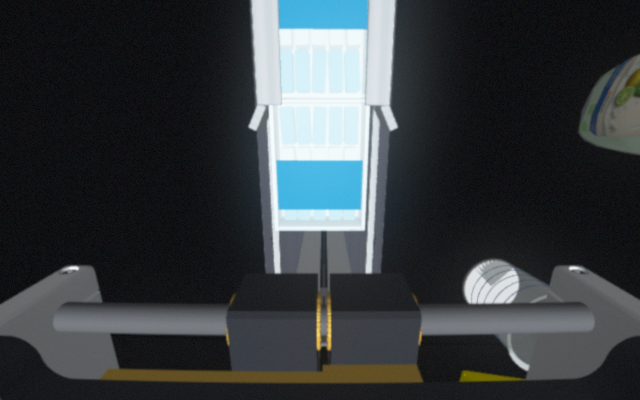

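Emit:
play_rows(motion=[0,0,0,0,-0.008,0,1,0,0,0.016,0,0,0,1,0,0,0,-0.03,0,0,1,0,0,0,-0.04,0,0,-0.2,0,0,0,-0.03,0,0,-0.2,0,0,0,0,0,0,-0.2,0,0,0,0,0,0,-0.2])

```text
clock: 62.0
eef_pos: [614.7, -48.9, 149.8]
eef_rot: [1.564, 1.443, 1.592]
wrist_force: [0.7, 1.3, 0.8]
finger_gap: 29.0
```

```bash
python3 go.py T 0 -325.3 110 -0.12;python3 - <<'E'
from h import *
p,d=camera("wrist");print([(a,wt(b).round(1)) for a,b in places("wrist","clamp_grip")])
p,d=camera("top");print([(a,wt(b).round(1)) for a,b in places("top","follower_nose")])
p,d=camera("side");cv2.imwrite("pics/s27.png",cv2.resize(p[130:270,240:400],None,fx=4.5,fy=4.2))
E
```

```text
clk 62.0 pos [614.7 -48.9 149.8] trk [   0.7 -255.2  116.9] gap 29.0 F [0.7 1.3 0.8]
rot [ 0.1203  0.0005 -0.0074] shift(after) [  6.9 -69.7   7.7] shift(now) [  6.4 -70.2  -0.8]
[(0.84, array([   3.7, -325.4,   56. ]))]
[]
```

View pics/s27.png

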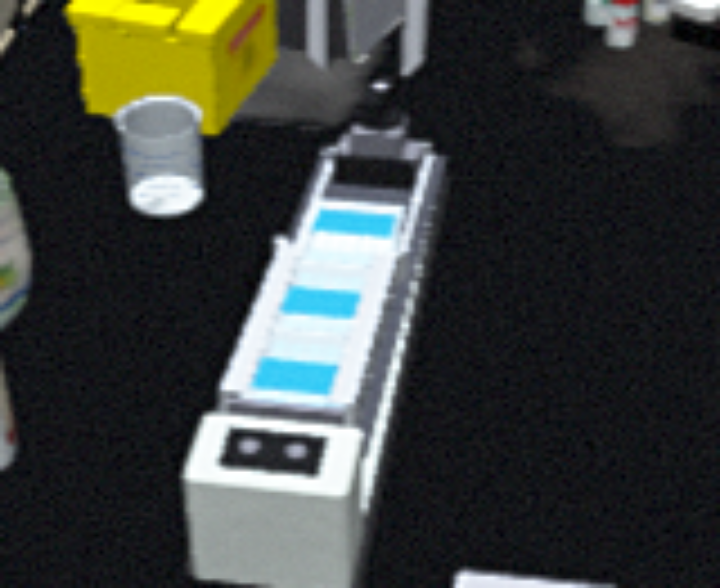

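Emit:
play_rows(motion=[0,0,0,0,-0.03,0,0,0,0,0,0,-0.034,0,0,0.06,0,-0.004,0,0,0,0,0.06,0,-0.004,0,0,0,0,0,0,0,0,0,0,0,0,0,0,0,0,0,0])

```text
clock: 62.85
eef_pos: [615.0, -113.3, 135.5]
eef_rot: [1.759, 1.449, 1.667]
wrist_force: [-0.3, 0.7, 0.4]
finger_gap: 47.0
```

```bash
python3 go.py T 0.5 -325.3 52 -0.12;python3 - <<'E'
from h import *
p,d=camera("wrist");cv2.imwrite("pics/w28.png",p)
E
```

```text
clk 62.85 pos [ 615.  -113.3  135.5] trk [  -0.8 -320.8  110.5] gap 47.0 F [-0.3  0.7  0.4]
rot [-0.001  -0.0084 -0.0009] shift(after) [58.5 -4.4  1.9] shift(now) [58.5 -4.4  2.4]
```

View pics/w28.png

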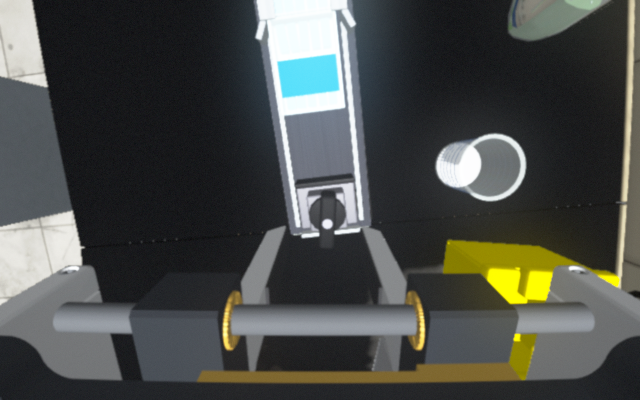

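Bar is vertical in the image at column 327, aligned with the jaws. Descend.

Emit:
play_rows(motion=[0,-0.008,0,0.02,-0.004,0.001,0,0,0,0,0.025,0,0,0,0,0,0,0.005,0,0,0,0,0,0,0,0,0,0,0,0,0,0,0,0,0])

```text
clock: 63.4
eef_pos: [616.1, -110.3, 85.6]
eef_rot: [1.672, 1.45, 1.586]
wrist_force: [1.0, 1.0, -0.3]
finger_gap: 47.2
```

```bash
python3 go.py T 0.5 -325.3 52 -0.12
```

```text
clk 63.4 pos [ 616.1 -110.3   85.6] trk [ 3.000e-01 -3.238e+02  6.060e+01] gap 47.2 F [ 1.   1.  -0.3]
rot [ 0.006   0.0015 -0.001 ] shift(after) [ 8.6 -1.5  0.3] shift(now) [ 8.6 -1.5  0.3]
```

Emit:
play_rows(motion=[0,0,0,0.006,-0.001,0,0,0,0,0,0.001,0,0,0,0,0,0,0,0,0,1,0,0,0,0,0,0,1,0,0,0,0,0,0,1,0,0,0,0,0,0,1,0,0,0,0,0,0,1,0,0,0,0,0,0,1], newtons=25)

```text
clock: 64.2
eef_pos: [617.1, -110.9, 81.0]
eef_rot: [1.641, 1.451, 1.556]
wrist_force: [0.7, -0.1, -0.0]
finger_gap: 12.8
```

```bash
python3 go.py T 0.5 -263 52 -0.12
```

```text
clk 64.2 pos [ 617.1 -110.9   81. ] trk [   1.3 -325.    56.1] gap 12.8 F [ 0.7 -0.1 -0. ]
rot [ 0.0067  0.0051 -0.0003] shift(after) [ 4.1 61.4 -8.2] shift(now) [ 4.1 61.5 -7.8]
```

Emit:
play_rows(motion=[0,0,0,0,0.01,-0.0013,1,0,0,0,0,0.01,-0.0013,1,0,0,0,0,0.01,-0.0013,1,0,0,0,0,0.01,-0.0013,1,0,0,0,0,0.008,-0.001,1,0,0,0,0,0,0,1])

```text
clock: 64.8
eef_pos: [615.6, -58.1, 87.4]
eef_rot: [1.62, 1.452, 1.535]
wrist_force: [2.5, -0.1, -0.8]
finger_gap: 12.7
```

```bash
python3 go.py T 0.5 -263 52 -0.12
```

```text
clk 64.8 pos [615.6 -58.1  87.4] trk [   1.3 -271.8   56.2] gap 12.7 F [ 2.5 -0.1 -0.8]
rot [0.0073 0.0077 0.0003] shift(after) [ 4.2  8.7 -1.8] shift(now) [ 4.1  8.7 -1.8]
```

Emit:
play_rows(motion=[0,0,0,0,0.003,-0.0004,1,0,0,0,0,0.003,-0.0004,1,0,0,0,0,0.003,-0.0004,1,0,0,0,0,0.003,-0.0004,1,0,0,0,0,0,0,1])

```text
clock: 65.3
eef_pos: [615.3, -48.4, 88.6]
eef_rot: [1.608, 1.457, 1.522]
wrist_force: [3.1, 0.5, -3.0]
finger_gap: 12.9
```

```bash
python3 go.py T 0.5 -263 52 -0.12
```

```text
clk 65.3 pos [615.3 -48.4  88.6] trk [   1.3 -262.    56.2] gap 12.9 F [ 3.1  0.5 -3. ]
rot [0.006  0.0094 0.0051] shift(after) [ 4.2 -1.  -0.7] shift(now) [ 4.2 -1.  -0.7]
```

Emit:
play_rows(motion=[0,0,0,0,0.003,0,1,0,0,0,0,0.003,0,1,0,0,0,0,0.002,0,1,0,0,0,0,0,0,1])

```text
clock: 65.7
eef_pos: [615.3, -48.6, 88.6]
eef_rot: [1.614, 1.469, 1.524]
wrist_force: [4.5, 2.3, -1.4]
finger_gap: 12.7
```

```bash
python3 go.py T 0.5 -263 52 -0.12;python3 - <<'E'
from h import *
p,d=camera("wrist");cv2.imwrite("pics/w29.png",p[0:320,120:520])
E
```

```text
clk 65.7 pos [615.3 -48.6  88.6] trk [   1.3 -262.2   56.2] gap 12.7 F [ 4.5  2.3 -1.4]
rot [0.0018 0.0097 0.017 ] shift(after) [ 4.2 -0.9 -0.7] shift(now) [ 4.2 -0.8 -0.7]
```

View pics/w29.png

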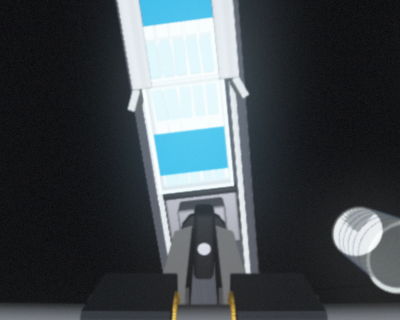

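Emit:
play_rows(motion=[0.1,0,0.01,0,0,0,1,0.1,0,0,0,0,0,1,0.1,0,0,0,0,0,1,0.1,0,0,0,0,0,1,0.1,0,0,0,0,0,1,0.1,0,0,0,0,0,1,0.1,0,0,0,0,0,1,0.1,0,0,0,0,0,1,0.1,0,0,0,0,0,1,0,0,0,0,0,0,1])

```text
clock: 66.75
eef_pos: [615.7, -48.6, 88.6]
eef_rot: [2.532, 1.46, 1.509]
wrist_force: [2.9, -3.0, -1.9]
finger_gap: 12.9
```

```bash
python3 go.py T 0.5 -263 52 -1.37
```

```text
clk 66.75 pos [615.7 -48.6  88.6] trk [   1.7 -262.2   56.2] gap 12.9 F [ 2.9 -3.  -1.9]
rot [ 0.3189  0.0124 -0.006 ] shift(after) [ 4.2 -1.3  0.5] shift(now) [ 4.2 -1.4  0.1]
```

Emit:
play_rows(motion=[0.1,0,0,0,0,0,1,0.1,0,0,0,0,0,1,0.1,0,0,0,0,0,1,0.03,0,0,0,0,0,1,0,0,0,0,0,0,1,0,0,0,0,0,0,1])

```text
clock: 67.35
eef_pos: [615.7, -48.8, 88.6]
eef_rot: [2.855, 1.461, 1.509]
wrist_force: [3.4, -2.4, -2.6]
finger_gap: 12.8
```

```bash
python3 go.py T 0.5 -263 52 -1.37
```

```text
clk 67.35 pos [615.7 -48.8  88.6] trk [   1.7 -262.4   56.2] gap 12.8 F [ 3.4 -2.4 -2.6]
rot [-0.0039  0.0121 -0.0076] shift(after) [ 4.2 -1.3  0.4] shift(now) [ 4.2 -1.3  0.3]
```

Emit:
play_rows(motion=[0,0,0,0,0,0,0,0,0,0,0,0,0,0,0,0,0,0,0,0,0,0,0,0,-0.02,0,0,0,0,0,0,-0.03,0,0,0,0,0,0,-0.04,0,0,0,0,0,0,-0.03,0,0,0,0,0,0,0,0,0,0])

```text
clock: 68.15
eef_pos: [613.1, -60.5, 211.3]
eef_rot: [2.909, 1.458, 1.571]
wrist_force: [0.1, 0.2, 0.4]
finger_gap: 47.2
```

```bash
python3 go.py T 0 -263 180 0;python3 - <<'E'
from h import *
p,d=camera("wrist");cv2.imwrite("pics/w30.png",p);c=camera_params("wrist");print([(a,wt(b).round(1)) for a,b in places("wrist","clamp_grip")],[(a,wt(b).round(1)) for a,b in places("wrist","box_a_mid")])
E
```

```text
clk 68.15 pos [613.1 -60.5 211.3] trk [  -1.2 -259.2  179.4] gap 47.2 F [0.1 0.2 0.4]
rot [-1.3665  0.0074  0.0037] shift(after) [-0.6 -3.8  1.2] shift(now) [-0.6  0.4  3.9]
[(0.87, array([   3., -264.,   55.]))] [(0.91, array([  -4.3, -115.6,    5.4]))]
```

View pics/w30.png

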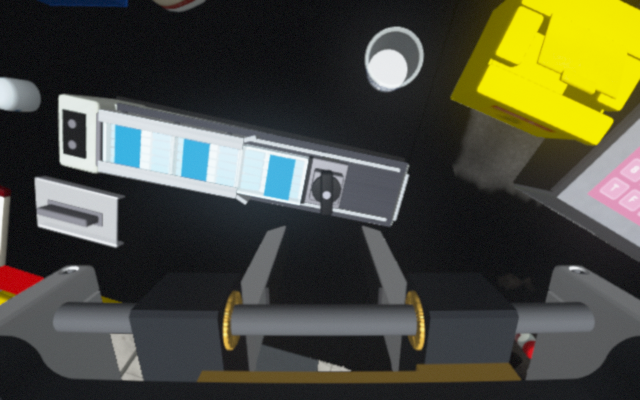

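```bash
python3 go.py 466 322 200 0.0285
```

```text
clk 68.3 pos [611.7 -59.9 206.1] trk [  -2.7 -259.2  174.2] gap 47.2 F [0.7 0.8 0.5]
rot [-1.3654 -0.0816 -0.0935] shift(after) [   6.1  385.9 -134.7] shift(now) [  50.7  -54.4 -401.9]
```

Emit:
play_rows(motion=[-0.1365,-0.0082,-0.0094,-0.002,0,0,0,-0.1365,-0.0082,-0.0094,-0.002,0,0,0,-0.1365,-0.0082,-0.0094,-0.002,0,0,0,-0.1365,-0.0082,-0.0094,-0.002,0,0,0,-0.1365,-0.0082,-0.0094,-0.002,0,0,0,-0.1365,-0.0082,-0.0094,-0.002,0,0,0,-0.1365,-0.0082,-0.0094,-0.002,0,0,0,-0.1365,-0.0082,-0.0094,-0.002,0,0,0,-0.1365,-0.0082,-0.0094,-0.002,0,0,0,-0.1365,-0.0082,-0.0094,-0.002,0,0,0,0,0,0,0,0.042,-0.0145,0,0,0,0,0,0.042,-0.0145,0,0,0,0,0,0.042,-0.0145,0,0,0,0,0,0.042,-0.0145,0,0,0,0,0,0.042,-0.0145,0,0,0,0,0,0.042,-0.0145,0,0,0,0,0,0.042,-0.0145,0,0,0,0,0,0.042,-0.0145,0,0,0,0,0,0.03,-0.0145,0,0,0,0,0,0,0,0])

```text
clock: 70.3
eef_pos: [429.5, 306.3, 197.6]
eef_rot: [3.121, 1.518, -3.069]
wrist_force: [0.2, -0.2, 0.5]
finger_gap: 47.0
```

```bash
python3 go.py 466 322 200 0.0285; python3 - <<'E'
from h import *
p,d=camera("wrist");cv2.imwrite("pics/w31.png",p);c=camera_params("wrist");np.savez("w31.npz",p=p,d=d,T=c['T'])
print(places("wrist","cover_grip"))
P=cloud(c,d);k=(P[:,2]>11)&(P[:,2]<21)&(abs(P[:,0]-466)<60)&(abs(P[:,1]-322)<90)
r=cv2.minAreaRect(P[k][:,:2].astype(np.float32));print('plate',k.sum(),r)
k=(P[:,2]>33)&(P[:,2]<46)&(abs(P[:,0]-466)<50)&(abs(P[:,1]-322)<70)
r=cv2.minAreaRect(P[k][:,:2].astype(np.float32));print('handle',k.sum(),r)
E
```

```text
clk 70.3 pos [429.5 306.3 197.6] trk [-174.3  108.3  121.3] gap 47.0 F [ 0.2 -0.2  0.5]
rot [ 0.0651 -0.0524  0.0006] shift(after) [-2.4 14.7 36.9] shift(now) [-4.4 12.2 37.6]
[(0.74, array([467.9, 316.5,  28.2]))]
plate 6462 ((468.140380859375, 319.5807189941406), (81.37234497070312, 140.721923828125), 1.657914161682129)
handle 728 ((467.914794921875, 319.998291015625), (12.178569793701172, 83.37753295898438), 1.756115198135376)
```

View pics/w31.png

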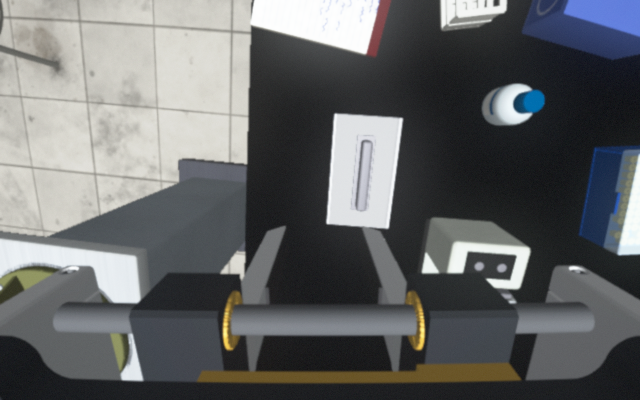

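Emit:
play_rows(motion=[0.064,-0.052,0,0,0,0,0,0,0,0,0.02,0.013,0.035,0,0,0,0,0.05,0,0,0,0,0,0,0.035,0,0,0,0,0,0,0,0,0,0,0,0,0,0,0,0,0])

```text
clock: 71.0
eef_pos: [470.5, 311.2, 88.7]
eef_rot: [-1.053, 1.568, -1.035]
wrist_force: [0.2, -0.4, 1.0]
finger_gap: 46.9
```

```bash
python3 go.py 468 320 18.5 0.03
```

```text
clk 71.0 pos [470.5 311.2  88.7] trk [-133.2   98.9   12.8] gap 46.9 F [ 0.2 -0.4  1. ]
rot [-0.0122  0.0014  0.0025] shift(after) [70.2  8.9 -2.2] shift(now) [70.2  9.1 -2.5]
```

Emit:
play_rows(motion=[-0.012,0.001,0.002,0.015,0.008,-0.003,0,0,0,0,0.025,0,0,0,0,0,0,0.005,0,0,0,0,0,0,0,0,0,0,0,0,0,0,0,0,0])

```text
clock: 71.5
eef_pos: [470.0, 321.0, 47.6]
eef_rot: [0.479, 1.562, 0.509]
wrist_force: [-0.2, 0.1, 0.4]
finger_gap: 46.9
```

```bash
python3 go.py 468 320 18.5 0.03
```

```text
clk 71.5 pos [470.  321.   47.6] trk [-133.5  103.8  -29.2] gap 46.9 F [-0.2  0.1  0.4]
rot [ 0.0009  0.0078 -0.004 ] shift(after) [29.1 -0.9 -2. ] shift(now) [29.1 -1.  -2.2]
```

Emit:
play_rows(motion=[0,0.007,-0.004,0.014,-0.001,-0.001,0,0,0,0,0.01,0,0,0,0,0,0,0.002,0,0,0,0,0,0,0,0,0,0,0,0,0,0,0,0,0])

```text
clock: 72.0
eef_pos: [469.8, 320.5, 21.3]
eef_rot: [0.396, 1.568, 0.427]
wrist_force: [0.4, -0.4, -0.9]
finger_gap: 47.1
```

```bash
python3 go.py 468 320 18.5 0.03
```

```text
clk 72.0 pos [469.8 320.5  21.3] trk [-133.6  100.2  -55.3] gap 47.1 F [ 0.4 -0.4 -0.9]
rot [ 0.0011  0.0025 -0.0011] shift(after) [ 2.8 -0.5 -1.8] shift(now) [ 2.8 -0.5 -1.8]
```

Emit:
play_rows(motion=[0,0.002,-0.001,0.002,0,-0.002,0,0,0,0,0,0,0,0,0,0,0,0,0,0,1,0,0,0,0,0,0,1,0,0,0,0,0,0,1,0,0,0,0,0,0,1,0,0,0,0,0,0,1,0,0,0,0,0,0,1,0,0,0,0,0,0,1], newtons=50)

```text
clock: 72.9
eef_pos: [468.0, 320.7, 20.0]
eef_rot: [0.441, 1.569, 0.472]
wrist_force: [-0.2, -0.3, -0.1]
finger_gap: 11.7
```

```bash
python3 go.py 468 320 180 0.0285
```

```text
clk 72.9 pos [468.  320.7  20. ] trk [-135.4  100.3  -56.6] gap 11.7 F [-0.2 -0.3 -0.1]
rot [ 0.0025  0.0015 -0.0007] shift(after) [-160.    -0.7   -0. ] shift(now) [-160.    -0.6    0.2]
```

Emit:
play_rows(motion=[0,0,0,-0.03,0,0,1,0,0,0,-0.045,0,0,1,0,0,0,-0.045,0,0,1,0,0,0,-0.035,0,0,1,0,0,0,0,0,0,1,0,0,0,0,0,0,1])

```text
clock: 73.5
eef_pos: [466.3, 319.6, 178.0]
eef_rot: [-2.578, 1.566, -2.547]
wrist_force: [-0.4, -0.4, -3.4]
finger_gap: 11.3
```

```bash
python3 go.py T -0.3 -78 120 0; python3 - <<'E'
from h import *
p,d=camera("wrist");cv2.imwrite("pics/w32.png",p)
E
```

```text
clk 73.5 pos [466.3 319.6 178. ] trk [-137.1  118.2  100.4] gap 11.3 F [-0.4 -0.4 -3.4]
rot [ 0.0023 -0.0038  0.1223] shift(after) [ -19.6 -196.2  136.8] shift(now) [   4.  -197.4  136.4]
```

View pics/w32.png

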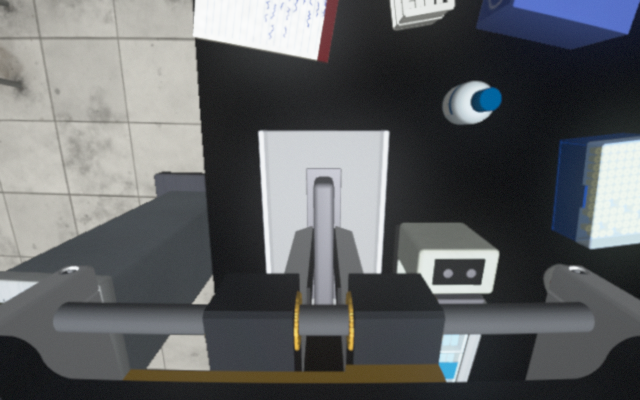

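Emit:
play_rows(motion=[0,0,0,-0.005,-0.027,0.019,1,0,0,0,-0.005,-0.027,0.019,1,0,0,0,-0.005,-0.027,0.019,1,0,0,0,-0.005,-0.027,0.019,1,0,0,0,-0.005,-0.027,0.019,1,0,0,0,-0.002,-0.027,0.019,1,0,0,0,0,-0.022,0.017,1,0,0,0,0,0,0,1,0,0,0.06,0,0,0,1,0,0,0.06,0,0,0,1,0,0,0,0,0,0,1])

```text
clock: 74.65
eef_pos: [602.0, 132.8, 183.1]
eef_rot: [1.862, 1.451, 1.893]
wrist_force: [0.4, -0.4, -1.7]
finger_gap: 11.5
```

```bash
python3 go.py T -0.3 -78 70 0
```

```text
clk 74.65 pos [602.  132.8 183.1] trk [ -6.9 -70.5 128.3] gap 11.5 F [ 0.4 -0.4 -1.7]
rot [ 0.0005 -0.0347  0.0051] shift(after) [58.3 -7.5  6.6] shift(now) [58.1 -7.3  8.6]
```

Emit:
play_rows(motion=[0,-0.034,0.005,0,0,0,1,0,0,0,0.02,-0.007,0.006,1,0,0,0,0.02,0,0,1,0,0,0,0,0,0,1,0,0,0,0,0,0,1])

```text
clock: 75.15
eef_pos: [605.4, 133.1, 137.7]
eef_rot: [1.622, 1.458, 1.654]
wrist_force: [0.8, -0.1, -1.2]
finger_gap: 11.5
```

```bash
python3 go.py T -0.3 -78 50 0; python3 - <<'E'
from h import *
p,d=camera("wrist");cv2.imwrite("pics/w33.png",p)
E
```

```text
clk 75.15 pos [605.4 133.1 137.7] trk [ -3.4 -75.7  83.1] gap 11.5 F [ 0.8 -0.1 -1.2]
rot [ 0.0025 -0.0061  0.0078] shift(after) [33.1 -2.3  3.1] shift(now) [33.1 -2.1  3.3]
```

View pics/w33.png

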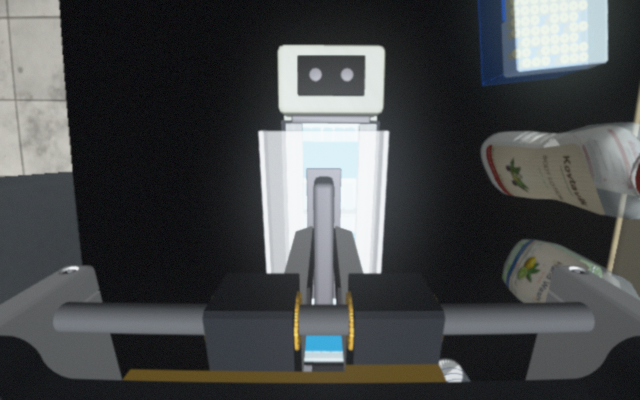

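Emit:
play_rows(motion=[0.002,-0.006,0.008,0,-0.002,0.002,1,0,0,0,0.012,0,0,1,0,0,0,0,0,0,1,0,0,0,0,0,0,1])

```text
clock: 75.6
eef_pos: [608.1, 133.0, 126.4]
eef_rot: [1.547, 1.45, 1.577]
wrist_force: [0.2, 0.1, -1.4]
finger_gap: 11.7
```

```bash
python3 go.py T -0.3 -78 55 0
```

```text
clk 75.6 pos [608.1 133.  126.4] trk [ -0.8 -77.2  72. ] gap 11.7 F [ 0.2  0.1 -1.4]
rot [ 0.0011  0.0027 -0.0005] shift(after) [17.  -0.8  0.5] shift(now) [17.  -0.8  0.4]
```

Emit:
play_rows(motion=[0,0.003,0,0.007,0,0.0005,1,0,0,0,0.006,0,0,1,0,0,0,0,0,0,1,0,0,0,0,0,0,1])

```text
clock: 76.0
eef_pos: [608.6, 134.7, 112.3]
eef_rot: [1.575, 1.45, 1.605]
wrist_force: [0.3, 0.3, -2.2]
finger_gap: 11.5
```

```bash
python3 go.py T -0.3 -78 48 0
```

```text
clk 76.0 pos [608.6 134.7 112.3] trk [ -0.2 -77.3  57.8] gap 11.5 F [ 0.3  0.3 -2.2]
rot [ 0.001  -0.0007 -0.0003] shift(after) [ 9.8 -0.7 -0.1] shift(now) [ 9.8 -0.7 -0.1]
```

Emit:
play_rows(motion=[0,0,0,0.004,0,0,1,0,0,0,0.004,0,0,1,0,0,0,0,0,0,1,0,0,0,0,0,0,1])

```text
clock: 76.4
eef_pos: [608.6, 135.7, 103.8]
eef_rot: [1.573, 1.45, 1.602]
wrist_force: [0.1, 0.2, -2.1]
finger_gap: 11.5
```

```bash
python3 go.py T -0.3 -78 40 0; python3 - <<'E'
from h import *
p,d=camera("wrist");cv2.imwrite("pics/w34.png",cv2.resize(p[20:290,200:450],None,fx=2.4,fy=2.2))
E
```

```text
clk 76.4 pos [608.6 135.7 103.8] trk [ -0.1 -77.3  49.2] gap 11.5 F [ 0.1  0.2 -2.1]
rot [ 0.001  -0.0004 -0.0004] shift(after) [ 9.2 -0.7 -0.2] shift(now) [ 9.2 -0.7 -0.2]
```

View pics/w34.png

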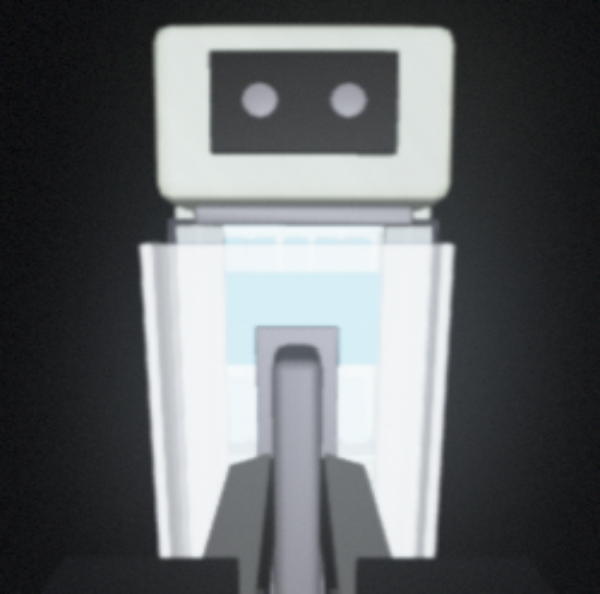

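Emit:
play_rows(motion=[0,0,0,0.004,0,0,1,0,0,0,0.003,0,0,1,0,0,0,0,0,0,1,0,0,0,0,0,0,1])

```text
clock: 76.85
eef_pos: [608.6, 136.6, 96.4]
eef_rot: [1.572, 1.45, 1.602]
wrist_force: [-0.0, -0.3, -2.0]
finger_gap: 11.9
```

```bash
python3 go.py T -0.3 -78 39 0
```

```text
clk 76.85 pos [608.6 136.6  96.4] trk [ -0.1 -77.3  41.7] gap 11.9 F [-0.  -0.3 -2. ]
rot [ 0.001  -0.0003 -0.0004] shift(after) [ 2.7 -0.7 -0.2] shift(now) [ 2.7 -0.7 -0.2]
```

Emit:
play_rows(motion=[0,0,0,0.002,0,0,1,0,0,0,0.002,0,0,1,0,0,0,0,0,0,1])

```text
clock: 77.15
eef_pos: [608.9, 136.9, 94.1]
eef_rot: [1.562, 1.45, 1.592]
wrist_force: [0.1, -0.3, -2.4]
finger_gap: 11.8
```

```bash
python3 go.py T -0.3 -78 39 0
```

```text
clk 77.15 pos [608.9 136.9  94.1] trk [  0.1 -77.2  39.5] gap 11.8 F [ 0.1 -0.3 -2.4]
rot [ 0.0012  0.0009 -0.0003] shift(after) [ 0.5 -0.8 -0.4] shift(now) [ 0.5 -0.8 -0.4]
```

Emit:
play_rows(motion=[0,0,0,0.002,0,0,1,0,0,0,0.002,0,0,1,0,0,0,0,0,0,1])

```text
clock: 77.45
eef_pos: [609.2, 137.0, 94.3]
eef_rot: [1.544, 1.451, 1.574]
wrist_force: [-0.5, 0.2, -1.5]
finger_gap: 11.4
```

```bash
python3 go.py T -0.3 -78 39 0
```

```text
clk 77.45 pos [609.2 137.   94.3] trk [  0.5 -77.2  39.6] gap 11.4 F [-0.5  0.2 -1.5]
rot [ 0.0018  0.003  -0.0002] shift(after) [ 0.6 -0.8 -0.8] shift(now) [ 0.6 -0.8 -0.8]
```

Seated (no further travel). Release and lift.

Emit:
play_rows(motion=[0,0,0,0,0,0,0.3,0,0,0,0,0,0,0.3,0,0,0,0,0,0,0.3,0,0,0,-0.015,0,0,0.3,0,0,0,-0.03,0,0,0.3,0,0,0,-0.05,0,0,0.3,0,0,0,-0.05,0,0,0.3,0,0,0,0,-0.03,0,0.3,0,0,0,0,0,0,0.3,0,0,0,0,0,0,0.3])

```text
clock: 78.45
eef_pos: [610.0, 88.3, 246.0]
eef_rot: [1.512, 1.451, 1.543]
wrist_force: [-0.1, 0.2, 1.0]
finger_gap: 33.1
```

```bash
python3 go.py T -0.3 -78 39 0; python3 - <<'E'
from h import *
p,d=camera("wrist");cv2.imwrite("pics/w35.png",p);c=camera_params("wrist")
for n in("cover_grip","stop","mouth","follower_nose","clamp_grip"): print(n,[(a,wt(b).round(1)) for a,b in places("wrist",n)])
P=(cloud(c,d)-O)@Tr
k=(P[:,2]>52)&(P[:,2]<66)&(abs(P[:,0])<25)&(abs(P[:,1]+79)<60)
print('handle',k.sum(),cv2.minAreaRect(P[k][:,:2].astype(np.float32)),np.median(P[k,2]))
k=(P[:,2]>31)&(P[:,2]<39)&(abs(P[:,0])<50)&(abs(P[:,1]+79)<80)
print('plate',k.sum(),cv2.minAreaRect(P[k][:,:2].astype(np.float32)),np.median(P[k,2]))
k=(abs(P[:,0])<36)&(abs(P[:,0])>20)&(P[:,2]>28)&(P[:,2]<42)&(abs(P[:,1]+79)<60)
A=np.c_[P[k][:,:2],np.ones(k.sum())];print(np.linalg.lstsq(A,P[k][:,2],rcond=None)[0])
p,d=camera("side");cv2.imwrite("pics/s35.png",cv2.resize(p[130:270,240:400],None,fx=4.5,fy=4.2))
E
```

```text
clk 78.45 pos [610.   88.3 246. ] trk [-1.000e-01 -1.073e+02  1.961e+02] gap 33.1 F [-0.1  0.2  1. ]
rot [0.0027 0.0067 0.0004] shift(after) [157.1  29.3  -0.2] shift(now) [157.1  29.4  -1.2]
cover_grip [(0.74, array([  1.8, -78.5,  44.2])), (0.67, array([   2.3, -238.1,   10.2]))]
stop [(0.63, array([ 4.7, -0.6, 10.1]))]
mouth []
follower_nose [(0.86, array([   1.4, -237.2,   12.1]))]
clamp_grip [(0.66, array([   2.9, -262.1,   56.3]))]
handle 828 ((-0.11820125579833984, -76.80889129638672), (11.269928932189941, 83.18583679199219), 0.03512845188379288) 57.46980376343198
plate 7569 ((0.04152679443359375, -81.11360168457031), (81.1855697631836, 155.7943115234375), 0.09210944920778275) 33.88661292322697
[-1.23851537e-03 -1.60424002e-04  3.37865247e+01]
```

View pics/w35.png

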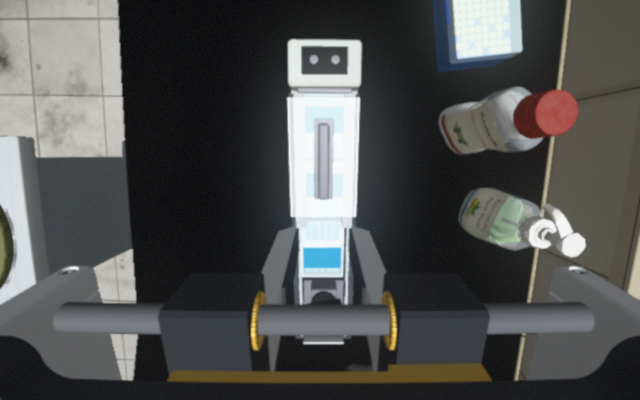

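View pics/s35.png

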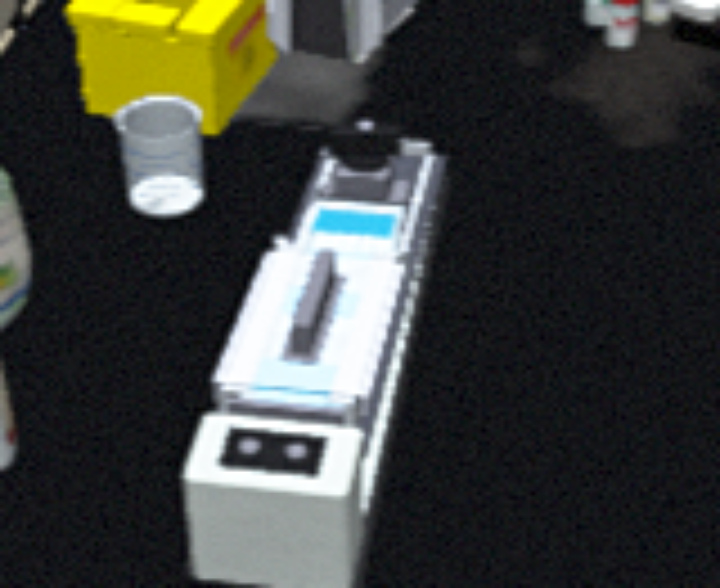

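```bash
python3 - <<'E'
from h import *
z=np.load("w1.npz");c=camera_params("wrist");c['T']=z['T'];P=(cloud(c,z['d'])-O)@Tr
k=(P[:,2]>52)&(P[:,2]<66)&(abs(P[:,0])<25)&(abs(P[:,1]+79)<60)
print('handle',k.sum(),cv2.minAreaRect(P[k][:,:2].astype(np.float32)),np.median(P[k,2]))
k=(abs(P[:,0])<36)&(abs(P[:,0])>20)&(P[:,2]>28)&(P[:,2]<42)&(abs(P[:,1]+79)<60)
print(np.median(P[k,2]))
p,d=camera("top");c=camera_params("top");print(places("top","beaker2"),places("top","buffer"));cv2.imwrite("pics/t36.png",cv2.resize(p[150:300,200:480],None,fx=2.8,fy=2.8))
E
```

```text
handle 695 ((0.14586162567138672, -79.49163818359375), (11.973889350891113, 83.4103012084961), 0.0264117494225502) 58.14559824876355
34.614392809163974
[(0.66, array([764.2, -79.5,   3.2])), (0.35, array([607.6,  20.6,  57.5]))] [(0.51, array([618.4, 417.8,  -0.8])), (0.47, array([608.8,  19.8,  59.6]))]
```

Emit:
play_rows(motion=[0,0,0,-0.02,-0.04,0,0.3,0,0,0,0,-0.04,0,0.3,0,0,0,0,-0.04,0,0.3,0,0,0,0,-0.04,0,0.3,0,0,0,0,0,0,0.3])

```text
clock: 79.45
eef_pos: [614.9, -76.5, 244.6]
eef_rot: [1.537, 1.451, 1.572]
wrist_force: [-0.1, 0.9, 0.2]
finger_gap: 33.0
```

```bash
python3 - <<'E'
from h import *
p,d=camera("wrist");c=camera_params("wrist");cv2.imwrite("pics/w37.png",torth(p,c,24,4,(-45,45),(-300,-150)))
cv2.imwrite("pics/w37b.png",p)
E
```

```text
(no output)
```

View pics/w37.png

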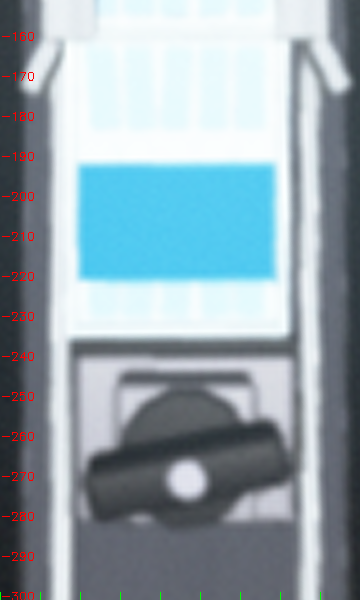

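```bash
python3 -c "
from cell import *
print(read_state()['clock'],sign_off())"
```

```text
the job is handed in; nothing more can be done
79.5 None
```

The cuvette warmer is loaded and I handed the job in at 79.5 s; `sign_off()` gave no verdict.

I laid the cover on the bench, turned the clamp knob anticlockwise to free it and drew the follower to the foot. I then loaded all three boxes, each lowered between the rails and pushed up until it met the stop or the box ahead. The follower went up until it stopped moving against the last box. I turned the knob clockwise to about 1.37 rad (judged from the gripper's turn) and put the cover back.

**Last checks**
- **Boxes:** the pushing finger stopped at -90, -168.6 and -246.9 mm, about 78 mm apart, so the row has no gaps. In the picture the last box ends at about -234.5 mm, with the follower's face right behind it and the knob bar nearly across the track.
- **Cover:** it sits level, with the handle at about x 0, y -77 mm. The cover's depth readings came out about 0.7 mm lower than at the start, well inside the 4.5 mm allowed.
- **Bystanders:** the beaker and the buffer bottle read within about 4 mm of where they started.

**What disagreed or went less smoothly**
- **Lowering the boxes:** the wrist camera put the channel centre about 1–3 mm farther from the robot than touch did. The first box caught on a rail, with up to about 70 N on the wrist (limit 120 N). It also rolled slightly in the grip until I corrected it, and the second box touched the rail more lightly.
- **Track position:** the finger stops suggest my track origin was about 4 mm off along the slope. The boxes and follower were set by contact, so this did not matter for them.

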